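Set up the bingo table: square the boards and park the draw tub

TASK

Set up the table for bingo night: stack all the loose boards flat on top of one another in the wooden rack, long sides along its right-hand fence, and tap the stack until every edge is flush against both of the rack's fences. Also push the closed draw tub along the rail, keeping it close to the wall and upright on the table, until it sits snugly against both the wall and the end stop. Leave the ticket roll, the white cup and the stapler standing where they are.

Things in the scene. Friction and masses are not known exactly. Their poses are not given: they have to be found in the camera images.
- board1: rigid bingo board, a wooden slab 100 mm long (its x) by 56 mm wide (its y) by 8 mm thick, with a paper face and small grey shutters; about 40 g; origin at the centre of its underside. Three to five boards are on the table at a start, the others are absent
- board2: rigid bingo board, a wooden slab 100 mm long (its x) by 56 mm wide (its y) by 8 mm thick, with a paper face and small grey shutters; about 40 g; origin at the centre of its underside. Three to five boards are on the table at a start, the others are absent
- board3: rigid bingo board, a wooden slab 100 mm long (its x) by 56 mm wide (its y) by 8 mm thick, with a paper face and small grey shutters; about 40 g; origin at the centre of its underside. Three to five boards are on the table at a start, the others are absent
- board4: rigid bingo board, a wooden slab 100 mm long (its x) by 56 mm wide (its y) by 8 mm thick, with a paper face and small grey shutters; about 40 g; origin at the centre of its underside. Three to five boards are on the table at a start, the others are absent
- board5: rigid bingo board, a wooden slab 100 mm long (its x) by 56 mm wide (its y) by 8 mm thick, with a paper face and small grey shutters; about 40 g; origin at the centre of its underside. Three to five boards are on the table at a start, the others are absent
- rack: fixed wooden squaring rack, right of the middle: floor plate from x = -80 to +80 mm (x: away from the robot) and y = -60 to +90 (y: left), 6 mm thick, with two fences 10 mm thick, tops 50 mm above the table: far fence, inner face at x = +70 mm, from y = -60 to 0; right-hand fence, inner face at y = -50 mm, from x = -20 to +80. Near and left sides open. Origin at table height
- rack_corner (a point): inside corner of the rack's fences, on its floor, 6 mm above the table. A board flush with both fences (long side along the right-hand one, short end on the far one) has its origin at x = +20, y = -22 mm of the rack. Setting a board down needs room for a finger beside the right-hand fence; five stacked boards are 40 mm high
- rail: fixed aluminium rail beyond the boards: a straight wall 45 mm high, 420 mm long along its y (to the left), its face towards the robot at x = 0; at its left end a stop, 45 mm high, stands out 100 mm towards the robot, inner face at y = +200 mm. Origin at table height under the middle of the wall's face; x points away from the robot
- rail_corner (a point): inside corner of the rail's wall and its end stop, at table height. The tub in its place, touching wall and stop, has its centre at x = -46, y = +154 mm in the rail's frame
- tub: the closed draw tub: round, white with a black lid, 92 mm across, 80 mm high, 0.3 to 0.6 kg, standing beside the rail's wall 130 to 220 mm short of its place, free to slide; too wide to grasp; origin at the centre of its underside; it may turn about its own axis
- ticket_roll: loose yellow ticket roll, 60 mm across, 40 mm high, standing among the boards; a bystander, leave it where it is; origin at the centre of its underside
- paper_cup: loose white cup, 72 mm across, 100 mm high, standing between the rack and the rail's right end; a bystander, leave it where it is; origin at the centre of its underside
- stapler: loose dark stapler, 130 mm long, 40 mm high, to the right of the rack; a bystander, leave it where it is; origin at the centre of its underside
There are look-alikes about, which are no part of the job. What is shaped like the board5 but green is not meant.

How it is judged:
By the outcome, as a careful person would: the job done as asked, in the order asked, and still so for the second after the job is handed in, with the robot touching nothing.
Of board1, board2, board3, board4, board5 only 3 to 5 are there at a start; the rules pass over those that are not, and their reading is None.
At some moment in a run one of tub may be knocked a few centimetres aside while the robot is not near it.
Once in a run the grip may slacken for a moment while it holds something.
It also fails if it takes over 210 s, if anything falls off the work surface, if the arm or the gripper's body presses on something with over 40 N, if the wrist force passes 120 N, or if a joint passes its speed limit or range.

ROBOT

A 7-joint arm with a two-finger parallel gripper is mounted at the origin on the work surface. World frame = base frame: x ahead of the robot, y to its left, z up, the work surface at z = 0. Lengths are in m, angles in rad, forces in N, time in s.
With the tool pointing down it reaches from about 0.425 to 0.875 m from the base axis. Payload 9.9 kg.
Tool frame: the origin (TCP) lies midway between the tips of the shut fingers; the grasp point (between the pads) lies 19 mm behind it; x points along the fingers, z is the direction in which the jaws open and shut, and the axes are right-handed (so a half turn about x gives the same grasp; the last joint's range is limited). The gripper opens to 85 mm and grips with 20 to 120 N. Pads are 22 mm wide; open, the fingers measure 114 mm over their backs; the gripper's body (76 mm by 85 mm) begins 54 mm behind the grasp point. The pads swing forward as they close: fully open they stand 13 mm farther back than shut.
Start: joints at [1.155, 0.576, 0.025, 1.437, -0.015, 1.129, -0.057], TCP at [0.22, -0.638, 0.231] pointing down, gripper open.
Joint ranges: [-2.76, 2.76], [-0.34, 2.15], [-1.52, 1.57], [0.19, 2.46], [-1.09, 4.23], [0.17, 1.99], [-2.82, 2.82]. Speed limits (rad/s): [2.22, 2.22, 3.01, 3.01, 3.14, 3.14, 3.14].

INTERFACE

Orientations are given as a rotation vector (axis times angle).
In Python, from workcell import monitor, snapshot, finish_job gives the robot as it stands.
- The arm moves only by the tool arm_command, never from a script. Its argument "motion" is a list of rows, each a list of 7 numbers: the shift along the tool's x, y, z in m, then the turn, a rotation vector about the tool's x, y, z in degrees, then the gripper's target within -1 to 1 (shut at 1, half-way at 0, fully open at -1). A call has 1 to 10 rows; each row shifts and turns the pose as measured when the row begins, along the tool's axes as they then stand; what a row does not reach is not made up. A row lasts 1/10 s, in which the tool goes at most 50 mm and 8.59 degrees, less where a joint would pass 70% of its speed; a pose out of reach is approached as far as the arm can. A call with a gripper value outside its range is refused whole. The fingers move at their own pace and stop on an object; the grip force is fixed at half the most. Time passes only in rows, so rows that do not move let the fingers close. It gives the time, the measured TCP pose, the force and the opening at its end, in the units of the state.
- monitor.get_obs(): the state, without advancing time (a new reading comes with each control period).
- snapshot(name): name is "side" or "top"; returns a dict with "img" (384x512x3 uint8, red, green, blue), "intrinsics" (3x3 intrinsics, pixels), "position" and "orientation" of the camera in the world. Camera axes: x right, y down, z forward; pixel columns grow to the right and rows downward; lengths in m; the calibration is good to about 2 mm. A picture is of the moment at which its call begins. There is no depth.
- finish_job(): hands the job in, once; it reports no verdict.
The state is a dict: "t": time; "q": joint angles; "joint_velocities": joint speeds; "joint_efforts": joint torques, N m; "position": TCP position; "tool_rot": TCP orientation; "contact_force": force on the tool from outside, world axes, zero at the start; "torque": the same for the moment, N m; "finger_gap": opening from 0.0 (shut) to 1.0 (fully open).
Only numpy, scipy, OpenCV 4.12 (cv2) and the standard library are available. Lean on these libraries where they do the work, as an engineer would, in place of code of your own. Each camera call takes 0.05 s, during which the arm holds its last target.

## Working session

There is one attempt and no reset: what is moved stays moved. The work goes in short steps, Python scripts to look and compute and a tool call to move; the robot and the scene stay as the last step left them, time stands still between calls to the robot, and variables do not carry over. Pictures are saved under pics/ and viewed, and the job is handed in when it is done.

Besides the shell and the picture viewer there is one more tool, called after "Request:" as a command line: name --pt "numbers of a row" for each row, then --argument value for the rest. arm_command: Moves the arm, as the interface text tells. Its arguments: {"type":"object","properties":{"motion":{"type":"array","items":{"type":"array","items":{"type":"number"}}}},"required":["motion"]}

```bash
ls; mkdir -p pics; python3 - <<'E'
from workcell import monitor, snapshot
import cv2,numpy as np
print(monitor.get_obs())
for n in("side","top"):
    s=snapshot(n); cv2.imwrite(f"pics/{n}0.png",cv2.resize(s["img"][:,:,::-1],(800,600),interpolation=cv2.INTER_CUBIC)); print(s["intrinsics"],s["position"],s["orientation"])
E
```

```text
pics
{'t': 0.0, 'q': array([ 1.155182  ,  0.57653856,  0.02483254,  1.43792827, -0.01498833,
        1.12900696, -0.05652457]), 'joint_velocities': array([-0.00035833,  0.00038254, -0.00030839,  0.0027535 ,  0.00099401,
       -0.00128761,  0.00098057]), 'joint_efforts': array([ 4.78790462e-04, -7.65769315e+01,  2.25051910e+00, -2.85962141e+01,
        1.52510247e-02,  1.28650907e-02,  4.91849198e-05]), 'position': array([ 0.21974234, -0.6377366 ,  0.23043092]), 'tool_rot': array([ 0.96232125,  1.34958001, -0.96081822]), 'contact_force': array([ 0.33645651, -0.18739942, -0.13201298]), 'torque': array([ 0.05150973, -0.03820336, -0.00988031]), 'finger_gap': 0.9977773522755957}
[[398.36556626   0.         251.05893865]
 [  0.         398.36556626 190.90049342]
 [  0.           0.           1.        ]] [0.46603858 0.98474067 0.83608126] [-0.15741428  2.74803323 -1.36063588]
[[439.76693611   0.         257.01304691]
 [  0.         439.76693611 194.23840664]
 [  0.           0.           1.        ]] [ 0.41845109 -0.03475383  1.26933995] [-2.16244489  2.10882696 -0.16715063]
```

View pics/top0.png

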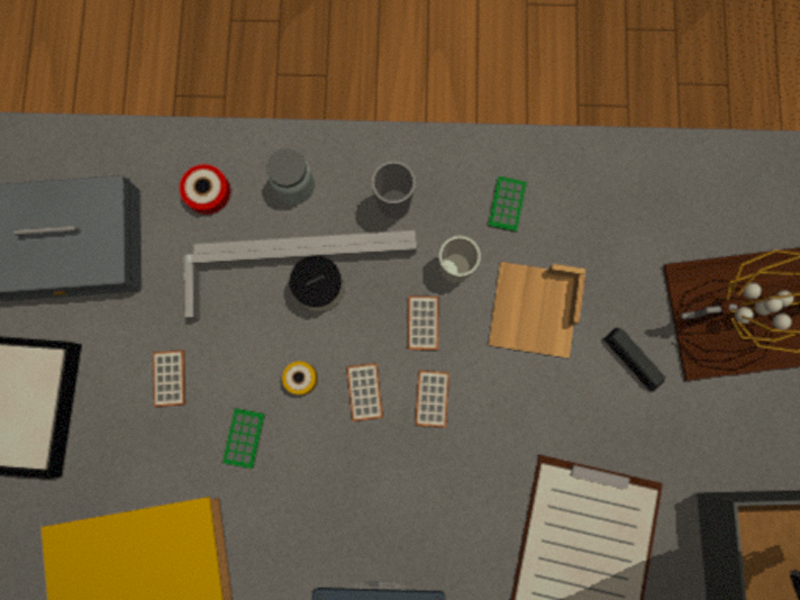

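View pics/side0.png

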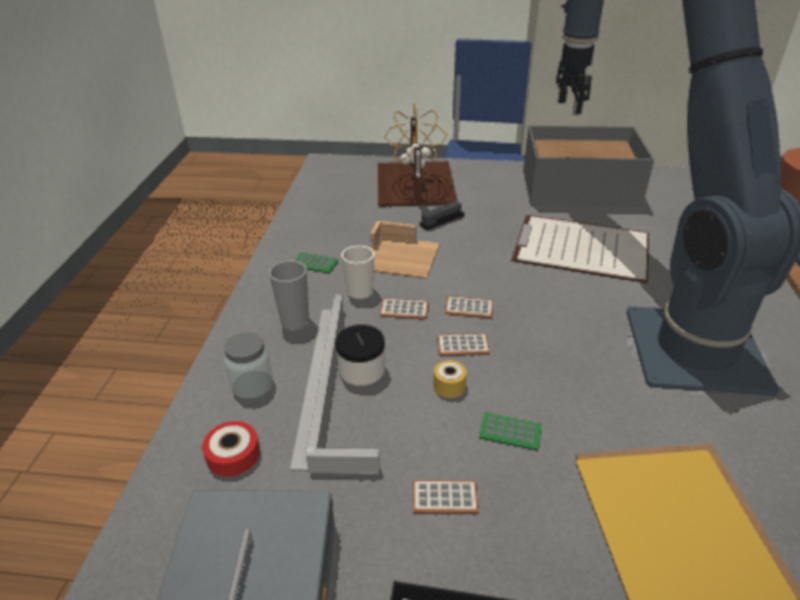

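The top view shows four wood-edged boards with paper faces, at about (169,378), (365,391), (432,398) and (423,322). The look-alikes are the two green boards at (507,203) and (244,438), the clipboard, and the grey cup at (393,183). The tub is at (315,282), and the red roll at (204,188) isn't the ticket roll. I'll measure positions and check the choice in a close crop.

```bash
cat > h.py <<'E'
import numpy as np,cv2
from scipy.spatial.transform import Rotation as R
from workcell import monitor,snapshot
def ray(s,px):
    px=np.atleast_2d(px).astype(float);K=s["intrinsics"]
    d=np.c_[(px[:,0]-K[0,2])/K[0,0],(px[:,1]-K[1,2])/K[1,1],np.ones(len(px))]
    return d@R.from_rotvec(s["orientation"]).as_matrix().T
def onz(s,px,z):
    d=ray(s,px);p=np.array(s["position"]);return p+d*((z-p[2])/d[:,2])[:,None]
def proj(s,P):
    c=(np.atleast_2d(P)-s["position"])@R.from_rotvec(s["orientation"]).as_matrix()
    K=s["intrinsics"];return np.c_[K[0,0]*c[:,0]/c[:,2]+K[0,2],K[1,1]*c[:,1]/c[:,2]+K[1,2]]
def crop(s,x0,y0,x1,y1,name):
    im=s["img"][y0:y1,x0:x1,::-1];k=min(800/(x1-x0),600/(y1-y0))
    cv2.imwrite("pics/"+name,cv2.resize(im,None,fx=k,fy=k,interpolation=cv2.INTER_CUBIC)); print("scale",k)
E
python3 - <<'E'
from h import *
s=snapshot("top")
crop(s,80,140,380,265,"c1.png")
im=s["img"]; hsv=cv2.cvtColor(im,cv2.COLOR_RGB2HSV)
for p in [(108,242),(234,250),(277,255),(271,206),(108,228),(300,300),(120,242)]:
    print(p,im[p[1],p[0]],hsv[p[1],p[0]])
E
```

```text
scale 2.6666666666666665
(108, 242) [89 87 80] [23 26 89]
(234, 250) [105  99  88] [ 19  41 105]
(277, 255) [100  99  92] [ 26  20 100]
(271, 206) [93 94 85] [33 24 94]
(108, 228) [112 108  95] [ 23  39 112]
(300, 300) [100  96  86] [ 21  36 100]
(120, 242) [102  97  86] [ 21  40 102]
```

View pics/c1.png

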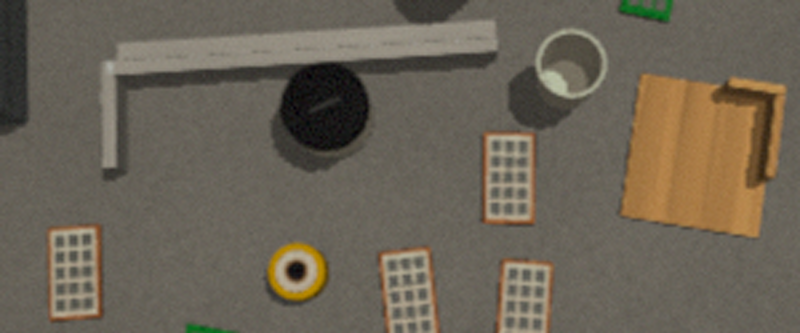

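The crop shows the four wanted boards with orange-brown edges, white faces and grey shutters. The green ones are clearly different. The tub's black lid is against the wall, and the rack's fences are on its far and right sides.

```bash
cat >> h.py <<'E'
def edgerect(c):
    # refine minAreaRect
    return cv2.minAreaRect(c)
def boards(s,z=0.008):
    im=cv2.GaussianBlur(cv2.resize(s["img"],None,fx=4,fy=4,interpolation=cv2.INTER_CUBIC),(0,0),2)
    h=cv2.cvtColor(im,cv2.COLOR_RGB2HSV).astype(int);H,S,V=h[...,0],h[...,1],h[...,2]
    m=(((H<20)|(H>170))&(S>75)&(V>60))|((V>140)&(S<80))
    m=cv2.morphologyEx(m.astype(np.uint8),cv2.MORPH_CLOSE,np.ones((13,13)))
    out=[]
    for c in cv2.findContours(m,cv2.RETR_EXTERNAL,cv2.CHAIN_APPROX_NONE)[0]:
        if cv2.contourArea(c)<3000: continue
        hull=cv2.convexHull(c)[:,0]
        P=onz(s,(hull+0.5)/4-0.5,z)[:,:2]
        (cx,cy),(w,l),a=cv2.minAreaRect((P*1000).astype(np.float32))
        if w>l: w,l,a=l,w,a+90
        a=(a+90)%180  # direction of long side
        if a>90:a-=180
        out.append((cx,cy,w,l,a,c.reshape(-1,2).mean(0)/4))
    return out
E
python3 - <<'E'
from h import *
s=snapshot("top")
for b in boards(s):
    if 40<b[2]<75 and 85<b[3]<120: print([round(float(x),1) for x in b[:5]],b[5])
im=s["img"];g=cv2.cvtColor(im,cv2.COLOR_RGB2GRAY)
crop(s,300,155,390,235,"rack.png"); crop(s,110,140,275,215,"rail.png")
# yellow/roll etc
E
```

```text
[449.7, -85.6, 60.0, 103.4, -2.7] [276.5637931  255.27586207]
[458.9, 37.7, 59.6, 103.5, 8.1] [233.32988506 251.01609195]
[474.6, 396.9, 60.5, 103.1, 5.3] [108.00513699 242.13984018]
[588.9, -66.0, 59.6, 103.6, 1.0] [270.7441452  206.66803279]
scale 7.5
scale 4.848484848484849
```

View pics/rack.png

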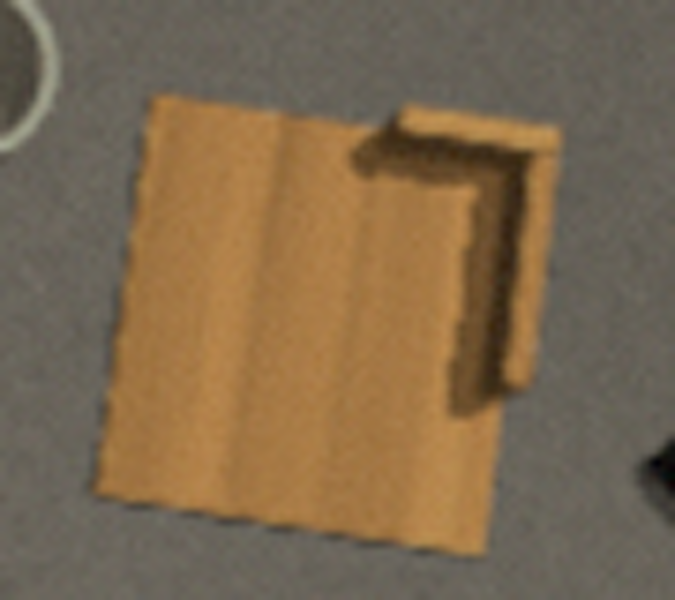

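View pics/rail.png

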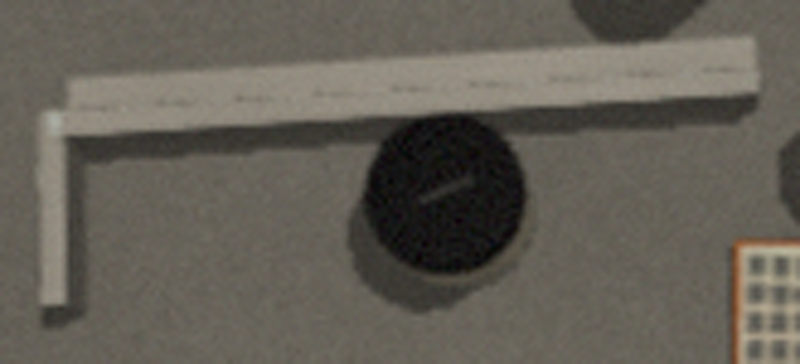

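```bash
python3 - <<'E'
from h import *
s=snapshot("top")
def f(pts,k,x0,y0,z): 
    p=(np.array(pts)+.5)/k-.5+[x0,y0]; return onz(s,p,z)[:,:2]*1000
r=f([(155,95),(97,492),(487,555)],7.5,300,155,.006)
print("rack floor FL,NL,NR",r.round(1))
print(np.linalg.norm(r[0]-r[1]),np.linalg.norm(r[1]-r[2]))
t=f([(403,104),(562,127),(530,392),(525,155)],7.5,300,155,.05);print("fence tops out far left, outer corner, near right outer; inner corner",t.round(1))
a=np.degrees([np.arctan2(*(r[0]-r[1])[::-1]),np.arctan2(*(r[1]-r[2])[::-1])-np.pi/2,np.arctan2(*(t[0]-t[1])[::-1])-np.pi/2,np.arctan2(*(t[1]-t[2])[::-1])]);print(a)
for z,pts in((0,[(68,133),(757,93)]),(.045,[(80,108),(757,69)]),(.045,[(68,78),(757,38)])):
    w=f(pts,4.8485,110,140,z);print("wall",z,w.round(1),np.degrees(np.arctan2(*(w[0]-w[1])[::-1]))-90, np.linalg.norm(w[0]-w[1]))
print("stop inner", f([(66,135),(67,300)],4.8485,110,140,0),f([(66,135),(67,300)],4.8485,110,140,.045), f([(40,118),(40,305)],4.8485,110,140,.045))
print("tub lid",f([(446,194),(365,194),(526,194)],4.8485,110,140,.08))
E
```

```text
rack floor FL,NL,NR [[ 707.9 -210.4]
 [ 551.2 -188.5]
 [ 530.7 -337.8]]
158.19906237028127 150.78734062108575
fence tops out far left, outer corner, near right outer; inner corner [[ 696.6 -297.9]
 [ 689.2 -357.8]
 [ 588.  -344.1]
 [ 678.1 -343.7]]
[-7.96069407 -7.80366061 -7.04262779 -7.68728683]
wall 0 [[695.5 369.5]
 [730.9 -49.8]] 4.826496994860619 420.81310293564417
wall 0.045 [[700.9 349.2]
 [734.3 -48.9]] 4.804935491841704 399.57769296643
wall 0.045 [[718.8 357.7]
 [753.2 -48.5]] 4.837380539177204 407.6206255498794
stop inner [[694.19906311 370.66537224]
 [592.76026192 362.55000177]] [[684.42338487 356.29265515]
 [586.58074091 348.4649867 ]] [[694.26755261 372.36210566]
 [583.26218636 363.92415108]]
tub lid [[647.92106892 126.53798863]
 [646.77734743 172.57316011]
 [649.05047112  81.07917375]]
```

```bash
cat >> h.py <<'E'
RO=np.array([617.3,-288.4]);RA=-7.8
def rk(x,y,o=None,a=None):
    o=RO if o is None else o;a=np.radians(RA if a is None else a);c,s=np.cos(a),np.sin(a)
    return o+[c*x-s*y,s*x+c*y]
def go(x,y,z,yaw,tip=None):
    """mm, yaw deg of jaw axis(z tool) heading mod 180 relative to +y axis. prints shift in tool axes(mm) & turn"""
    o=monitor.get_obs();M=R.from_rotvec(o["tool_rot"]);p=o["position"]*1000
    cur=M.as_matrix(); jaw=cur[:,2]; yc=np.degrees(np.arctan2(-jaw[0],jaw[1]))
    d=(yaw-yc+90)%180-90
    T=R.from_euler('z',yc+d,degrees=True).as_matrix()
    jz=T@np.array([0,1.,0]); jx=np.array([0,0,-1.]); D=np.c_[jx,np.cross(jz,jx),jz]
    rv=(M.inv()*R.from_matrix(D)).as_rotvec(degrees=True)
    dw=np.array([x,y,z])-p
    print("p",p.round(1),"yaw",round(yc,2),"gap",round(o["finger_gap"]*85,1),"F",o["contact_force"].round(1),"t",round(o["t"],1))
    print(" turn",rv.round(2)," shift now-axes",(M.inv().apply(dw)).round(1)," shift after-turn axes",(D.T@dw).round(1))
E
python3 - <<'E'
from h import *
s=snapshot("top")
go(449.7,-85.6,120,-2.7)
go(634,-313,120,-7.8)
print(R.from_rotvec(monitor.get_obs()["tool_rot"]).as_matrix().round(3))
for n,p,z in(("cup",(293.7,164.4),.1),("roll",(191,242),.04)):print(n,onz(s,p,z)*1000)
E
```

```text
p [ 219.8 -638.   231. ] yaw -160.99 gap 84.9 F [-0.3  0.1  0.2] t 0.3
 turn [ 2.171e+01 -3.000e-02  1.000e-02]  shift now-axes [ 111.2  397.3 -447.3]  shift after-turn axes [ 111.   203.6 -562.7]
p [ 219.8 -638.   231. ] yaw -160.99 gap 84.9 F [-0.3  0.1  0.2] t 0.3
 turn [ 2.681e+01 -3.000e-02  1.000e-02]  shift now-axes [ 111.1  497.5 -172.3]  shift after-turn axes [ 111.   366.2 -378.2]
[[-0.     0.945  0.326]
 [ 0.001  0.326 -0.945]
 [-1.    -0.    -0.001]]
cup [[ 692.45843869 -125.07235597  100.        ]]
roll [[478.16604083 153.40792089  40.        ]]
```

Request:
arm_command --pt "0 0 0 7.24 0 0 -0.5" --pt "0 0 0 7.24 0 0 -0.5" --pt "0 0 0 7.24 0 0 -0.5" --pt "0 0.0156 -0.0433 0 0 0 -0.5" --pt "0 0.0156 -0.0433 0 0 0 -0.5" --pt "0 0.0156 -0.0433 0 0 0 -0.5" --pt "0 0.0156 -0.0433 0 0 0 -0.5" --pt "0 0.0156 -0.0433 0 0 0 -0.5" --pt "0 0.0156 -0.0433 0 0 0 -0.5" --pt "0 0.0156 -0.0433 0 0 0 -0.5"

```text
t: 1.3
position: [0.3479, -0.3381, 0.2286]
tool_rot: [1.261, 1.173, -1.266]
contact_force: [2.1, -0.4, 0.3]
finger_gap: 0.754
```

```bash
python3 -c "
from h import *
go(449.7,-85.6,60,-2.7)"
```

```text
p [ 347.9 -338.1  228.6] yaw 175.75 gap 64.1 F [ 2.1 -0.4  0.3] t 1.3
 turn [-1.55  0.13  0.1 ]  shift now-axes [ 167.9   83.2 -259.8]  shift after-turn axes [ 168.6   89.8 -257.1]
```

Request:
arm_command --pt "0 0.0139 -0.0433 -1.55 0 0 -0.5" --pt "0 0.015 -0.043 0 0 0 -0.5" --pt "0 0.015 -0.043 0 0 0 -0.5" --pt "0 0.015 -0.043 0 0 0 -0.5" --pt "0 0.015 -0.043 0 0 0 -0.5" --pt "0 0.015 -0.043 0 0 0 -0.5" --pt "0.045 0 0 0 0 0 -0.5" --pt "0.045 0 0 0 0 0 -0.5" --pt "0.04 0 0 0 0 0 -0.5"

```text
t: 2.2
position: [0.4622, -0.0654, 0.102]
tool_rot: [1.242, 1.177, -1.219]
contact_force: [1.0, -0.2, -0.0]
finger_gap: 0.751
```

```bash
python3 -c "
from h import *
go(449.7,-85.6,20,-2.7)
s=snapshot('top');crop(s,210,190,340,290,'a1.png')
s=snapshot('side');crop(s,240,160,340,235,'a2.png')"
```

```text
p [462.2 -65.4 102. ] yaw 178.1 gap 63.9 F [ 1.  -0.2 -0. ] t 2.2
 turn [ 0.8   0.03 -1.18]  shift now-axes [ 81.8 -13.5  20.5]  shift after-turn axes [ 82.  -11.5  20.8]
scale 6.0
scale 8.0
```

View pics/a2.png

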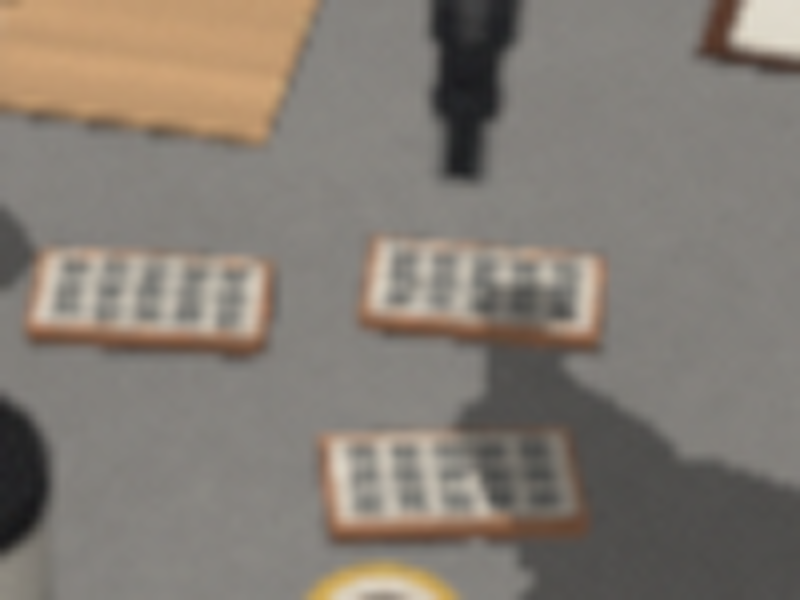

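View pics/a1.png

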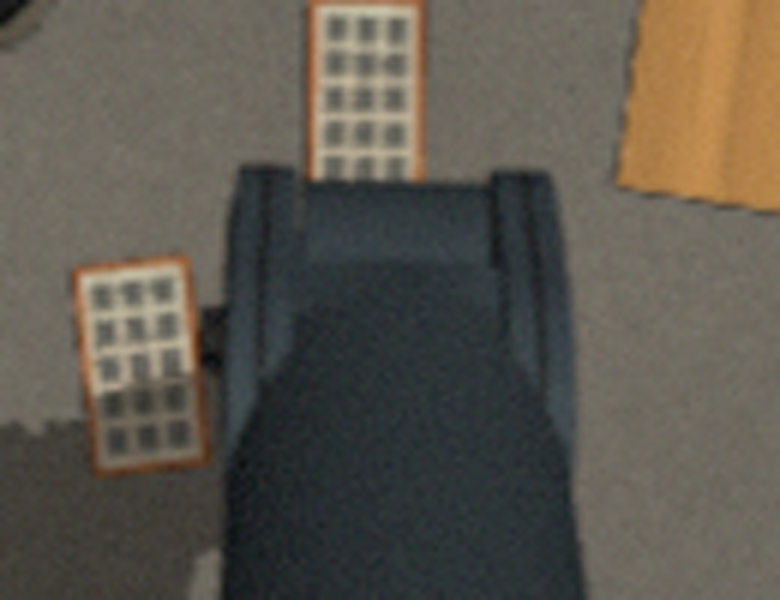

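Request:
arm_command --pt "0 -0.0115 0.0208 0.8 0 -1.18 -0.5" --pt "0.03 0 0 0 0 0 -0.5" --pt "0.03 0 0 0 0 0 -0.5" --pt "0.01 0 0 0 0 0 -0.5" --pt "0 0 0 0 0 0 -0.5" --pt "0 0 0 0 0 0 -0.5"

```text
t: 2.9
position: [0.4505, -0.0891, 0.036]
tool_rot: [1.243, 1.185, -1.25]
contact_force: [-0.4, -0.9, -0.5]
finger_gap: 0.749
```

```bash
python3 -c "
from h import *
go(449.7,-85.6,0,-2.7)"
```

```text
p [450.5 -89.1  36. ] yaw 177.09 gap 63.6 F [-0.4 -0.9 -0.5] t 2.9
 turn [-0.21  0.14  0.18]  shift now-axes [36.  -0.9 -3.5]  shift after-turn axes [36.  -1.  -3.4]
```

Request:
arm_command --pt "0.01 -0.001 -0.0035 0 0 0 -0.5" --pt "0.015 0 0 0 0 0 -0.5" --pt "0.003 0 0 0 0 0 -0.5" --pt "0 0 0 0 0 0 -0.5" --pt "0 0 0 0 0 0 -0.5"

```text
t: 3.4
position: [0.4525, -0.0848, 0.011]
tool_rot: [1.246, 1.18, -1.244]
contact_force: [-0.4, 0.6, 0.3]
finger_gap: 0.748
```

```bash
python3 -c "
from h import *
go(449.7,-85.6,0,-2.7)
s=snapshot('side');crop(s,240,160,340,235,'a3.png')"
```

```text
p [452.5 -84.8  11. ] yaw 177.12 gap 63.6 F [-0.4  0.6  0.3] t 3.4
 turn [-0.18  0.14 -0.24]  shift now-axes [10.9 -2.8  1. ]  shift after-turn axes [11.  -2.8  1. ]
scale 8.0
```

View pics/a3.png

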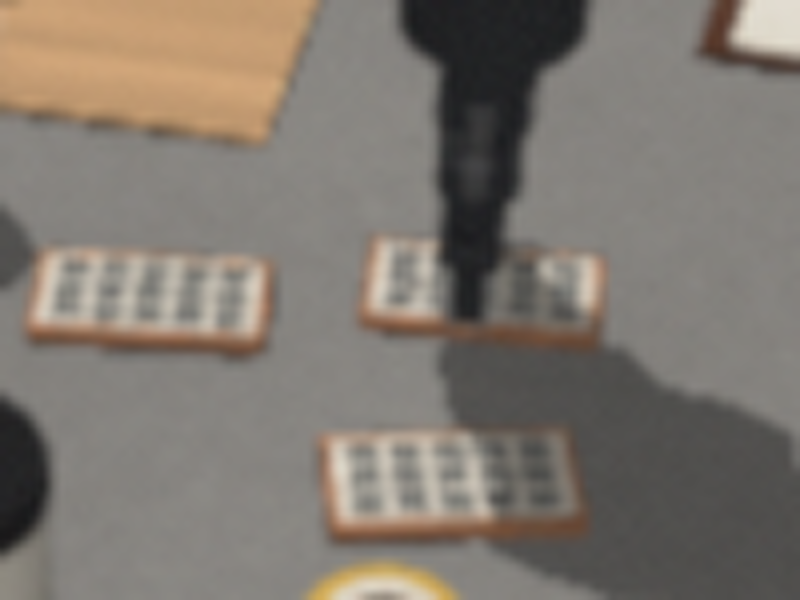

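Request:
arm_command --pt "0.007 -0.002 0.001 0 0 0 -0.5" --pt "0.003 0 0 0 0 0 -0.5" --pt "0.002 0 0 0 0 0 -0.5" --pt "0 0 0 0 0 0 -0.5"

```text
t: 3.85
position: [0.4508, -0.0859, -0.0012]
tool_rot: [1.247, 1.179, -1.244]
contact_force: [0.1, 0.2, 0.4]
finger_gap: 0.755
```

Request:
arm_command --pt "0.003 0 0 0 0 0 -0.5" --pt "0 0 0 0 0 0 -0.5" --pt "0 0 0 0 0 0 -0.5"

```text
t: 4.15
position: [0.4508, -0.086, -0.0046]
tool_rot: [1.247, 1.179, -1.244]
contact_force: [-0.4, -1.2, -0.3]
finger_gap: 0.751
```

Request:
arm_command --pt "0.002 0 0 0 0 0 -0.5" --pt "0 0 0 0 0 0 -0.5" --pt "0 0 0 0 0 0 -0.5"

```text
t: 4.45
position: [0.451, -0.086, -0.0058]
tool_rot: [1.247, 1.178, -1.243]
contact_force: [-0.7, -0.6, -0.0]
finger_gap: 0.749
```

Request:
arm_command --pt "0 0 0 0 0 0 0.2" --pt "0 0 0 0 0 0 0.2" --pt "0 0 0 0 0 0 0.2" --pt "0 0 0 0 0 0 0.2" --pt "0 0 0 0 0 0 0.2"

```text
t: 4.95
position: [0.4519, -0.0842, -0.0029]
tool_rot: [1.248, 1.178, -1.238]
contact_force: [0.3, 0.6, 0.2]
finger_gap: 0.636
```

Request:
arm_command --pt "-0.01 0 0 0 0 0 1" --pt "-0.03 0 0 0 0 0 1" --pt "-0.03 0 0 0 0 0 1" --pt "-0.03 0 0 0 0 0 1" --pt "0 0 0 0 0 0 1" --pt "0 0 0 0 0 0 1"

```text
t: 5.55
position: [0.4497, -0.0844, 0.1017]
tool_rot: [1.247, 1.18, -1.241]
contact_force: [-0.6, -0.2, -0.6]
finger_gap: 0.632
```

```bash
python3 -c "
from h import *
print(rk(8,5))
go(*rk(8,5),100,-7.8)
s=snapshot('side');crop(s,240,140,340,215,'a4.png')"
```

```text
[ 625.90456059 -284.53198538]
p [449.7 -84.4 101.7] yaw 177.2 gap 53.7 F [-0.6 -0.2 -0.6] t 5.5
 turn [ 5.    0.07 -0.38]  shift now-axes [  3.2 185.7 191.3]  shift after-turn axes [  1.7 201.7 174.3]
scale 8.0
```

View pics/a4.png

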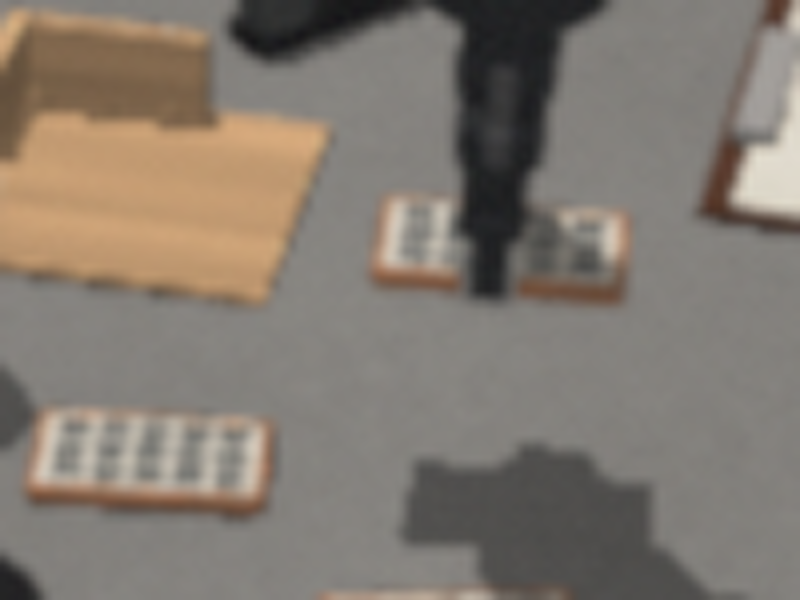

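Request:
arm_command --pt "0 0 0 5 0 -0.38 1" --pt "0 0.033 0.029 0 0 0 1" --pt "0 0.033 0.029 0 0 0 1" --pt "0 0.033 0.029 0 0 0 1" --pt "0 0.033 0.029 0 0 0 1" --pt "0 0.033 0.029 0 0 0 1" --pt "0 0.033 0.029 0 0 0 1" --pt "0 0 0 0 0 0 1" --pt "0 0 0 0 0 0 1"

```text
t: 6.5
position: [0.6217, -0.2888, 0.0869]
tool_rot: [1.3, 1.159, -1.322]
contact_force: [-0.7, -0.1, -0.5]
finger_gap: 0.633
```

```bash
python3 -c "
from h import *
go(*rk(10,5),20,-7.8)"
```

```text
p [ 621.7 -288.8   86.9] yaw 172.28 gap 53.8 F [-0.7 -0.1 -0.5] t 6.5
 turn [ 0.08 -0.09  1.16]  shift now-axes [66.8  7.  -4.7]  shift after-turn axes [66.9  5.6 -4.8]
```

Request:
arm_command --pt "0 0.006 -0.005 0 0 1.16 1" --pt "0.03 0 0 0 0 0 1" --pt "0.03 0 0 0 0 0 1" --pt "0.01 0 0 0 0 0 1" --pt "0 0 0 0 0 0 1" --pt "0 0 0 0 0 0 1"

```text
t: 7.1
position: [0.628, -0.2776, 0.0143]
tool_rot: [1.309, 1.147, -1.301]
contact_force: [1.1, -0.4, -0.8]
finger_gap: 0.629
```

```bash
python3 -c "
from h import *
go(*rk(10,5),5,-7.8)
s=snapshot('side');crop(s,220,120,320,195,'a5.png')"
```

```text
p [ 628.  -277.6   14.3] yaw 172.54 gap 53.5 F [ 1.1 -0.4 -0.8] t 7.1
 turn [ 0.34 -0.27 -0.07]  shift now-axes [9.3 0.8 7.2]  shift after-turn axes [9.3 0.9 7.2]
scale 8.0
```

View pics/a5.png

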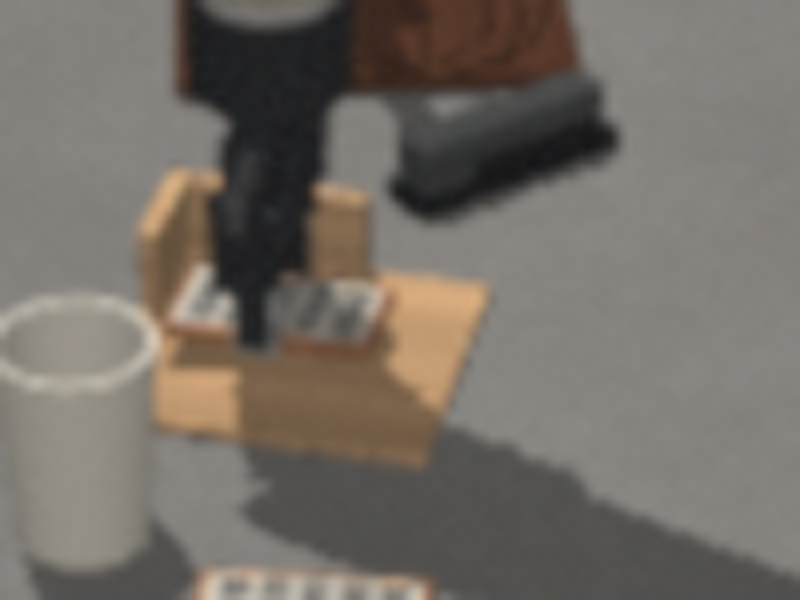

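Request:
arm_command --pt "0.003 0.001 0.006 0 0 0 1" --pt "0.004 0 0 0 0 0 1" --pt "0 0 0 0 0 0 1"

```text
t: 7.45
position: [0.6301, -0.285, 0.0103]
tool_rot: [1.31, 1.142, -1.298]
contact_force: [0.8, 1.0, 0.2]
finger_gap: 0.635
```

Request:
arm_command --pt "0.003 0 0 0 0 0 1" --pt "0 0 0 0 0 0 1"

```text
t: 7.65
position: [0.6303, -0.2855, 0.0076]
tool_rot: [1.31, 1.141, -1.298]
contact_force: [0.7, -0.1, -1.7]
finger_gap: 0.635
```

Request:
arm_command --pt "0.002 0 0 0 0 0 1" --pt "0 0 0 0 0 0 1" --pt "0 0 0 0 0 0 1"

```text
t: 7.95
position: [0.6303, -0.2855, 0.0054]
tool_rot: [1.31, 1.141, -1.298]
contact_force: [-0.4, -0.3, 0.3]
finger_gap: 0.633
```

Request:
arm_command --pt "0.002 0 0 0 0 0 1" --pt "0 0 0 0 0 0 1" --pt "0 0 0 0 0 0 1"

```text
t: 8.25
position: [0.6304, -0.2853, 0.0032]
tool_rot: [1.31, 1.141, -1.298]
contact_force: [0.4, -0.5, -1.2]
finger_gap: 0.635
```

Request:
arm_command --pt "0.001 0 0 0 0 0 1" --pt "0 0 0 0 0 0 -0.5" --pt "0 0 0 0 0 0 -0.5" --pt "0 0 0 0 0 0 -0.5"

```text
t: 8.65
position: [0.6307, -0.2854, 0.0027]
tool_rot: [1.31, 1.14, -1.298]
contact_force: [0.5, 0.4, 0.4]
finger_gap: 0.748
```

Request:
arm_command --pt "-0.02 0 0 0 0 0 -0.5" --pt "-0.04 0 0 0 0 0 -0.5" --pt "-0.04 0 0 0 0 0 -0.5" --pt "0 0 0 0 0 0 -0.5"

```text
t: 9.05
position: [0.629, -0.2852, 0.1041]
tool_rot: [1.31, 1.144, -1.3]
contact_force: [0.7, -0.3, 0.8]
finger_gap: 0.749
```

```bash
python3 -c "
from h import *
go(588.9,-66,100,1)
s=snapshot('side');crop(s,220,120,320,195,'a6.png')"
```

```text
p [ 629.  -285.2  104.1] yaw 172.52 gap 63.7 F [ 0.7 -0.3  0.8] t 9.1
 turn [-8.48 -0.2  -0.27]  shift now-axes [   4.6  -68.3 -212.1]  shift after-turn axes [   4.1  -36.3 -219.9]
scale 8.0
```

View pics/a6.png

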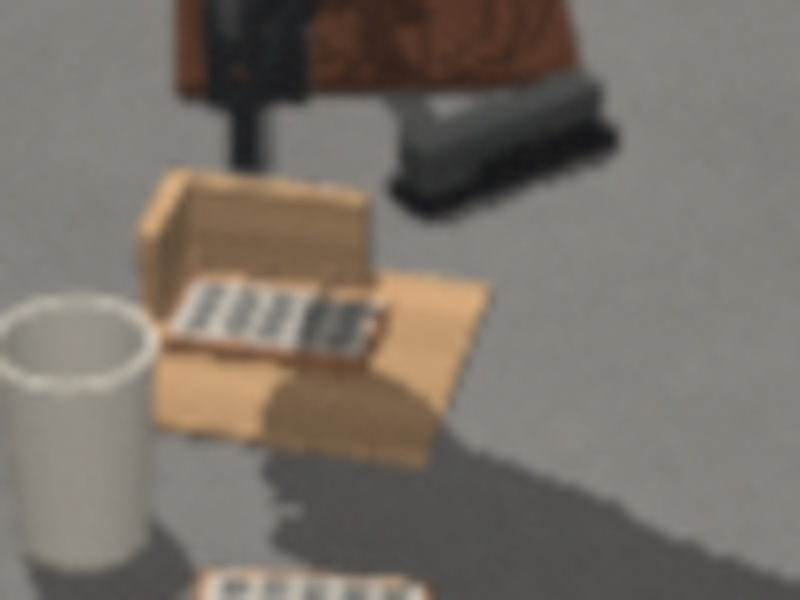

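Request:
arm_command --pt "-0.005 -0.025 -0.02 -8.48 0 0 -0.5" --pt "-0.005 -0.015 -0.02 0 0 0 -0.5" --pt "-0.005 0 -0.045 0 0 0 -0.5" --pt "-0.005 0 -0.045 0 0 0 -0.5" --pt "0 0 -0.045 0 0 0 -0.5" --pt "0 0 -0.04 0 0 0 -0.5" --pt "0 0 0 0 0 0 -0.5" --pt "0 0 0 0 0 0 -0.5"

```text
t: 9.9
position: [0.5796, -0.0601, 0.1145]
tool_rot: [1.193, 1.23, -1.197]
contact_force: [-0.2, -1.5, 0.4]
finger_gap: 0.747
```

```bash
python3 -c "
from h import *
go(588.9,-66,20,1)"
```

```text
p [579.6 -60.1 114.5] yaw -178.77 gap 63.5 F [-0.2 -1.5  0.4] t 9.9
 turn [ 0.24 -0.32  0.49]  shift now-axes [94.3 10.   6.7]  shift after-turn axes [94.5  9.2  6.1]
```

Request:
arm_command --pt "0.02 0.0092 0.0061 0.24 -0.32 0.49 -0.5" --pt "0.03 0 0 0 0 0 -0.5" --pt "0.03 0 0 0 0 0 -0.5" --pt "0.015 0 0 0 0 0 -0.5" --pt "0 0 0 0 0 0 -0.5" --pt "0 0 0 0 0 0 -0.5"

```text
t: 10.5
position: [0.5879, -0.0725, 0.0134]
tool_rot: [1.198, 1.214, -1.204]
contact_force: [0.6, 0.6, -0.1]
finger_gap: 0.754
```

```bash
python3 -c "
from h import *
go(588.9,-66,-3.5,1)"
```

```text
p [587.9 -72.5  13.4] yaw -179.37 gap 64.1 F [ 0.6  0.6 -0.1] t 10.5
 turn [-0.37  0.13  0.14]  shift now-axes [16.9  1.1 -6.5]  shift after-turn axes [16.9  1.1 -6.5]
```

Request:
arm_command --pt "0 0.001 -0.0065 0 0 0 -0.5" --pt "0 0 0 0 0 0 -0.5" --pt "0.01 0 0 0 0 0 -0.5" --pt "0.005 0 0 0 0 0 -0.5" --pt "0 0 0 0 0 0 -0.5" --pt "0 0 0 0 0 0 -0.5"

```text
t: 11.1
position: [0.5907, -0.0665, 0.0001]
tool_rot: [1.201, 1.21, -1.202]
contact_force: [-0.1, 0.1, -0.0]
finger_gap: 0.749
```

```bash
python3 -c "
from h import *
go(588.9,-66,-3.5,1)"
```

```text
p [ 5.907e+02 -6.650e+01  1.000e-01] yaw -179.43 gap 63.7 F [-0.1  0.1 -0. ] t 11.1
 turn [-0.43  0.16 -0.12]  shift now-axes [ 3.6 -1.8 -0.5]  shift after-turn axes [ 3.6 -1.8 -0.5]
```

Request:
arm_command --pt "0.003 -0.001 0 0 0 0 -0.5" --pt "0 0 0 0 0 0 1" --pt "0 0 0 0 0 0 1" --pt "0 0 0 0 0 0 1" --pt "0 0 0 0 0 0 1" --pt "-0.01 0 0 0 0 0 1" --pt "-0.03 0 0 0 0 0 1" --pt "-0.04 0 0 0 0 0 1" --pt "-0.04 0 0 0 0 0 1" --pt "0 0 0 0 0 0 1"

```text
t: 12.1
position: [0.5886, -0.0662, 0.1228]
tool_rot: [1.2, 1.212, -1.203]
contact_force: [1.3, -1.1, -0.3]
finger_gap: 0.63
```

```bash
python3 -c "
from h import *
go(*rk(10,6),120,-7.8)
s=snapshot('side');crop(s,220,140,320,215,'b1.png')"
```

```text
p [588.6 -66.2 122.8] yaw -179.43 gap 53.5 F [ 1.3 -1.1 -0.3] t 12.1
 turn [ 8.37  0.15 -0.  ]  shift now-axes [  3.4  37.3 218. ]  shift after-turn axes [  2.8  68.6 210.3]
scale 8.0
```

View pics/b1.png

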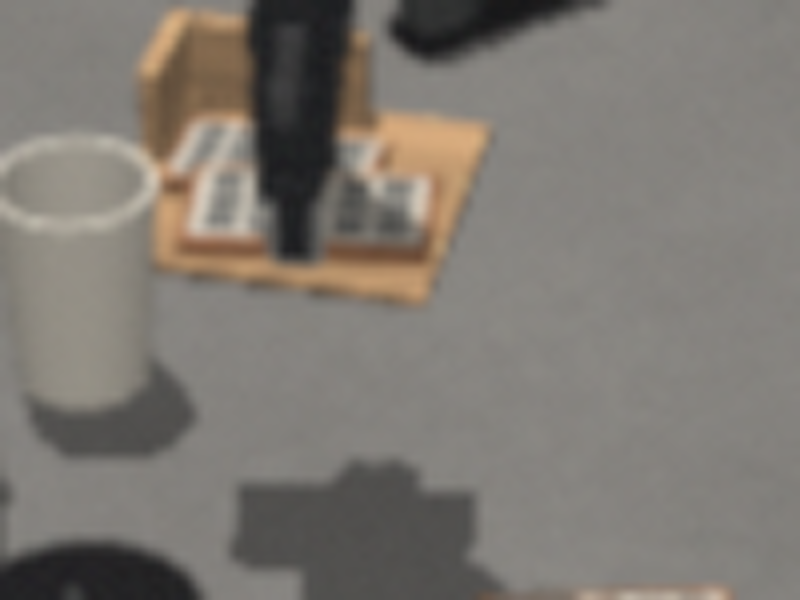

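Request:
arm_command --pt "-0.005 0 0.035 8.37 0 0 1" --pt "-0.003 0.005 0.04 0 0 0 1" --pt "-0.003 0.01 0.04 0 0 0 1" --pt "-0.003 0.018 0.04 0 0 0 1" --pt "-0.003 0.018 0.04 0 0 0 1" --pt "0 0.012 0.01 0 0 0 1" --pt "0 0 0 0 0 0 1" --pt "0 0 0 0 0 0 1"

```text
t: 12.95
position: [0.6238, -0.283, 0.1328]
tool_rot: [1.305, 1.15, -1.319]
contact_force: [0.2, 0.6, -0.6]
finger_gap: 0.635
```

```bash
python3 -c "
from h import *
go(*rk(10,6),40,-7.8)"
```

```text
p [ 623.8 -283.   132.8] yaw 172.11 gap 54.0 F [ 0.2  0.6 -0.6] t 12.9
 turn [-0.09  0.03  0.67]  shift now-axes [92.8  5.3  0.2]  shift after-turn axes [92.8  4.3  0.2]
```

Request:
arm_command --pt "0.03 0.005 0.001 0 0 0.67 1" --pt "0.03 0 0 0 0 0 1" --pt "0.025 0 0 0 0 0 1" --pt "0.01 0 0 0 0 0 1" --pt "0 0 0 0 0 0 1" --pt "0 0 0 0 0 0 1"

```text
t: 13.55
position: [0.6274, -0.2759, 0.0352]
tool_rot: [1.306, 1.149, -1.304]
contact_force: [0.7, -0.3, -0.6]
finger_gap: 0.631
```

```bash
python3 -c "
from h import *
go(630.5,-285.3,12,-7.8)"
```

```text
p [ 627.4 -275.9   35.2] yaw 172.55 gap 53.6 F [ 0.7 -0.3 -0.6] t 13.6
 turn [ 0.35 -0.19  0.1 ]  shift now-axes [23.2  4.3  9. ]  shift after-turn axes [23.2  4.3  8.9]
```

Request:
arm_command --pt "0 0.003 0.009 0 0 0 1" --pt "0 0 0 0 0 0 1" --pt "0.01 0 0 0 0 0 1" --pt "0.008 0 0 0 0 0 1" --pt "0 0 0 0 0 0 1" --pt "0 0 0 0 0 0 1"

```text
t: 14.15
position: [0.6314, -0.2869, 0.0198]
tool_rot: [1.308, 1.143, -1.301]
contact_force: [0.9, 0.4, -0.8]
finger_gap: 0.632
```

```bash
python3 -c "
from h import *
go(630.5,-285.3,11,-7.8)"
```

```text
p [ 631.4 -286.9   19.8] yaw 172.54 gap 53.8 F [ 0.9  0.4 -0.8] t 14.2
 turn [ 0.34 -0.1  -0.23]  shift now-axes [ 8.8 -1.1 -1.5]  shift after-turn axes [ 8.8 -1.1 -1.5]
```

Request:
arm_command --pt "0.004 -0.001 -0.001 0 0 0 1" --pt "0 0 0 0 0 0 1" --pt "0.003 0 0 0 0 0 1" --pt "0 0 0 0 0 0 1"

```text
t: 14.55
position: [0.6304, -0.2853, 0.0121]
tool_rot: [1.307, 1.143, -1.301]
contact_force: [0.7, 0.5, -1.0]
finger_gap: 0.63
```

Request:
arm_command --pt "0.002 0 0 0 0 0 1" --pt "0 0 0 0 0 0 1" --pt "0.001 0 0 0 0 0 1" --pt "0 0 0 0 0 0 -0.5" --pt "0 0 0 0 0 0 -0.5" --pt "0 0 0 0 0 0 -0.5"

```text
t: 15.15
position: [0.6314, -0.2858, 0.0112]
tool_rot: [1.308, 1.141, -1.299]
contact_force: [-0.2, 1.0, 1.2]
finger_gap: 0.748
```

Request:
arm_command --pt "-0.01 0 0 0 0 0 -0.5" --pt "-0.03 0 0 0 0 0 -0.5" --pt "-0.03 0 0 0 0 0 -0.5" --pt "-0.03 0 0 0 0 0 -0.5" --pt "0 0 0 0 0 0 -0.5"

```text
t: 15.65
position: [0.6302, -0.2857, 0.1156]
tool_rot: [1.307, 1.143, -1.3]
contact_force: [0.2, -0.8, 0.8]
finger_gap: 0.745
```

```bash
python3 -c "
from h import *
go(458.9,37.7,110,8.1)
s=snapshot('side');crop(s,220,120,320,195,'b2.png')"
```

```text
p [ 630.2 -285.7  115.6] yaw 172.55 gap 63.3 F [ 0.2 -0.8  0.8] t 15.7
 turn [-15.55  -0.07  -0.25]  shift now-axes [   5.3 -211.8 -298.4]  shift after-turn axes [   5.6 -124.1 -344.3]
scale 8.0
```

View pics/b2.png

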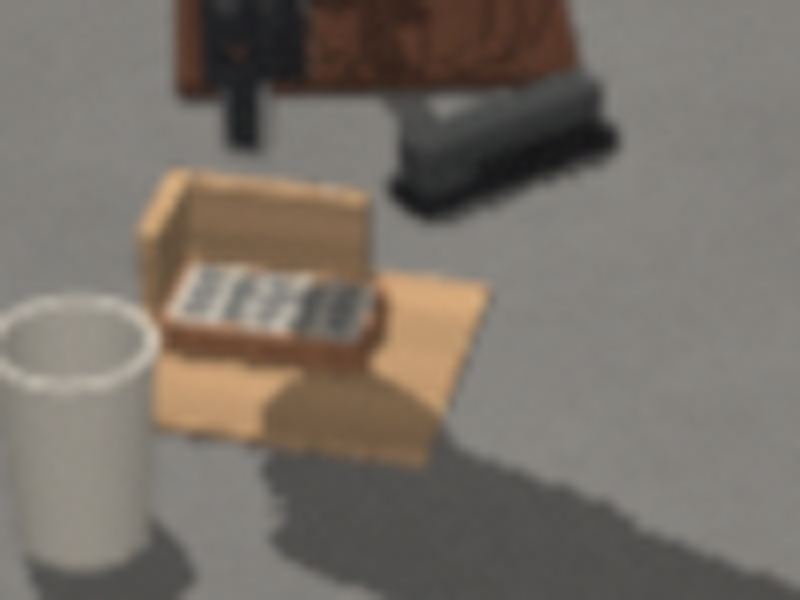

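Request:
arm_command --pt "0 -0.02 -0.02 -7.8 0 0 -0.5" --pt "0 -0.02 -0.035 -7.75 0 0 -0.5" --pt "0 -0.015 -0.044 0 0 0 -0.5" --pt "0 -0.015 -0.044 0 0 0 -0.5" --pt "0 -0.015 -0.044 0 0 0 -0.5" --pt "0 -0.015 -0.044 0 0 0 -0.5" --pt "0 -0.015 -0.044 0 0 0 -0.5" --pt "0 -0.01 -0.03 0 0 0 -0.5" --pt "0 0 0 0 0 0 -0.5" --pt "0 0 0 0 0 0 -0.5"

```text
t: 16.7
position: [0.459, 0.0152, 0.1089]
tool_rot: [1.094, 1.283, -1.099]
contact_force: [0.1, -0.4, -0.5]
finger_gap: 0.747
```

```bash
python3 -c "
from h import *
go(458.9,37.7,30,8.1)"
```

```text
p [459.   15.2 108.9] yaw -171.25 gap 63.5 F [ 0.1 -0.4 -0.5] t 16.7
 turn [ 0.65 -0.11  0.3 ]  shift now-axes [ 78.9   3.7 -22.1]  shift after-turn axes [ 78.9   3.1 -22.2]
```

Request:
arm_command --pt "0.01 0.003 -0.022 0.65 0 0.3 -0.5" --pt "0.03 0 0 0 0 0 -0.5" --pt "0.03 0 0 0 0 0 -0.5" --pt "0.01 0 0 0 0 0 -0.5" --pt "0 0 0 0 0 0 -0.5" --pt "0 0 0 0 0 0 -0.5"

```text
t: 17.3
position: [0.4623, 0.033, 0.0267]
tool_rot: [1.112, 1.267, -1.109]
contact_force: [0.1, 0.1, 0.6]
finger_gap: 0.749
```

```bash
python3 -c "
from h import *
go(458.9,37.7,-3.5,8.1)
s=snapshot('side');crop(s,240,170,340,245,'b3.png')"
```

```text
p [462.3  33.   26.7] yaw -172.38 gap 63.7 F [0.1 0.1 0.6] t 17.3
 turn [-0.48  0.01 -0.15]  shift now-axes [30.1 -2.8 -5.1]  shift after-turn axes [30.2 -2.7 -5.2]
scale 8.0
```

View pics/b3.png

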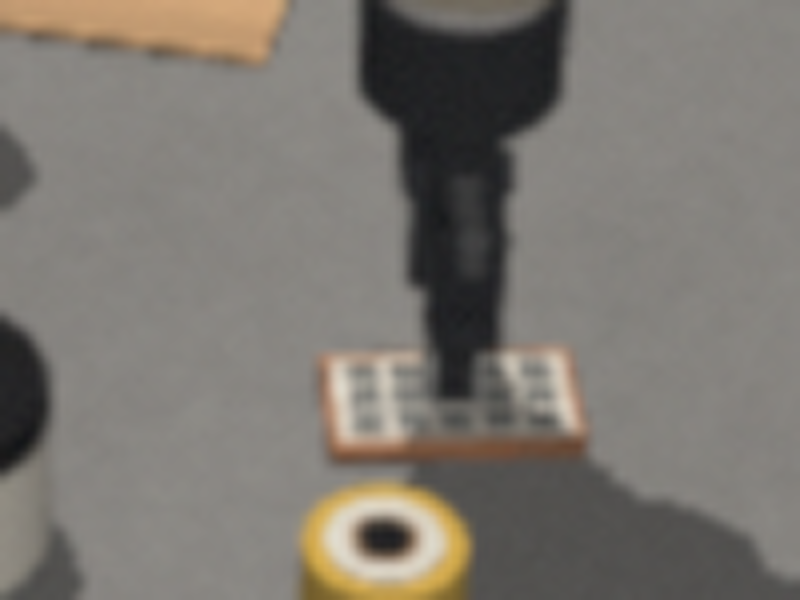

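Request:
arm_command --pt "0 -0.003 -0.005 -0.48 0 0 -0.5" --pt "0 0 0 0 0 0 -0.5" --pt "0.012 0 0 0 0 0 -0.5" --pt "0.008 0 0 0 0 0 -0.5" --pt "0 0 0 0 0 0 -0.5" --pt "0 0 0 0 0 0 -0.5"

```text
t: 17.95
position: [0.4611, 0.038, 0.0103]
tool_rot: [1.11, 1.266, -1.097]
contact_force: [0.7, -0.1, -0.4]
finger_gap: 0.749
```

```bash
python3 -c "
from h import *
go(458.9,37.7,-3.5,8.1)"
```

```text
p [461.1  38.   10.3] yaw -171.89 gap 63.7 F [ 0.7 -0.1 -0.4] t 17.9
 turn [ 0.01  0.01 -0.58]  shift now-axes [13.7 -2.3 -0. ]  shift after-turn axes [13.8 -2.2 -0. ]
```

Request:
arm_command --pt "0.008 -0.001 0 0 0 0 -0.5" --pt "0.003 0 0 0 0 0 -0.5" --pt "0 0 0 0 0 0 -0.5" --pt "0.002 0 0 0 0 0 -0.5" --pt "0 0 0 0 0 0 -0.5"

```text
t: 18.45
position: [0.4604, 0.0378, -0.0033]
tool_rot: [1.11, 1.265, -1.096]
contact_force: [0.4, 0.2, -0.3]
finger_gap: 0.753
```

Request:
arm_command --pt "0 0 0 0 0 0 1" --pt "0 0 0 0 0 0 1" --pt "0 0 0 0 0 0 1" --pt "0 0 0 0 0 0 1" --pt "-0.01 0 0 0 0 0 1" --pt "-0.03 0 0 0 0 0 1" --pt "-0.04 0 0 0 0 0 1" --pt "-0.04 0 0 0 0 0 1" --pt "0 0 0 0 0 0 1"

```text
t: 19.35
position: [0.4581, 0.0377, 0.1231]
tool_rot: [1.108, 1.267, -1.098]
contact_force: [0.4, -0.0, -0.4]
finger_gap: 0.635
```

```bash
python3 -c "
from h import *
go(631,-285.3,120,-7.8)
s=snapshot('side');crop(s,220,140,340,230,'b4.png')"
```

```text
p [458.1  37.7 123.1] yaw -171.87 gap 54.0 F [ 0.4 -0.  -0.4] t 19.4
 turn [15.93 -0.05 -0.47]  shift now-axes [  4.3 125.4 344.2]  shift after-turn axes [  3.1 215.1 296.5]
scale 6.666666666666667
```

View pics/b4.png

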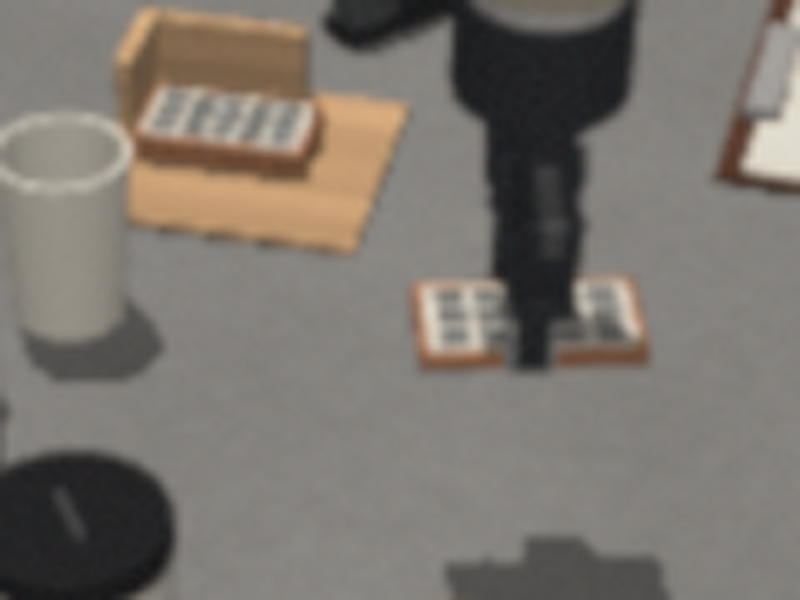

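Request:
arm_command --pt "-0.003 0.005 0.03 7.97 0 0 1" --pt "-0.003 0.01 0.035 7.97 0 -0.4 1" --pt "-0.003 0.033 0.037 0 0 0 1" --pt "-0.003 0.033 0.037 0 0 0 1" --pt "-0.003 0.033 0.037 0 0 0 1" --pt "-0.003 0.033 0.037 0 0 0 1" --pt "-0.003 0.033 0.037 0 0 0 1" --pt "0 0.025 0.03 0 0 0 1" --pt "0 0 0 0 0 0 1" --pt "0 0 0 0 0 0 1"

```text
t: 20.4
position: [0.6324, -0.2743, 0.1324]
tool_rot: [1.308, 1.153, -1.324]
contact_force: [0.1, 0.5, -0.7]
finger_gap: 0.63
```

```bash
python3 -c "
from h import *
go(631,-285.3,40,-7.8)"
```

```text
p [ 632.4 -274.3  132.4] yaw 171.87 gap 53.6 F [ 0.1  0.5 -0.7] t 20.4
 turn [-0.32 -0.12  0.92]  shift now-axes [92.4  1.7 11.2]  shift after-turn axes [92.4  0.1 11.1]
```

Request:
arm_command --pt "0.03 0 0.011 -0.32 -0.12 0.92 1" --pt "0.03 0 0 0 0 0 1" --pt "0.025 0 0 0 0 0 1" --pt "0.01 0 0 0 0 0 1" --pt "0 0 0 0 0 0 1" --pt "0 0 0 0 0 0 1"

```text
t: 21.0
position: [0.6279, -0.279, 0.0332]
tool_rot: [1.306, 1.15, -1.306]
contact_force: [0.0, 0.3, -0.2]
finger_gap: 0.632
```

```bash
python3 -c "
from h import *
go(631,-285.3,19,-7.8)"
```

```text
p [ 627.9 -279.    33.2] yaw 172.5 gap 53.8 F [ 0.   0.3 -0.2] t 21.0
 turn [ 0.3  -0.17  0.24]  shift now-axes [14.1  4.   5.9]  shift after-turn axes [14.2  4.   5.8]
```

Request:
arm_command --pt "0 0.003 0.006 0 0 0 1" --pt "0 0 0 0 0 0 1" --pt "0.006 0 0 0 0 0 1" --pt "0.004 0 0 0 0 0 1" --pt "0 0 0 0 0 0 1" --pt "0 0 0 0 0 0 1"

```text
t: 21.6
position: [0.6326, -0.2863, 0.0267]
tool_rot: [1.307, 1.144, -1.303]
contact_force: [-0.8, -0.8, -0.2]
finger_gap: 0.628
```

```bash
python3 -c "
from h import *
go(631,-285.3,19,-7.8)"
```

```text
p [ 632.6 -286.3   26.7] yaw 172.52 gap 53.4 F [-0.8 -0.8 -0.2] t 21.6
 turn [ 0.32 -0.09 -0.11]  shift now-axes [ 7.7 -1.7 -0.8]  shift after-turn axes [ 7.7 -1.7 -0.8]
```

Request:
arm_command --pt "0.004 -0.001 -0.001 0 0 0 1" --pt "0 0 0 0 0 0 1" --pt "0.002 0 0 0 0 0 1" --pt "0 0 0 0 0 0 1" --pt "0.002 0 0 0 0 0 1" --pt "0 0 0 0 0 0 1"

```text
t: 22.2
position: [0.632, -0.2851, 0.0199]
tool_rot: [1.307, 1.143, -1.302]
contact_force: [0.5, 0.5, -0.4]
finger_gap: 0.633
```

Request:
arm_command --pt "0.001 0 0 0 0 0 1" --pt "0 0 0 0 0 0 -0.5" --pt "0 0 0 0 0 0 -0.5" --pt "0 0 0 0 0 0 -0.5"

```text
t: 22.6
position: [0.6322, -0.2852, 0.019]
tool_rot: [1.307, 1.143, -1.302]
contact_force: [0.3, 0.1, 0.2]
finger_gap: 0.751
```

Request:
arm_command --pt "-0.01 0 0 0 0 0 -0.5" --pt "-0.03 0 0 0 0 0 -0.5" --pt "-0.03 0 0 0 0 0 -0.5" --pt "-0.03 0 0 0 0 0 -0.5" --pt "0 0 0 0 0 0 -0.5"

```text
t: 23.1
position: [0.6315, -0.2851, 0.1235]
tool_rot: [1.307, 1.145, -1.303]
contact_force: [0.4, -0.9, -0.6]
finger_gap: 0.75
```

```bash
python3 -c "
from h import *
go(474.6,396.9,110,5.3)
s=snapshot('top')
for b in boards(s):
    if 40<b[2]<75 and 85<b[3]<120: print([round(float(x),1) for x in b[:5]],b[5])
s=snapshot('side');crop(s,220,120,320,195,'b5.png')"
```

```text
p [ 631.5 -285.1  123.5] yaw 172.52 gap 63.7 F [ 0.4 -0.9 -0.6] t 23.1
 turn [-12.78  -0.09  -0.1 ]  shift now-axes [  14.3 -244.3 -655.8]  shift after-turn axes [  13.5  -93.2 -693.6]
[474.6, 396.6, 59.9, 103.0, 5.3] [108.00573394 242.22075688]
scale 8.0
```

View pics/b5.png

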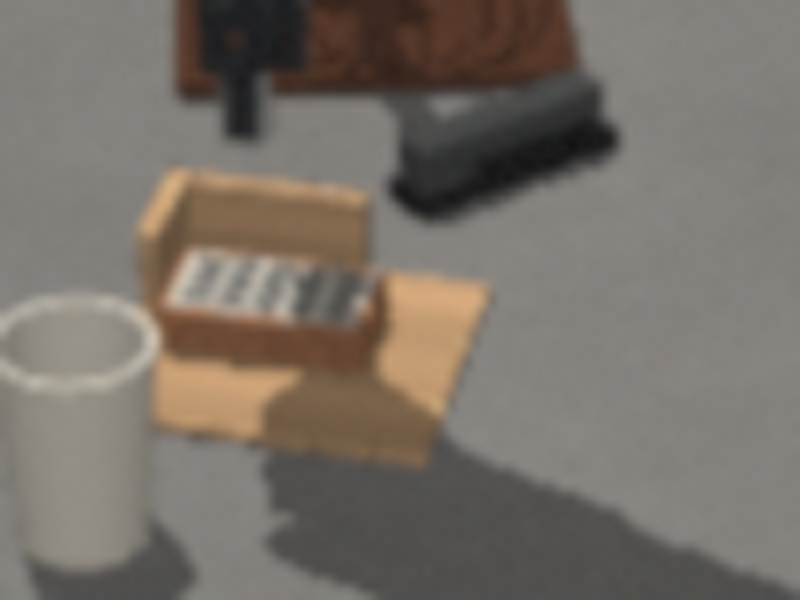

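Request:
arm_command --pt "0 -0.015 -0.02 -6.4 0 0 -0.5" --pt "0 -0.015 -0.04 -6.4 0 0 -0.5" --pt "0 -0.006 -0.045 0 0 0 -0.5" --pt "0 -0.006 -0.045 0 0 0 -0.5" --pt "0 -0.006 -0.045 0 0 0 -0.5" --pt "0 -0.006 -0.045 0 0 0 -0.5" --pt "0 -0.006 -0.045 0 0 0 -0.5" --pt "0 -0.006 -0.045 0 0 0 -0.5" --pt "0 -0.006 -0.045 0 0 0 -0.5" --pt "0 0 0 0 0 0 -0.5"

```text
t: 24.2
position: [0.5182, 0.0989, 0.111]
tool_rot: [1.129, 1.273, -1.148]
contact_force: [-0.4, -0.2, 0.2]
finger_gap: 0.754
```

```bash
python3 -c "
from h import *
go(474.6,396.8,110,5.3)"
```

```text
p [518.2  98.9 111. ] yaw -174.29 gap 64.1 F [-0.4 -0.2  0.2] t 24.2
 turn [ 0.41 -0.31  1.13]  shift now-axes [   2.9  -13.7 -300.8]  shift after-turn axes [   1.   -15.9 -300.7]
```

Request:
arm_command --pt "0 -0.002 -0.044 0.41 0 1.13 -0.5" --pt "0 -0.002 -0.044 0 0 0 -0.5" --pt "0 -0.002 -0.044 0 0 0 -0.5" --pt "0 -0.002 -0.044 0 0 0 -0.5" --pt "0 -0.002 -0.044 0 0 0 -0.5" --pt "0 -0.002 -0.044 0 0 0 -0.5" --pt "0 0 -0.03 0 0 0 -0.5" --pt "0 0 0 0 0 0 -0.5" --pt "0 0 0 0 0 0 -0.5"

```text
t: 25.1
position: [0.4739, 0.3945, 0.1025]
tool_rot: [1.133, 1.257, -1.153]
contact_force: [-0.2, -0.5, -0.7]
finger_gap: 0.754
```

```bash
python3 -c "
from h import *
go(474.6,396.8,25,5.3)"
```

```text
p [473.9 394.5 102.5] yaw -174.8 gap 64.1 F [-0.2 -0.5 -0.7] t 25.1
 turn [-0.1   0.19  0.72]  shift now-axes [77.5  1.9 -2.5]  shift after-turn axes [77.5  1.  -2.2]
```

Request:
arm_command --pt "0.02 0.001 -0.003 0 0.2 0.72 -0.5" --pt "0.03 0 0 0 0 0 -0.5" --pt "0.02 0 0 0 0 0 -0.5" --pt "0.005 0 0 0 0 0 -0.5" --pt "0 0 0 0 0 0 -0.5" --pt "0 0 0 0 0 0 -0.5"

```text
t: 25.7
position: [0.4774, 0.3883, 0.0245]
tool_rot: [1.144, 1.244, -1.151]
contact_force: [-0.1, 0.3, -0.5]
finger_gap: 0.752
```

```bash
python3 -c "
from h import *
go(474.6,396.8,-3.5,5.3)"
```

```text
p [477.4 388.3  24.5] yaw -175.27 gap 63.9 F [-0.1  0.3 -0.5] t 25.7
 turn [-0.57  0.29  0.05]  shift now-axes [28.  -2.  -8.8]  shift after-turn axes [28.  -2.  -8.7]
```

Request:
arm_command --pt "0 -0.002 -0.009 -0.57 0 0 -0.5" --pt "0 0 0 0 0 0 -0.5" --pt "0.012 0 0 0 0 0 -0.5" --pt "0.003 0 0 0 0 0 -0.5" --pt "0 0 0 0 0 0 -0.5" --pt "0 0 0 0 0 0 -0.5"

```text
t: 26.3
position: [0.4758, 0.3988, 0.0112]
tool_rot: [1.14, 1.248, -1.139]
contact_force: [0.0, 0.3, -0.5]
finger_gap: 0.752
```

```bash
python3 -c "
from h import *
go(474.6,396.8,-3.5,5.3)"
```

```text
p [475.8 398.8  11.2] yaw -174.66 gap 64.0 F [ 0.   0.3 -0.5] t 26.3
 turn [ 0.04  0.13 -0.16]  shift now-axes [14.7 -1.4  1.9]  shift after-turn axes [14.7 -1.3  1.9]
```

Request:
arm_command --pt "0 -0.001 0.002 0 0 0 -0.5" --pt "0.009 0 0 0 0 0 -0.5" --pt "0 0 0 0 0 0 -0.5" --pt "0.004 0 0 0 0 0 -0.5" --pt "0.001 0 0 0 0 0 -0.5" --pt "0 0 0 0 0 0 -0.5"

```text
t: 26.9
position: [0.475, 0.3962, -0.0042]
tool_rot: [1.14, 1.248, -1.14]
contact_force: [-0.2, 0.7, 0.2]
finger_gap: 0.748
```

Request:
arm_command --pt "0 0 0 0 0 0 1" --pt "0 0 0 0 0 0 1" --pt "0 0 0 0 0 0 1" --pt "0 0 0 0 0 0 1" --pt "-0.01 0 0 0 0 0 1" --pt "-0.03 0 0 0 0 0 1" --pt "-0.04 0 0 0 0 0 1" --pt "-0.04 0 0 0 0 0 1" --pt "0 0 0 0 0 0 1"

```text
t: 27.8
position: [0.4744, 0.3964, 0.1223]
tool_rot: [1.139, 1.248, -1.141]
contact_force: [0.9, 0.7, 0.0]
finger_gap: 0.632
```

```bash
python3 -c "
from h import *
go(631.5,-285.2,125,-7.8)
s=snapshot('side');crop(s,240,200,380,305,'b6.png')"
```

```text
p [474.4 396.4 122.3] yaw -174.68 gap 53.8 F [0.9 0.7 0. ] t 27.8
 turn [13.12  0.17 -0.11]  shift now-axes [-3.000e-01  9.320e+01  6.932e+02]  shift after-turn axes [ -2.7 248.1 654. ]
scale 5.714285714285714
```

View pics/b6.png

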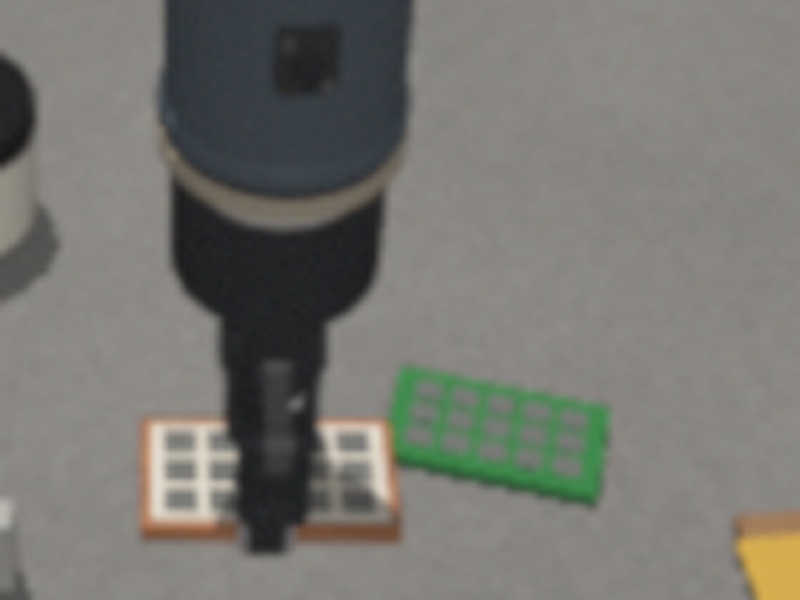

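Request:
arm_command --pt "-0.004 0 0.03 0 0 0 1" --pt "-0.004 0.002 0.043 0 0 0 1" --pt "-0.004 0.002 0.043 0 0 0 1" --pt "-0.004 0.002 0.043 0 0 0 1" --pt "-0.004 0.002 0.043 0 0 0 1" --pt "-0.004 0.002 0.043 0 0 0 1" --pt "-0.004 0.002 0.043 0 0 0 1" --pt "-0.004 0.002 0.043 0 0 0 1" --pt "-0.004 0.002 0.04 0 0 0 1" --pt "0 0 0 0 0 0 1"

```text
t: 28.85
position: [0.5206, 0.0145, 0.1525]
tool_rot: [1.127, 1.257, -1.148]
contact_force: [0.1, -0.4, -0.7]
finger_gap: 0.636
```

```bash
python3 -c "
from h import *
go(631.5,-285.2,125,-7.8)"
```

```text
p [520.6  14.5 152.5] yaw -174.38 gap 54.1 F [ 0.1 -0.4 -0.7] t 28.9
 turn [13.42  0.44  0.59]  shift now-axes [ 28.6  81.3 309. ]  shift after-turn axes [ 27.5 150.5 281.9]
```

Request:
arm_command --pt "0.002 0 0.035 6.7 0.2 0.3 1" --pt "0.002 0.005 0.04 6.7 0.2 0.3 1" --pt "0.002 0.02 0.04 0 0 0 1" --pt "0.002 0.025 0.04 0 0 0 1" --pt "0.002 0.03 0.04 0 0 0 1" --pt "0.002 0.03 0.035 0 0 0 1" --pt "0 0.025 0.02 0 0 0 1" --pt "0 0 0 0 0 0 1" --pt "0 0 0 0 0 0 1"

```text
t: 29.75
position: [0.6306, -0.2592, 0.1312]
tool_rot: [1.311, 1.149, -1.322]
contact_force: [-0.2, 0.4, -0.8]
finger_gap: 0.633
```

```bash
python3 -c "
from h import *
go(631.5,-285.2,50,-7.8)"
```

```text
p [ 630.6 -259.2  131.2] yaw 171.74 gap 53.8 F [-0.2  0.4 -0.8] t 29.8
 turn [-0.46 -0.12  0.7 ]  shift now-axes [81.1  5.7 25.8]  shift after-turn axes [81.2  4.5 25.7]
```

Request:
arm_command --pt "0 0.005 0.023 -0.46 -0.12 0.7 1" --pt "0.02 0 0 0 0 0 1" --pt "0.03 0 0 0 0 0 1" --pt "0.02 0 0 0 0 0 1" --pt "0.003 0 0 0 0 0 1" --pt "0 0 0 0 0 0 1" --pt "0 0 0 0 0 0 1"

```text
t: 30.45
position: [0.6304, -0.2734, 0.0555]
tool_rot: [1.305, 1.152, -1.303]
contact_force: [0.4, 0.3, -0.4]
finger_gap: 0.631
```

```bash
python3 -c "
from h import *
go(631,-285.3,27,-7.8)"
```

```text
p [ 630.4 -273.4   55.5] yaw 172.68 gap 53.6 F [ 0.4  0.3 -0.4] t 30.4
 turn [ 0.48 -0.25  0.23]  shift now-axes [28.4  2.3 11.8]  shift after-turn axes [28.5  2.2 11.7]
```

Request:
arm_command --pt "0 0.001 0.0117 0.48 0 0 1" --pt "0 0 0 0 0 0 1" --pt "0.012 0 0 0 0 0 1" --pt "0.008 0 0 0 0 0 1" --pt "0 0 0 0 0 0 1" --pt "0 0 0 0 0 0 1"

```text
t: 31.05
position: [0.6312, -0.2868, 0.0369]
tool_rot: [1.312, 1.143, -1.307]
contact_force: [0.0, 0.6, 0.1]
finger_gap: 0.634
```

```bash
python3 -c "
from h import *
go(631.5,-285.3,27,-7.8)"
```

```text
p [ 631.2 -286.8   36.9] yaw 172.14 gap 53.9 F [0.  0.6 0.1] t 31.1
 turn [-0.06 -0.18 -0.03]  shift now-axes [ 9.9  0.1 -1.4]  shift after-turn axes [ 9.9  0.1 -1.5]
```

Request:
arm_command --pt "0.005 0 -0.001 0 0 0 1" --pt "0 0 0 0 0 0 1" --pt "0.003 0 0 0 0 0 1" --pt "0 0 0 0 0 0 1" --pt "0.001 0 0 0 0 0 1" --pt "0 0 0 0 0 0 1"

```text
t: 31.65
position: [0.6316, -0.2852, 0.0271]
tool_rot: [1.312, 1.143, -1.307]
contact_force: [0.7, 0.1, -1.2]
finger_gap: 0.633
```

Request:
arm_command --pt "0.001 0 0 0 0 0 1" --pt "0 0 0 0 0 0 1" --pt "0 0 0 0 0 0 -0.5" --pt "0 0 0 0 0 0 -0.5" --pt "0 0 0 0 0 0 -0.5"

```text
t: 32.15
position: [0.632, -0.2855, 0.027]
tool_rot: [1.312, 1.142, -1.306]
contact_force: [0.4, 0.2, -0.0]
finger_gap: 0.75
```

Request:
arm_command --pt "-0.01 0 0 0 0 0 -0.5" --pt "-0.03 0 0 0 0 0 -0.5" --pt "-0.03 0 0 0 0 0 -0.5" --pt "-0.02 0 0 0 0 0 1" --pt "0 0 0 0 0 0 1"

```text
t: 32.65
position: [0.6316, -0.2857, 0.1217]
tool_rot: [1.312, 1.143, -1.307]
contact_force: [0.1, -0.1, 0.7]
finger_gap: 0.424
```

```bash
python3 -c "
from h import *
go(*rk(17,60),60,-7.8)
s=snapshot('side');crop(s,220,120,320,195,'b7.png')"
```

```text
p [ 631.6 -285.7  121.7] yaw 172.16 gap 36.0 F [ 0.1 -0.1  0.7] t 32.6
 turn [-0.04 -0.19 -0.05]  shift now-axes [ 61.9   3.2 -55.2]  shift after-turn axes [ 61.7   3.2 -55.4]
scale 8.0
```

View pics/b7.png

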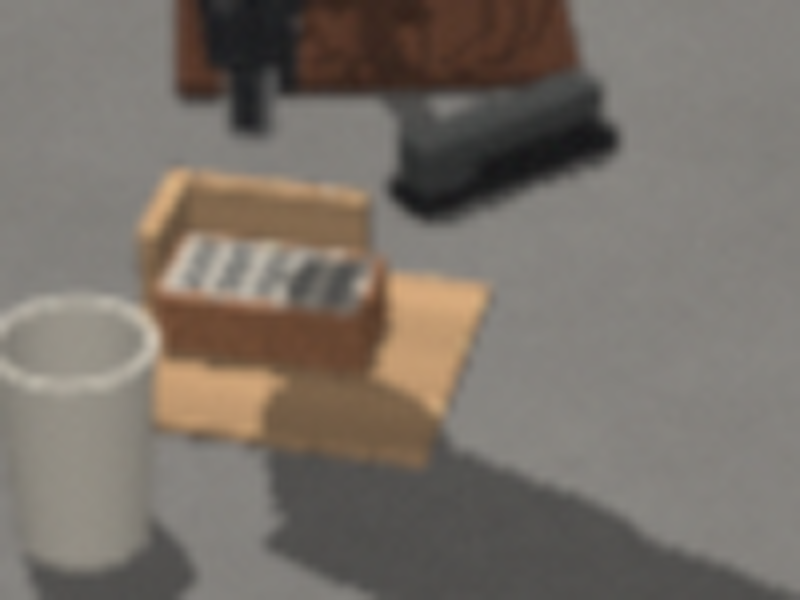

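Request:
arm_command --pt "0 0.002 -0.03 0 0 0 1" --pt "0 0 -0.028 0 0 0 1" --pt "0.02 0 0 0 0 0 1" --pt "0.03 0 0 0 0 0 1" --pt "0.01 0 0 0 0 0 1" --pt "0 0 0 0 0 0 1" --pt "0 0 0 0 0 0 1"

```text
t: 33.4
position: [0.6389, -0.2258, 0.0559]
tool_rot: [1.311, 1.148, -1.312]
contact_force: [0.9, -0.3, 0.8]
finger_gap: 0.003
```

```bash
python3 -c "
from h import *
go(*rk(17,60),11,-7.8)
s=snapshot('side');crop(s,220,120,320,195,'b8.png')"
```

```text
p [ 638.9 -225.8   55.9] yaw 172.1 gap 0.3 F [ 0.9 -0.3  0.8] t 33.4
 turn [-0.1  -0.24  0.29]  shift now-axes [44.8  4.3  5.1]  shift after-turn axes [44.9  4.   4.9]
scale 8.0
```

View pics/b8.png

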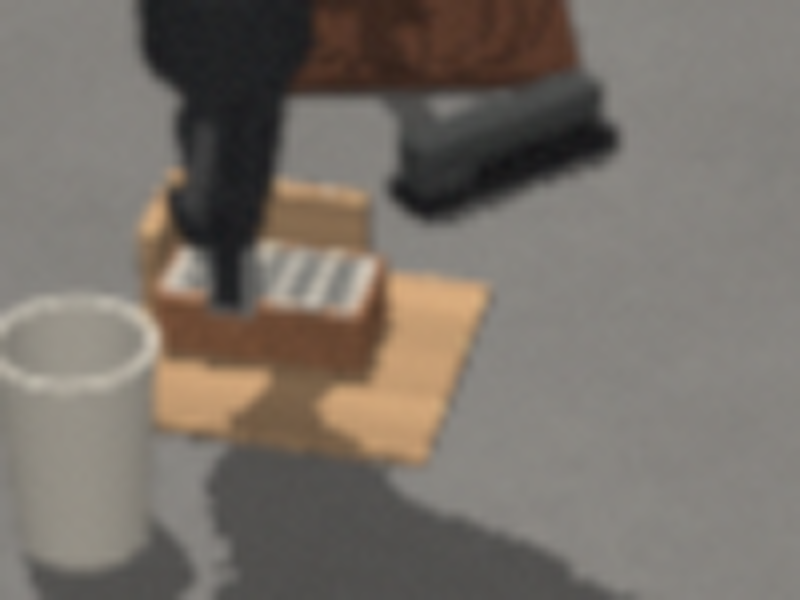

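Request:
arm_command --pt "0 0.003 0 0 0 0 1" --pt "0.02 0 0 0 0 0 1" --pt "0.018 0 0 0 0 0 1" --pt "0.003 0 0 0 0 0 1" --pt "0 0 0 0 0 0 1" --pt "0 0 0 0 0 0 1"

```text
t: 34.05
position: [0.6464, -0.2294, 0.0209]
tool_rot: [1.315, 1.137, -1.307]
contact_force: [0.2, 0.5, -0.8]
finger_gap: -0.003
```

```bash
python3 -c "
from h import *
go(*rk(17,50),11,-7.8)
s=snapshot('side');crop(s,220,120,320,195,'b9.png')"
```

```text
p [ 646.4 -229.4   20.9] yaw 171.96 gap -0.2 F [ 0.2  0.5 -0.8] t 34.0
 turn [-0.24 -0.11 -0.31]  shift now-axes [ 9.8 -3.9 12.5]  shift after-turn axes [ 9.9 -3.9 12.4]
scale 8.0
```

View pics/b9.png

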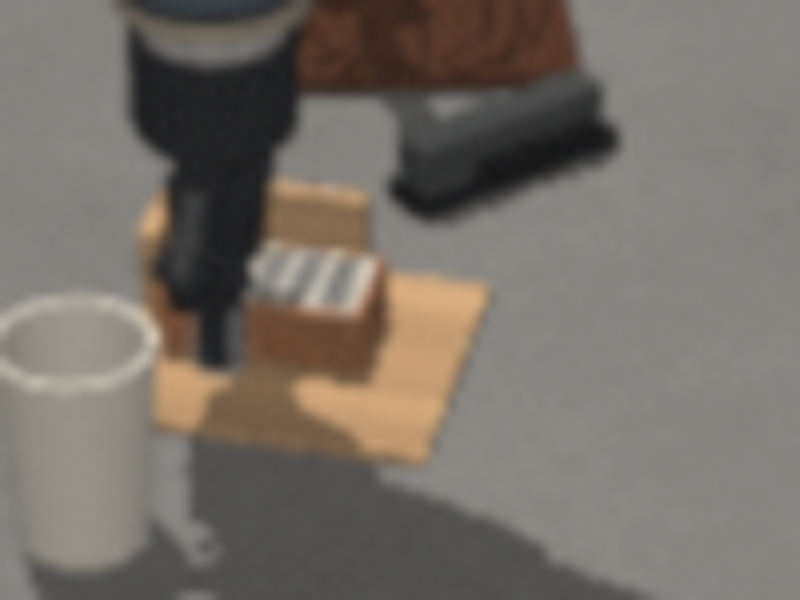

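Request:
arm_command --pt "0.005 -0.007 0 0 0 0 1" --pt "0.005 0 0 0 0 0 1" --pt "0 0 0 0 0 0 1" --pt "0 0 0.005 0 0 0 1" --pt "0 0 0.005 0 0 0 1" --pt "0 0 0 0 0 0 1"

```text
t: 34.7
position: [0.6384, -0.2397, 0.0122]
tool_rot: [1.316, 1.134, -1.305]
contact_force: [0.2, 0.2, 0.5]
finger_gap: -0.001
```

```bash
python3 -c "
from h import *
go(*rk(14,40),11,-7.8)"
```

```text
p [ 638.4 -239.7   12.2] yaw 171.96 gap -0.1 F [0.2 0.2 0.5] t 34.7
 turn [-0.24 -0.05 -0.48]  shift now-axes [ 1.2 -0.3 11.1]  shift after-turn axes [ 1.2 -0.3 11.1]
```

Request:
arm_command --pt "0 0 0.005 0 0 0 1" --pt "0 0 0.005 0 0 0 1" --pt "0 0 0.005 0 0 0 1" --pt "0 0 0.004 0 0 0 1" --pt "0 0 0 0 0 0 1"

```text
t: 35.2
position: [0.6357, -0.2604, 0.0123]
tool_rot: [1.317, 1.133, -1.305]
contact_force: [-0.6, 1.2, 0.1]
finger_gap: -0.002
```

```bash
python3 -c "
from h import *
go(*rk(14,22),11,-7.8)
s=snapshot('side');crop(s,220,120,320,195,'b10.png')
s=snapshot('top');crop(s,300,155,390,235,'b10t.png')"
```

```text
p [ 635.7 -260.4   12.3] yaw 171.93 gap -0.2 F [-0.6  1.2  0.1] t 35.2
 turn [-0.27 -0.08 -0.5 ]  shift now-axes [ 1.3 -0.4  8.3]  shift after-turn axes [ 1.3 -0.4  8.3]
scale 8.0
scale 7.5
```

View pics/b10.png

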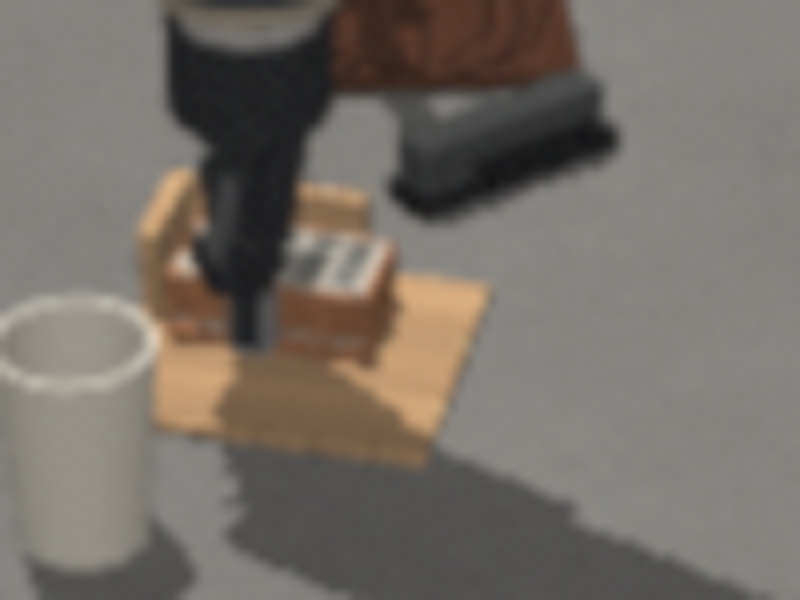

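View pics/b10t.png

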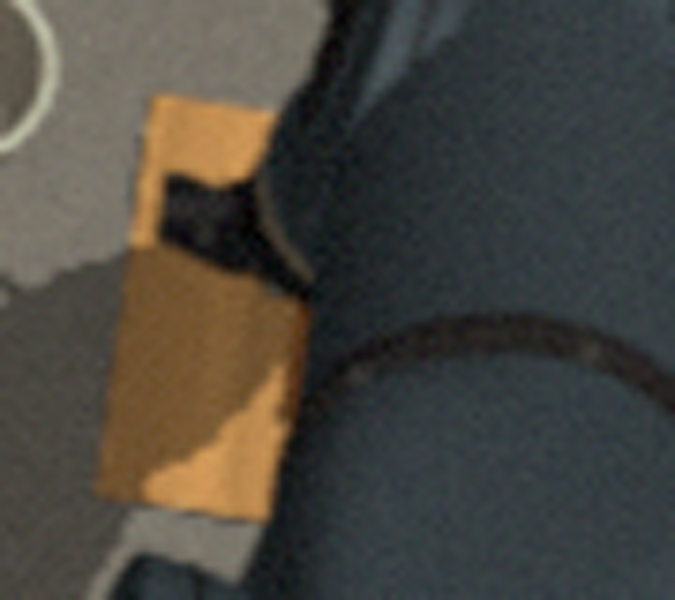

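Request:
arm_command --pt "0.003 0 0.003 0 0 0 1" --pt "0 0 0.003 0 0 0 1" --pt "0 0 0 0 0 0 1"

```text
t: 35.6
position: [0.6357, -0.2643, 0.0095]
tool_rot: [1.317, 1.135, -1.302]
contact_force: [0.4, -1.4, 0.0]
finger_gap: 0.003
```

```bash
python3 -c "
from h import *
go(*rk(14,22),11,-7.8)"
```

```text
p [ 635.7 -264.3    9.5] yaw 172.05 gap 0.3 F [ 0.4 -1.4  0. ] t 35.6
 turn [-0.15 -0.18 -0.54]  shift now-axes [-1.5 -1.   4.4]  shift after-turn axes [-1.5 -1.   4.4]
```

Request:
arm_command --pt "0.002 0 0.003 0 0 0.5 1" --pt "0 0 0 0 0 0 1"

```text
t: 35.8
position: [0.6361, -0.2664, 0.0078]
tool_rot: [1.321, 1.128, -1.293]
contact_force: [0.2, 0.6, 1.9]
finger_gap: 0.002
```

Request:
arm_command --pt "0 0 0.002 0 0 0 1" --pt "0 0 0 0 0 0 1"

```text
t: 36.0
position: [0.6357, -0.2686, 0.0078]
tool_rot: [1.322, 1.128, -1.293]
contact_force: [-0.7, -0.7, 1.7]
finger_gap: 0.002
```

```bash
python3 -c "
from h import *
go(*rk(14,22),11,-7.8)
s=snapshot('side');crop(s,220,120,320,195,'b11.png')"
```

```text
p [ 635.7 -268.6    7.8] yaw 172.11 gap 0.2 F [-0.7 -0.7  1.7] t 36.0
 turn [-0.09 -0.24 -1.17]  shift now-axes [-3.2 -1.5  0.1]  shift after-turn axes [-3.2 -1.6  0.1]
scale 8.0
```

View pics/b11.png

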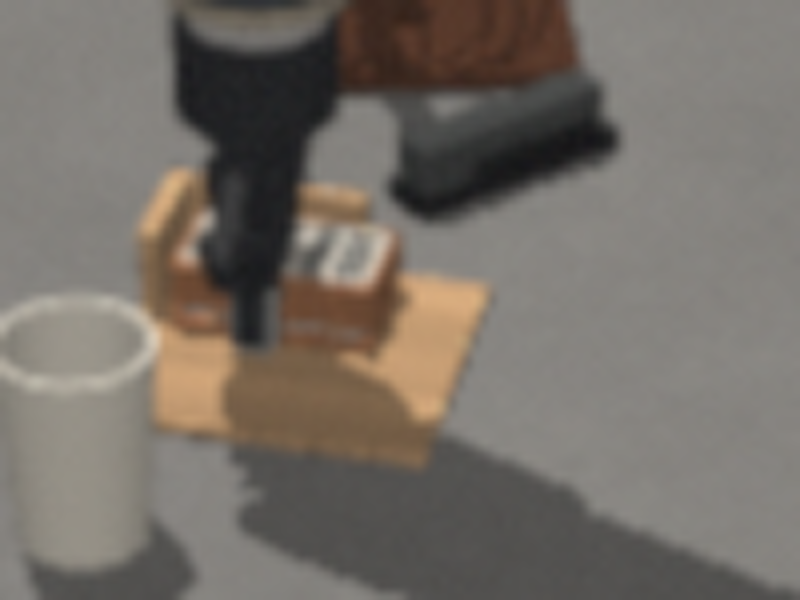

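Request:
arm_command --pt "0 0 -0.02 0 0 0 1" --pt "-0.02 0 -0.01 0 0 -1.1 1" --pt "-0.04 0 0 0 0 0 1" --pt "-0.04 0 0 0 0 0 -1" --pt "-0.01 0 0.02 0 0 0 -1" --pt "0 0 0.04 0 0 0 -1" --pt "0 0 0.02 0 0 0 -1" --pt "0 0 0 0 0 0 -1" --pt "0 0 0 0 0 0 -1"

```text
t: 36.95
position: [0.6263, -0.3215, 0.1194]
tool_rot: [1.31, 1.144, -1.312]
contact_force: [1.0, 0.2, 0.2]
finger_gap: 0.993
```

```bash
python3 -c "
from h import *
go(*rk(16,-26),60,-7.8)
s=snapshot('side');crop(s,220,120,320,195,'b12.png')"
```

```text
p [ 626.3 -321.5  119.4] yaw 172.05 gap 84.4 F [1.  0.2 0.2] t 37.0
 turn [-0.15 -0.07  0.18]  shift now-axes [59.4  2.7 -5.5]  shift after-turn axes [59.4  2.6 -5.5]
scale 8.0
```

View pics/b12.png

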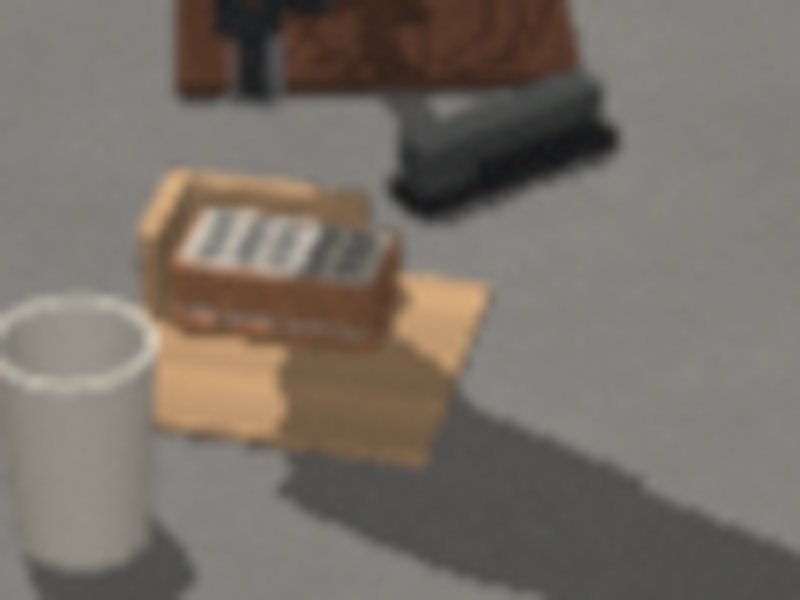

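Request:
arm_command --pt "0.01 0.003 -0.005 0 0 0 -1" --pt "0.02 0 0 0 0 0 -1" --pt "0.02 0 0 0 0 0 -1" --pt "0.005 0 0 0 0 0 -1" --pt "0 0 0 0 0 0 -1" --pt "0 0 0 0 0 0 -1"

```text
t: 37.6
position: [0.6328, -0.3053, 0.059]
tool_rot: [1.307, 1.155, -1.304]
contact_force: [-0.3, -0.2, -0.0]
finger_gap: 0.997
```

```bash
python3 -c "
from h import *
go(*rk(16,-26),5,-7.8)
s=snapshot('side');crop(s,220,120,320,195,'b13.png')
s=snapshot('top');crop(s,300,155,390,235,'b13t.png')"
```

```text
p [ 632.8 -305.3   59. ] yaw 172.62 gap 84.8 F [-0.3 -0.2 -0. ] t 37.6
 turn [ 0.42 -0.41  0.34]  shift now-axes [53.9 -1.5 11.7]  shift after-turn axes [54.  -1.7 11.3]
scale 8.0
scale 7.5
```

View pics/b13.png

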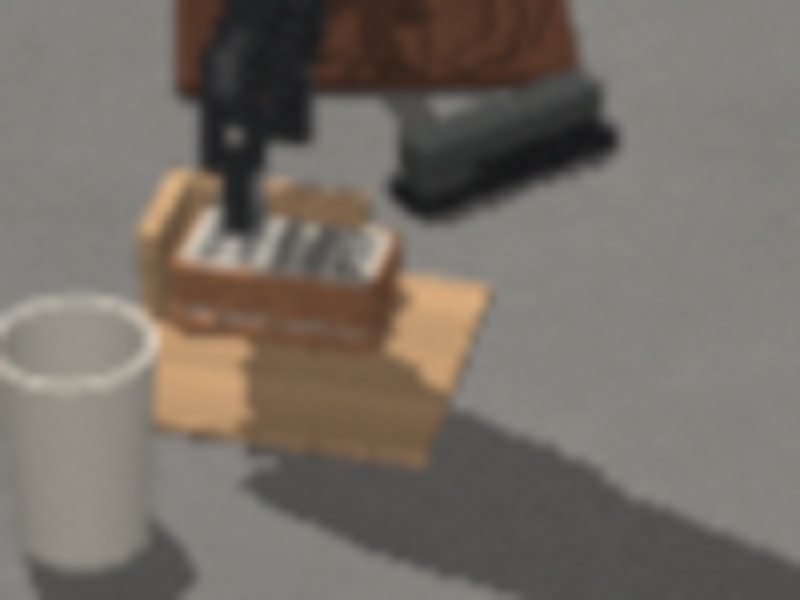

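View pics/b13t.png

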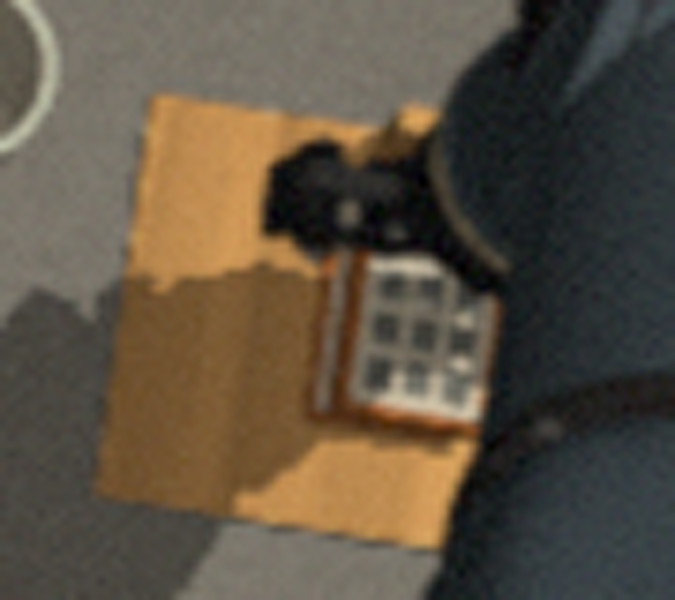

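```bash
cat >> h.py <<'E'
def inv(P):
    a=np.radians(RA);d=np.atleast_2d(P)[:,:2]-RO;c,s=np.cos(a),np.sin(a)
    return np.c_[c*d[:,0]+s*d[:,1],-s*d[:,0]+c*d[:,1]]
def cr(s,pts,k,x0,y0,z): return onz(s,(np.array(pts)+.5)/k-.5+[x0,y0],z)*1000
E
python3 -c "
from h import *
s=snapshot('top')
print('low',inv(cr(s,[(312,413),(330,258)],7.5,300,155,.014)))
print('top',inv(cr(s,[(350,412),(367,258),(472,432)],7.5,300,155,.038)))
print('floor chk',inv(cr(s,[(155,95),(97,492)],7.5,300,155,.006)))"
```

```text
low [[-36.70336401  13.88033348]
 [ 24.21286885  14.89333326]]
top [[-37.75989923   3.85969095]
 [ 21.57114598   5.07099569]
 [-37.91978438 -42.31156382]]
floor chk [[ 79.15785838  89.61012111]
 [-79.04058179  90.05381205]]
```

Request:
arm_command --pt "0 -0.001 0.008 0 -0.3 0.3 -1" --pt "0 0 0 0 0 0 -1" --pt "0 0 0 0 0 0 -1"

```text
t: 38.05
position: [0.6313, -0.316, 0.0616]
tool_rot: [1.306, 1.141, -1.302]
contact_force: [-0.5, 0.3, -0.1]
finger_gap: 0.998
```

```bash
python3 -c "
from h import *
go(*rk(16,-22.5),5,-7.8)"
```

```text
p [ 631.3 -316.    61.6] yaw 172.52 gap 84.8 F [-0.5  0.3 -0.1] t 38.0
 turn [ 0.32  0.04 -0.22]  shift now-axes [56.6 -1.8 -3. ]  shift after-turn axes [56.6 -1.6 -2.9]
```

Request:
arm_command --pt "0 -0.001 -0.003 0.3 0 0 -1" --pt "0.01 0 0 0 0 0 -1" --pt "0.004 0 0 0 0 0 -1" --pt "0 0 0 0 0 0 -1" --pt "0 0 0 0 0 0 -1"

```text
t: 38.55
position: [0.6305, -0.3126, 0.0462]
tool_rot: [1.31, 1.138, -1.307]
contact_force: [-0.1, 0.1, -0.0]
finger_gap: 1.001
```

```bash
python3 -c "
from h import *
go(*rk(16,-22.5),5,-7.8)"
```

```text
p [ 630.5 -312.6   46.2] yaw 172.17 gap 85.1 F [-0.1  0.1 -0. ] t 38.5
 turn [-0.03  0.02 -0.21]  shift now-axes [41.2 -0.5  0.3]  shift after-turn axes [41.2 -0.3  0.3]
```

Aligned. I'll descend slowly, watching the force.

Request:
arm_command --pt "0.008 0 0 0 0 0 -1" --pt "0.008 0 0 0 0 0 -1" --pt "0 0 0 0 0 0 -1"

```text
t: 38.85
position: [0.6306, -0.3125, 0.0287]
tool_rot: [1.31, 1.139, -1.307]
contact_force: [0.1, 0.9, -0.7]
finger_gap: 1.002
```

```bash
python3 -c "
from h import *
go(*rk(16,-22.5),5,-7.8)"
```

```text
p [ 630.6 -312.5   28.7] yaw 172.18 gap 85.2 F [ 0.1  0.9 -0.7] t 38.9
 turn [-0.02  0.02 -0.2 ]  shift now-axes [23.7 -0.5  0.4]  shift after-turn axes [23.7 -0.4  0.4]
```

Request:
arm_command --pt "0.008 0 0 0 0 0 -1" --pt "0.008 0 0 0 0 0 -1" --pt "0 0 0 0 0 0 -1"

```text
t: 39.15
position: [0.6305, -0.3125, 0.0109]
tool_rot: [1.31, 1.139, -1.307]
contact_force: [-0.9, 0.2, -0.5]
finger_gap: 0.997
```

Request:
arm_command --pt "0.004 0 0 0 0 0 -1" --pt "0.002 0 0 0 0 0 -1" --pt "0 0 0 0 0 0 -1"

```text
t: 39.45
position: [0.6305, -0.3125, 0.0042]
tool_rot: [1.31, 1.139, -1.307]
contact_force: [-0.2, 0.4, -0.7]
finger_gap: 1.001
```

```bash
python3 -c "
from h import *
go(*rk(16,-22.5),5,-7.8)
s=snapshot('side');crop(s,220,120,320,195,'b14.png')
s=snapshot('top');crop(s,300,155,390,235,'b14t.png')"
```

```text
p [ 630.5 -312.5    4.2] yaw 172.17 gap 85.0 F [-0.2  0.4 -0.7] t 39.5
 turn [-0.03  0.01 -0.17]  shift now-axes [-0.8 -0.3  0.4]  shift after-turn axes [-0.8 -0.3  0.4]
scale 8.0
scale 7.5
```

View pics/b14.png

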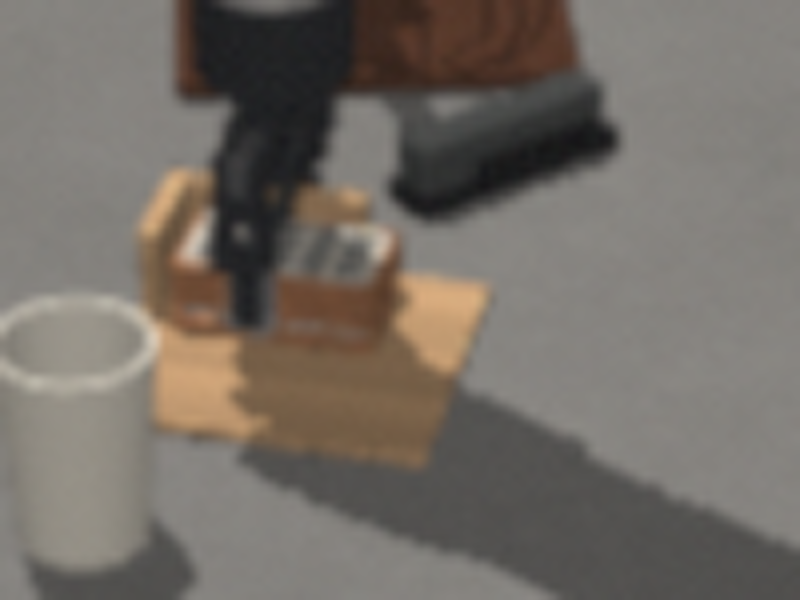

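Request:
arm_command --pt "0 0 0 0 0 0 -0.72" --pt "0 0 0.002 0 0 0 -0.66" --pt "0 0 0.001 0 0 0 -0.62" --pt "0 0 0.001 0 0 0 -0.58" --pt "0 0 0 0 0 0 -0.56" --pt "0 0 0 0 0 0 -0.56"

```text
t: 40.15
position: [0.6309, -0.3169, 0.0063]
tool_rot: [1.311, 1.137, -1.305]
contact_force: [-0.6, 0.4, 1.7]
finger_gap: 0.782
```

```bash
python3 -c "
from h import *
go(*rk(16,-27),5,-7.8)
s=snapshot('side');crop(s,220,120,320,195,'b15.png')"
```

```text
p [ 630.9 -316.9    6.3] yaw 172.18 gap 66.5 F [-0.6  0.4  1.7] t 40.1
 turn [-0.02  0.03 -0.32]  shift now-axes [ 1.3 -1.4  0.6]  shift after-turn axes [ 1.3 -1.4  0.6]
scale 8.0
```

View pics/b15.png

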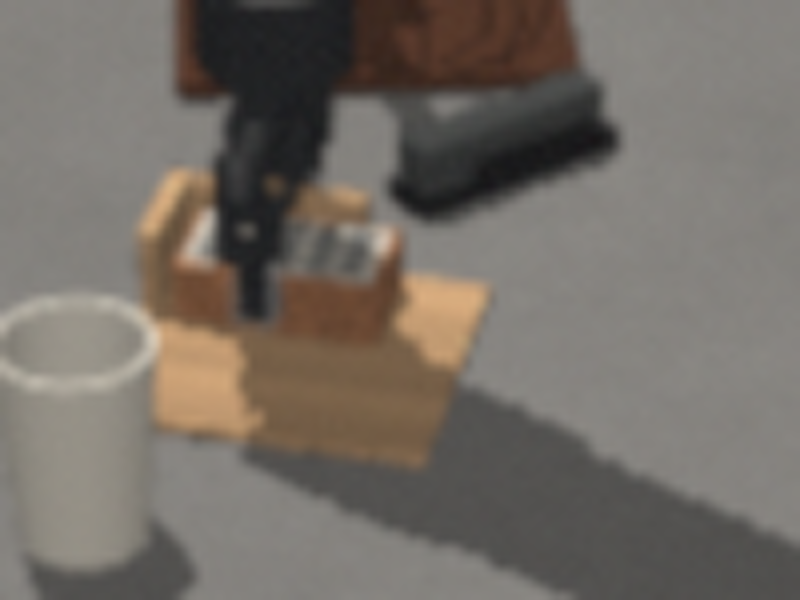

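Request:
arm_command --pt "0 0 0 0 0 0 -0.45" --pt "0 0 0 0 0 0 -0.45" --pt "0 0 0 0 0 0 -0.45"

```text
t: 40.5
position: [0.6309, -0.3174, 0.0068]
tool_rot: [1.311, 1.136, -1.305]
contact_force: [0.6, -1.4, 1.9]
finger_gap: 0.762
```

Request:
arm_command --pt "0 0 0 0 0 0 -0.75" --pt "0 0 0 0 0 0 -0.75" --pt "0 0 0 0 0 0 -0.75"

```text
t: 40.8
position: [0.6306, -0.3173, 0.0061]
tool_rot: [1.311, 1.137, -1.306]
contact_force: [0.4, 0.5, -0.2]
finger_gap: 0.878
```

Request:
arm_command --pt "-0.015 0 0 0 0 0 -0.75" --pt "-0.03 0 0 0 0 0 -0.75" --pt "-0.03 0 0 0 0 0 -0.75" --pt "-0.03 0 0 0 0 0 1" --pt "0 -0.03 0 0 0 0 1" --pt "0 -0.04 0 0 0 0 1" --pt "0 -0.02 0 0 0 0 1" --pt "0 0 0 0 0 0 1"

```text
t: 41.6
position: [0.5399, -0.3053, 0.1225]
tool_rot: [1.311, 1.13, -1.303]
contact_force: [0.1, -0.2, -0.3]
finger_gap: 0.022
```

```bash
python3 -c "
from h import *
go(*rk(-70,-22),80,-7.8)
s=snapshot('side');crop(s,220,120,320,195,'b16.png')
s=snapshot('top');crop(s,300,155,390,235,'b16t.png')"
```

```text
p [ 539.9 -305.3  122.5] yaw 172.18 gap 1.9 F [ 0.1 -0.2 -0.3] t 41.6
 turn [-0.01  0.21 -0.66]  shift now-axes [42.5  3.9 -5.4]  shift after-turn axes [42.5  4.4 -5.3]
scale 8.0
scale 7.5
```

View pics/b16.png

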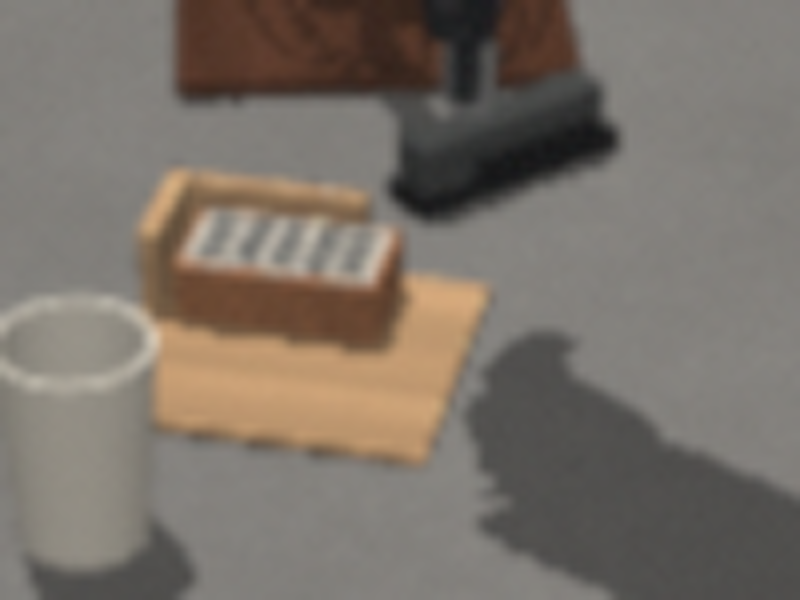

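View pics/b16t.png

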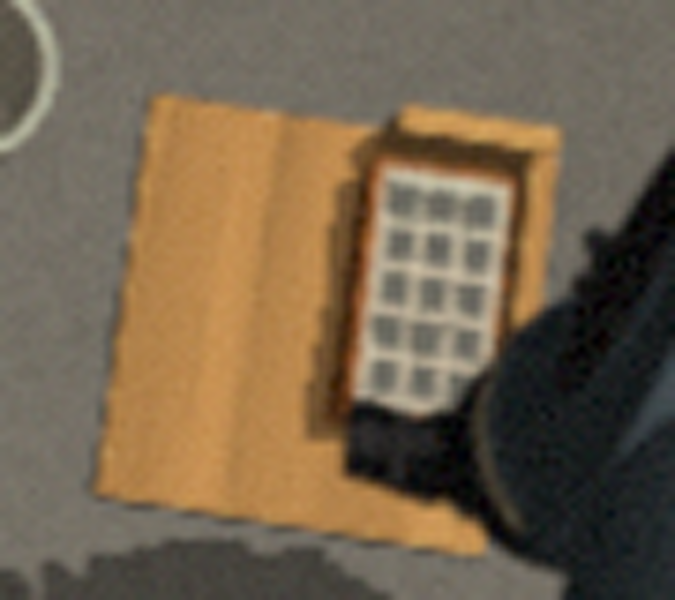

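Request:
arm_command --pt "0 0 -0.005 0 0 7.5 1" --pt "0 0 0 0 0 7.5 1" --pt "0 0 0 0 0 0 1" --pt "0 0 0 0 0 0 1"

```text
t: 42.1
position: [0.5497, -0.3, 0.1236]
tool_rot: [1.408, 0.914, -1.097]
contact_force: [0.4, 0.3, -0.1]
finger_gap: -0.002
```

```bash
python3 -c "
from h import *
print(inv(monitor.get_obs()['position']*1000))
go(*rk(-62,-22),40,-7.8)"
```

```text
[[-65.43236714 -20.62321637]]
p [ 549.7 -300.   123.6] yaw 172.42 gap -0.2 F [ 0.4  0.3 -0.1] t 42.1
 turn [  0.25   0.2  -16.42]  shift now-axes [ 81.2 -20.3   1. ]  shift after-turn axes [83.6  3.4  1.4]
```

Request:
arm_command --pt "0.02 -0.007 0.001 0 0 0 1" --pt "0.025 -0.0065 0 0 0 0 1" --pt "0.02 -0.005 0 0 0 0 1" --pt "0.01 -0.0025 0 0 0 0 1" --pt "0 0 0 0 0 0 1" --pt "0 0 0 0 0 0 1"

```text
t: 42.7
position: [0.5621, -0.3021, 0.0452]
tool_rot: [1.405, 0.918, -1.092]
contact_force: [-0.4, 0.6, -0.3]
finger_gap: 0.004
```

```bash
python3 -c "
from h import *
print(inv(monitor.get_obs()['position']*1000))
go(*rk(-60,-22),10,-7.8)"
```

```text
[[-52.81699262 -21.07007941]]
p [ 562.1 -302.1   45.2] yaw 172.75 gap 0.3 F [-0.4  0.6 -0.3] t 42.7
 turn [  0.57   0.13 -16.42]  shift now-axes [ 31.7 -16.8   0.7]  shift after-turn axes [35.2 -7.2  0.9]
```

Request:
arm_command --pt "0 -0.009 0 0 0 0 1" --pt "0.015 -0.004 0 0 0 0 1" --pt "0.012 -0.003 0 0 0 0 1" --pt "0.003 -0.001 0 0 0 0 1" --pt "0 0 0 0 0 0 1" --pt "0 0 0 0 0 0 1"

```text
t: 43.3
position: [0.557, -0.304, 0.0176]
tool_rot: [1.404, 0.921, -1.093]
contact_force: [-0.5, -0.7, 0.4]
finger_gap: -0.004
```

```bash
python3 -c "
from h import *
print(inv(monitor.get_obs()['position']*1000))
go(*rk(-50,-22),10,-7.8)
s=snapshot('side');crop(s,220,120,320,195,'b17.png')"
```

```text
[[-57.57935988 -23.62642663]]
p [ 557.  -304.    17.6] yaw 172.8 gap -0.3 F [-0.5 -0.7  0.4] t 43.3
 turn [  0.62   0.09 -16.3 ]  shift now-axes [ 9.4  5.2 -1.6]  shift after-turn axes [ 7.6  7.6 -1.6]
scale 8.0
```

View pics/b17.png

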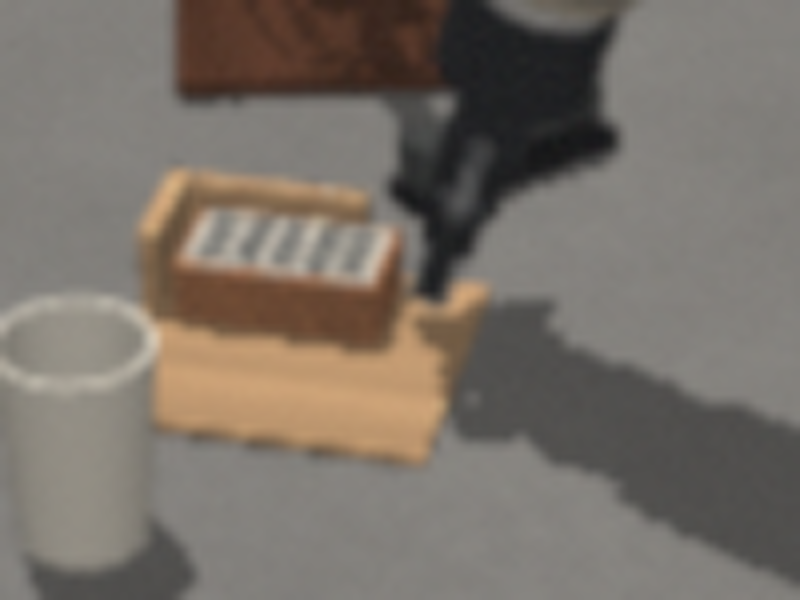

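Request:
arm_command --pt "0.007 -0.002 0 0 0 0 1" --pt "0 0 0 0 0 0 1" --pt "0.0014 0.0048 0 0 0 0 1" --pt "0.0014 0.0048 0 0 0 0 1" --pt "0 0 0 0 0 0 1"

```text
t: 43.85
position: [0.5694, -0.3066, 0.0139]
tool_rot: [1.404, 0.921, -1.093]
contact_force: [-0.1, -0.5, 0.1]
finger_gap: 0.0
```

```bash
python3 -c "
from h import *
print(inv(monitor.get_obs()['position']*1000))
go(*rk(-50,-22),10,-7.8)"
```

```text
[[-44.95392712 -24.49600461]]
p [ 569.4 -306.6   13.9] yaw 172.81 gap 0.0 F [-0.1 -0.5  0.1] t 43.9
 turn [  0.62   0.07 -16.27]  shift now-axes [ 2.3 -5.9 -2.6]  shift after-turn axes [ 3.9 -5.  -2.5]
```

Request:
arm_command --pt "0.0045 -0.003 -0.002 0 0 0 1" --pt "0 0 0 0 0 0 1" --pt "0.001 0.003 0 0 0 0 1" --pt "0 0 0 0 0 0 1"

```text
t: 44.25
position: [0.5727, -0.3072, 0.0133]
tool_rot: [1.404, 0.912, -1.091]
contact_force: [0.7, 0.2, -0.5]
finger_gap: -0.004
```

```bash
python3 -c "
from h import *
print(inv(monitor.get_obs()['position']*1000))
go(*rk(-50,-22),10,-7.8)
s=snapshot('side');crop(s,220,120,320,195,'b18.png')"
```

```text
[[-41.61851633 -24.62750083]]
p [ 572.7 -307.2   13.3] yaw 172.71 gap -0.3 F [ 0.7  0.2 -0.5] t 44.2
 turn [  0.56   0.31 -16.68]  shift now-axes [ 0.7 -8.9 -2.7]  shift after-turn axes [ 3.3 -8.4 -2.6]
scale 8.0
```

View pics/b18.png

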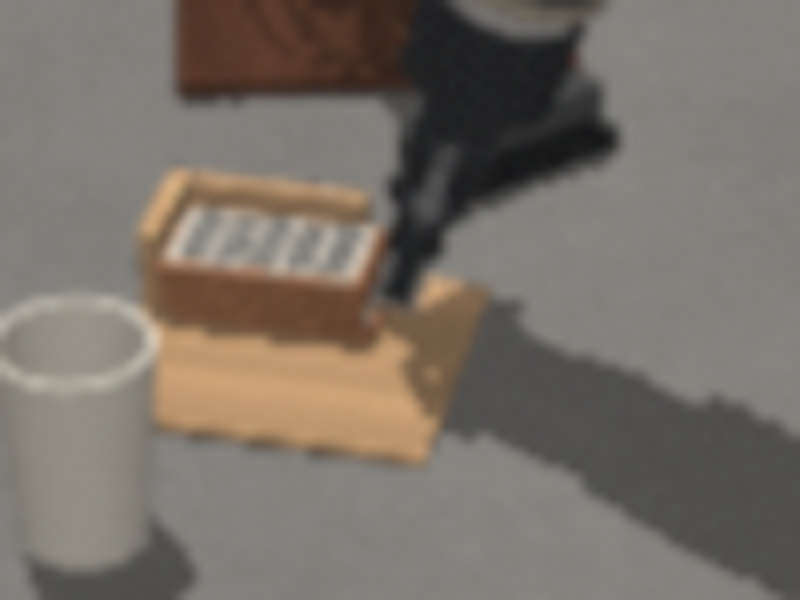

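Request:
arm_command --pt "-0.004 -0.012 -0.002 0 0 0 1" --pt "-0.002 -0.008 0 0 0 0 1" --pt "0.004 0 0 0 0 0 1" --pt "0 0 0 0 0 0 1" --pt "0 0 0 0 0 0 1"

```text
t: 44.8
position: [0.5526, -0.3029, 0.0083]
tool_rot: [1.402, 0.914, -1.092]
contact_force: [-0.5, -0.8, 1.8]
finger_gap: -0.001
```

```bash
python3 -c "
from h import *
print(inv(monitor.get_obs()['position']*1000))
go(*rk(-60,-22),9,-7.8)
s=snapshot('side');crop(s,230,130,290,175,'b19.png')"
```

```text
[[-62.08596007 -23.13707735]]
p [ 552.6 -302.9    8.3] yaw 172.74 gap -0.1 F [-0.5 -0.8  1.8] t 44.8
 turn [  0.6    0.36 -16.58]  shift now-axes [-0.1  2.2 -1.1]  shift after-turn axes [-0.7  2.1 -1.1]
scale 13.333333333333334
```

View pics/b19.png

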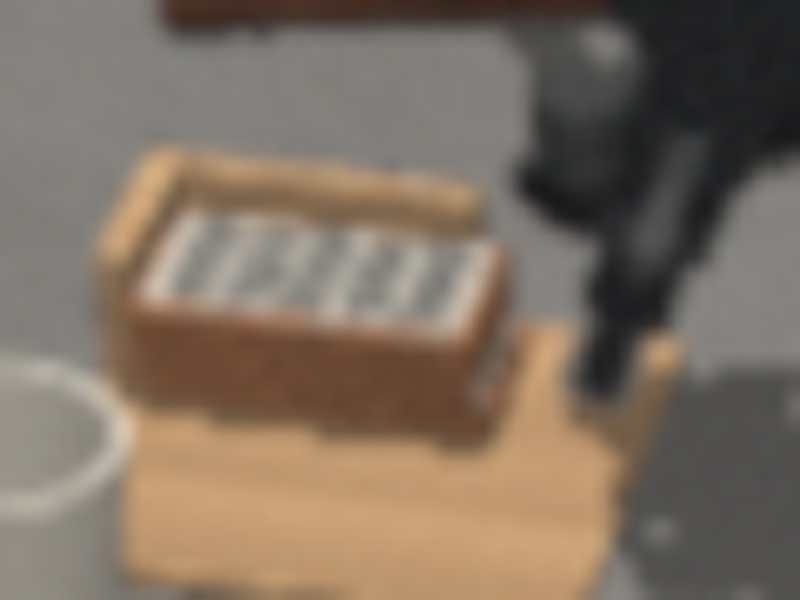

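Request:
arm_command --pt "0.001 0.005 -0.001 0 0 0 1" --pt "0.0014 0.005 0 0 0 0 1" --pt "0.0014 0.005 0 0 0 0 1" --pt "0 0 0 0 0 0 1"

```text
t: 45.25
position: [0.5699, -0.304, 0.0092]
tool_rot: [1.403, 0.914, -1.091]
contact_force: [-0.0, -0.5, 0.3]
finger_gap: 0.001
```

```bash
python3 -c "
from h import *
print(inv(monitor.get_obs()['position']*1000))
go(*rk(-44,-22),9,-7.8)"
```

```text
[[-44.84793749 -21.84214156]]
p [ 569.9 -304.     9.2] yaw 172.76 gap 0.1 F [-0.  -0.5  0.3] t 45.2
 turn [  0.62   0.33 -16.61]  shift now-axes [0.4 0.8 0.2]  shift after-turn axes [0.2 0.8 0.2]
```

Request:
arm_command --pt "0.001 0.003 0 0 0 0 1" --pt "0 0 0 0 0 0 1"

```text
t: 45.45
position: [0.5728, -0.3043, 0.0089]
tool_rot: [1.402, 0.914, -1.092]
contact_force: [-0.1, 0.9, -0.2]
finger_gap: -0.002
```

Request:
arm_command --pt "0.001 0.003 0 0 0 0 1" --pt "0 0 0 0 0 0 1"

```text
t: 45.65
position: [0.5738, -0.3046, 0.0085]
tool_rot: [1.403, 0.917, -1.094]
contact_force: [-1.1, 0.2, 2.7]
finger_gap: 0.001
```

```bash
python3 -c "
from h import *
print(inv(monitor.get_obs()['position']*1000))
go(*rk(-44,-22),9,-7.8)
s=snapshot('side');crop(s,230,130,290,175,'b20.png')"
```

```text
[[-40.86876218 -21.95330988]]
p [ 573.8 -304.6    8.5] yaw 172.71 gap 0.1 F [-1.1  0.2  2.7] t 45.6
 turn [  0.56   0.28 -16.39]  shift now-axes [-1.3 -2.9  0. ]  shift after-turn axes [-0.5 -3.1  0. ]
scale 13.333333333333334
```

View pics/b20.png

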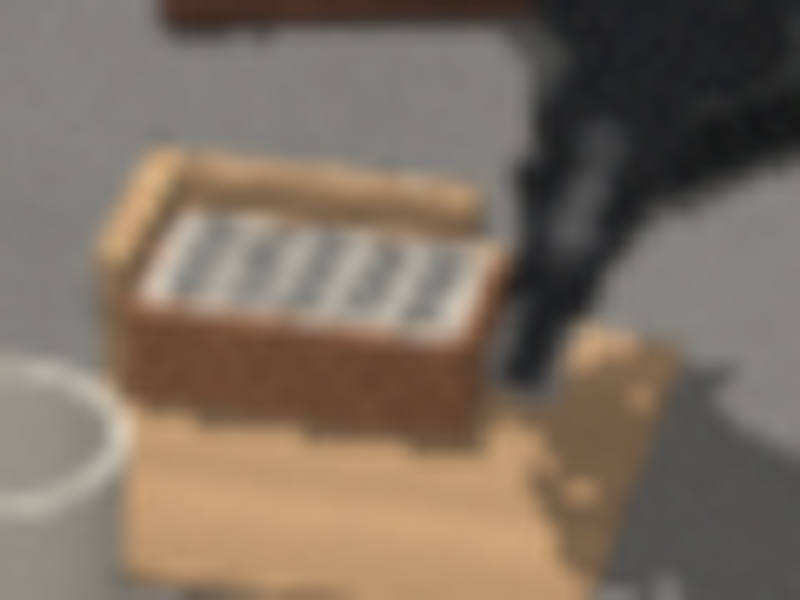

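Request:
arm_command --pt "0.0005 0.004 0 0 0 0 1" --pt "0.0005 0.003 0 0 0 0 1"

```text
t: 45.9
position: [0.5743, -0.3047, 0.0083]
tool_rot: [1.404, 0.924, -1.101]
contact_force: [-15.6, 3.1, 16.8]
finger_gap: -0.002
```

Request:
arm_command --pt "0.0005 0.004 0 0 0 0 1" --pt "0.0005 0.004 0 0 0 0 1"

```text
t: 46.1
position: [0.5743, -0.3046, 0.0084]
tool_rot: [1.406, 0.934, -1.109]
contact_force: [-19.2, 3.2, 15.6]
finger_gap: -0.002
```

```bash
python3 -c "
from h import *
print(inv(monitor.get_obs()['position']*1000))
go(*rk(-44,-22),9,-7.8)
s=snapshot('side');crop(s,230,130,290,175,'b21.png')"
```

```text
[[-40.41201722 -21.88511583]]
p [ 574.3 -304.6    8.4] yaw 172.43 gap -0.2 F [-19.2   3.2  15.6] t 46.1
 turn [  0.22  -0.09 -15.25]  shift now-axes [-1.6 -3.3  0.1]  shift after-turn axes [-0.6 -3.6  0.1]
scale 13.333333333333334
```

View pics/b21.png

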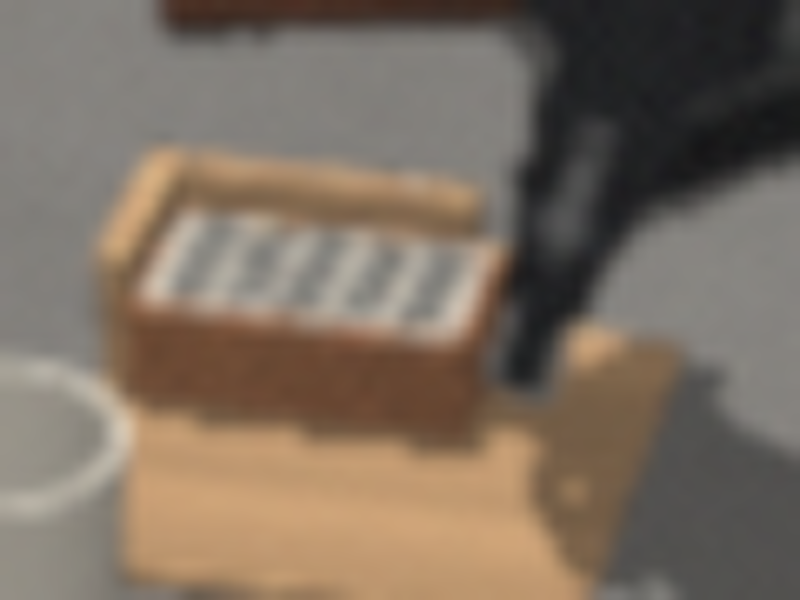

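Request:
arm_command --pt "-0.003 -0.009 0 0 0 0 1" --pt "-0.008 0.002 0 0 0 0 1" --pt "0 0 0 0 0 0 1" --pt "0 0 0 0 0 0 1"

```text
t: 46.55
position: [0.5654, -0.3036, 0.0184]
tool_rot: [1.406, 0.933, -1.109]
contact_force: [-0.7, -1.5, -0.3]
finger_gap: 0.001
```

```bash
python3 -c "
from h import *
print(inv(monitor.get_obs()['position']*1000))
go(*rk(-40,-22),17,-7.8)"
```

```text
[[-49.33293947 -22.12699757]]
p [ 565.4 -303.6   18.4] yaw 172.41 gap 0.1 F [-0.7 -1.5 -0.3] t 46.5
 turn [  0.2   -0.08 -15.3 ]  shift now-axes [ 3.8  8.6 -0.1]  shift after-turn axes [ 1.4  9.3 -0.1]
```

Request:
arm_command --pt "0.0018 0.004 0 0 0 0 1" --pt "0.0018 0.004 0 0 0 0 1" --pt "0.001 0.003 0 0 0 0 1"

```text
t: 46.85
position: [0.5744, -0.3047, 0.0161]
tool_rot: [1.406, 0.938, -1.113]
contact_force: [-23.2, 4.1, 11.8]
finger_gap: -0.001
```

Request:
arm_command --pt "0.001 0.004 0 0 0 0 1" --pt "0.001 0.004 0 0 0 0 1"

```text
t: 47.05
position: [0.5743, -0.3047, 0.0137]
tool_rot: [1.407, 0.949, -1.123]
contact_force: [-17.8, 3.1, 13.3]
finger_gap: 0.001
```

```bash
python3 -c "
from h import *
print(inv(monitor.get_obs()['position']*1000))
go(*rk(-40,-22),17,-7.8)"
```

```text
[[-40.41033588 -21.99531399]]
p [ 574.3 -304.7   13.7] yaw 172.23 gap 0.1 F [-17.8   3.1  13.3] t 47.0
 turn [ -0.02  -0.4  -14.24]  shift now-axes [-3.1  1.2 -0. ]  shift after-turn axes [-3.3  0.4  0. ]
```

Request:
arm_command --pt "-0.003 -0.008 0 0 0 0 1" --pt "-0.012 0.003 0 0 0 0 1" --pt "0 0 0 0 0 0 1" --pt "0.001 0.004 0 0 0 0 1" --pt "0.001 0.004 0 0 0 0 1"

```text
t: 47.55
position: [0.5741, -0.3045, 0.0256]
tool_rot: [1.406, 0.951, -1.124]
contact_force: [-8.6, 0.3, 4.6]
finger_gap: 0.001
```

Request:
arm_command --pt "0.001 0.004 0 0 0 0 1" --pt "0.001 0.004 0 0 0 0 1"

```text
t: 47.75
position: [0.5742, -0.3045, 0.0233]
tool_rot: [1.407, 0.962, -1.133]
contact_force: [-20.1, 3.6, 14.4]
finger_gap: 0.001
```

```bash
python3 -c "
from h import *
print(inv(monitor.get_obs()['position']*1000))
go(*rk(-40,-22),25,-7.8)"
```

```text
[[-40.50967404 -21.77610703]]
p [ 574.2 -304.5   23.3] yaw 172.13 gap 0.1 F [-20.1   3.6  14.4] t 47.8
 turn [ -0.15  -0.64 -13.38]  shift now-axes [-1.6  0.9  0.2]  shift after-turn axes [-1.7  0.5  0.2]
```

Request:
arm_command --pt "-0.003 -0.008 0 0 0 0 1" --pt "-0.011 0.003 0 0 0 0 1" --pt "0 0 0 0 0 0 1" --pt "0.001 0.004 0 0 0 0 1" --pt "0.001 0.004 0 0 0 0 1"

```text
t: 48.25
position: [0.5759, -0.3046, 0.036]
tool_rot: [1.407, 0.962, -1.132]
contact_force: [-2.5, 0.9, 0.3]
finger_gap: -0.0
```

Request:
arm_command --pt "0.001 0.004 0 0 0 0 1" --pt "0.001 0.004 0 0 0 0 1"

```text
t: 48.45
position: [0.5784, -0.3049, 0.0358]
tool_rot: [1.408, 0.971, -1.138]
contact_force: [-31.6, 7.5, 32.5]
finger_gap: 0.001
```

```bash
python3 -c "
from h import *
print(inv(monitor.get_obs()['position']*1000))
go(*rk(-40,-22),25,-7.8)
s=snapshot('side');crop(s,230,130,290,175,'b22.png')"
```

```text
[[-36.26435206 -21.62561517]]
p [ 578.4 -304.9   35.8] yaw 172.09 gap 0.1 F [-31.6   7.5  32.5] t 48.5
 turn [ -0.2   -0.84 -12.9 ]  shift now-axes [ 9.7 -6.1  0.5]  shift after-turn axes [10.8 -3.7  0.4]
scale 13.333333333333334
```

View pics/b22.png

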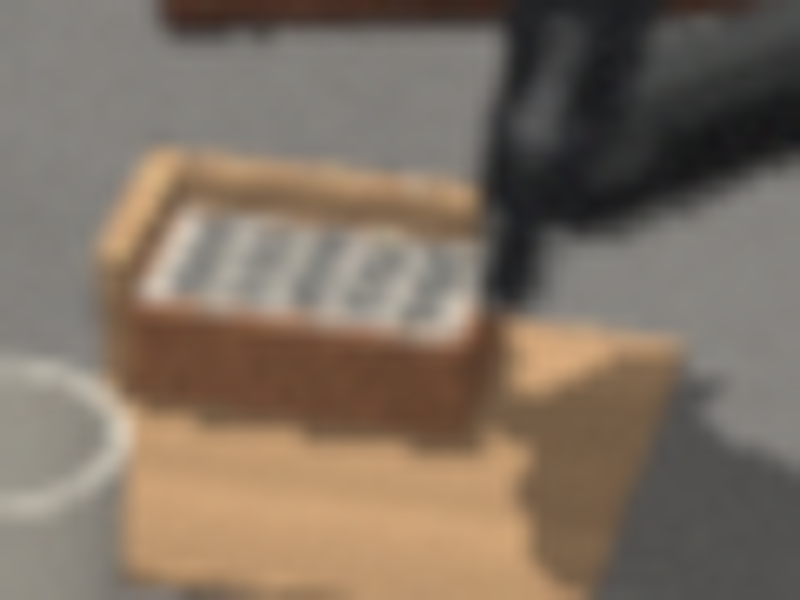

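Request:
arm_command --pt "-0.005 -0.02 0 0 0 0 1" --pt "-0.02 -0.02 0 0 0 -4 1" --pt "-0.04 -0.01 0 0 0 -4.5 1" --pt "-0.04 -0.04 0 0 0 -4.5 1" --pt "0 -0.03 0 0 0 0 1" --pt "0 0 0 0 0 0 1"

```text
t: 49.1
position: [0.4494, -0.2884, 0.1246]
tool_rot: [1.316, 1.162, -1.313]
contact_force: [-0.4, 0.2, -0.3]
finger_gap: 0.003
```

```bash
python3 -c "
from h import *
print(inv(monitor.get_obs()['position']*1000))
go(*rk(20,-25),110,-7.8)
s=snapshot('side');crop(s,230,130,290,175,'b23.png')
s=snapshot('top');crop(s,300,155,390,235,'b23t.png')"
```

```text
[[-166.29974093  -22.80118513]]
p [ 449.4 -288.4  124.6] yaw 172.07 gap 0.3 F [-0.4  0.2 -0.3] t 49.1
 turn [-0.12 -0.84  0.8 ]  shift now-axes [ 11.9 186.5   2. ]  shift after-turn axes [ 14.6 186.3   2.2]
scale 13.333333333333334
scale 7.5
```

View pics/b23.png

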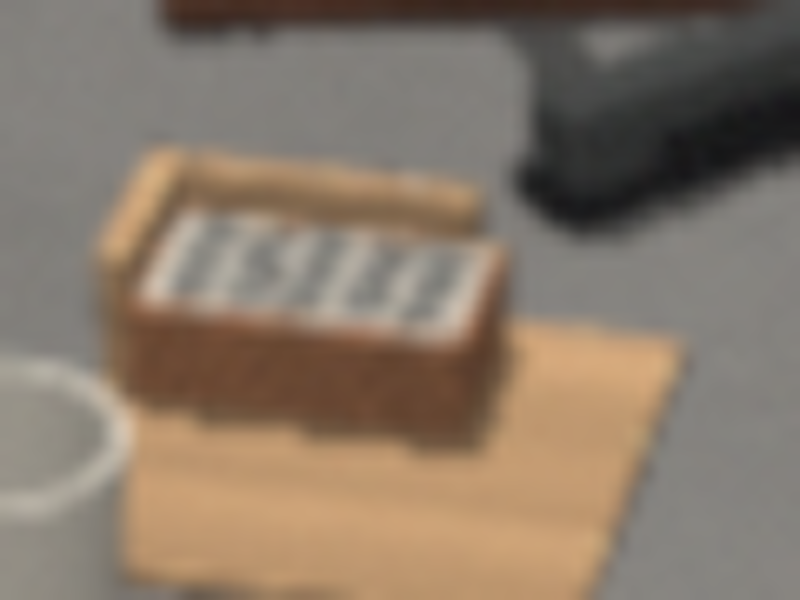

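View pics/b23t.png

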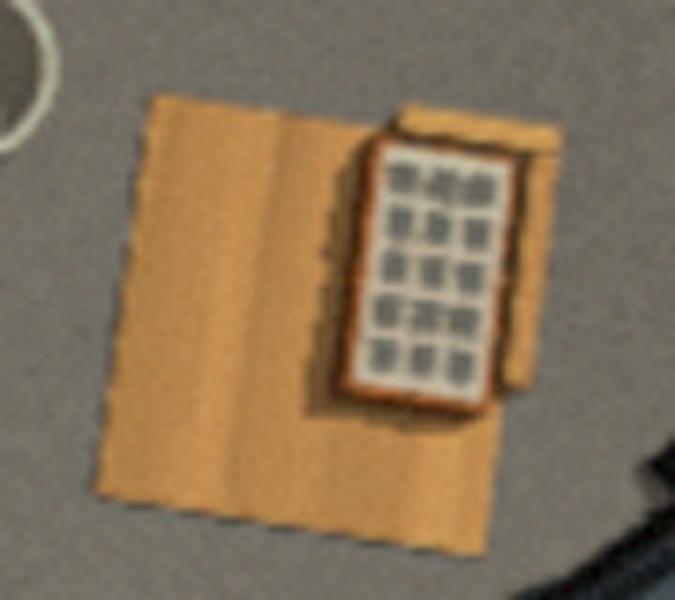

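```bash
python3 -c "
from h import *
s=snapshot('top')
print(inv(cr(s,[(337,393),(372,137),(490,414),(522,157)],7.5,300,155,.038)).round(1))
"
```

```text
[[-31.4   9.6]
 [ 68.3   9.2]
 [-30.1 -48.1]
 [ 69.7 -48.1]]
```

Request:
arm_command --pt "0 0.03 0 0 -0.8 0.8 -1" --pt "0 0.045 0 0 0 0 -1" --pt "0 0.045 0 0 0 0 -1" --pt "0 0.04 0 0 0 0 -1" --pt "0 0.02 0.001 0 0 0 -1" --pt "0 0 0 0 0 0 -1" --pt "0 0 0 0 0 0 -1"

```text
t: 49.95
position: [0.6426, -0.3119, 0.1173]
tool_rot: [1.309, 1.146, -1.303]
contact_force: [-0.3, -0.6, 0.6]
finger_gap: 1.001
```

```bash
python3 -c "
from h import *
go(*rk(20,-25.5),60,-7.8)"
```

```text
p [ 642.6 -311.9  117.3] yaw 172.45 gap 85.1 F [-0.3 -0.6  0.6] t 50.0
 turn [ 0.25 -0.23 -0.04]  shift now-axes [57.2 -8.3  5.8]  shift after-turn axes [57.3 -8.2  5.6]
```

Request:
arm_command --pt "0.01 -0.008 0.005 0.25 -0.2 0 -1" --pt "0.025 0 0 0 0 0 -1" --pt "0.02 0 0 0 0 0 -1" --pt "0.003 0 0 0 0 0 -1" --pt "0 0 0 0 0 0 -1" --pt "0 0 0 0 0 0 -1"

```text
t: 50.55
position: [0.6304, -0.3161, 0.0578]
tool_rot: [1.311, 1.142, -1.311]
contact_force: [-0.1, 0.0, -0.0]
finger_gap: 0.999
```

```bash
python3 -c "
from h import *
go(*rk(20,-25.5),5,-7.8)"
```

```text
p [ 630.4 -316.1   57.8] yaw 172.05 gap 85.0 F [-0.1  0.  -0. ] t 50.5
 turn [-0.15 -0.08  0.04]  shift now-axes [52.8  3.3 -0.1]  shift after-turn axes [52.8  3.2 -0.1]
```

Request:
arm_command --pt "0 0.003 0 -0.15 0 0 -1" --pt "0.01 0 0 0 0 0 -1" --pt "0.01 0 0 0 0 0 -1" --pt "0.01 0 0 0 0 0 -1" --pt "0 0 0 0 0 0 -1"

```text
t: 51.05
position: [0.6349, -0.3169, 0.028]
tool_rot: [1.31, 1.14, -1.306]
contact_force: [-0.1, 0.1, -0.0]
finger_gap: 1.0
```

```bash
python3 -c "
from h import *
go(*rk(20,-25.5),5,-7.8)"
```

```text
p [ 634.9 -316.9   28. ] yaw 172.24 gap 85.0 F [-0.1  0.1 -0. ] t 51.0
 turn [ 0.04 -0.03 -0.17]  shift now-axes [23.  -1.4 -0.4]  shift after-turn axes [23.  -1.3 -0.4]
```

Request:
arm_command --pt "0.01 0 0 0 0 0 -1" --pt "0.009 0 0 0 0 0 -1" --pt "0.002 0 0 0 0 0 -1" --pt "0 0 0.001 0 0 0 -0.8" --pt "0 0 0 0 0 0 -0.6" --pt "0 0 0 0 0 0 -0.54" --pt "0 0 0 0 0 0 -0.5" --pt "0 0 0 0 0 0 -0.4" --pt "0 0 0 0 0 0 -0.4"

```text
t: 51.95
position: [0.6344, -0.3178, 0.0046]
tool_rot: [1.31, 1.142, -1.306]
contact_force: [0.7, -1.1, -2.0]
finger_gap: 0.76
```

```bash
python3 -c "
from h import *
go(*rk(20,-27),5,-7.8)"
```

```text
p [ 634.4 -317.8    4.6] yaw 172.24 gap 64.6 F [ 0.7 -1.1 -2. ] t 52.0
 turn [ 0.04 -0.07 -0.1 ]  shift now-axes [-0.4 -1.   0.1]  shift after-turn axes [-0.4 -1.   0.1]
```

Request:
arm_command --pt "0 0 0 0 0 0 -0.75" --pt "0 0 0 0 0 0 -0.75" --pt "0 0 0 0 0 0 -0.75" --pt "-0.01 0 0 0 0 0 -0.75" --pt "-0.03 0 0 0 0 0 -0.75" --pt "-0.03 0 0 0 0 0 -0.75" --pt "-0.03 0 0 0 0 0 1" --pt "-0.02 -0.03 0 0 0 0 1" --pt "0 -0.04 0 0 0 0 1" --pt "0 -0.04 0 0 0 0 1"

```text
t: 52.95
position: [0.5278, -0.3038, 0.1333]
tool_rot: [1.307, 1.135, -1.3]
contact_force: [0.4, -1.1, -0.5]
finger_gap: 0.192
```

```bash
python3 -c "
from h import *
go(550,-100,140,-7.8)
s=snapshot('side');crop(s,230,130,290,175,'b24.png')
s=snapshot('top');crop(s,300,155,390,235,'b24t.png')"
```

```text
p [ 527.8 -303.8  133.3] yaw 172.48 gap 16.3 F [ 0.4 -1.1 -0.5] t 53.0
 turn [ 0.28  0.16 -0.53]  shift now-axes [  -7.3   -4.6 -205. ]  shift after-turn axes [  -6.7   -5.7 -205. ]
scale 13.333333333333334
scale 7.5
```

View pics/b24.png

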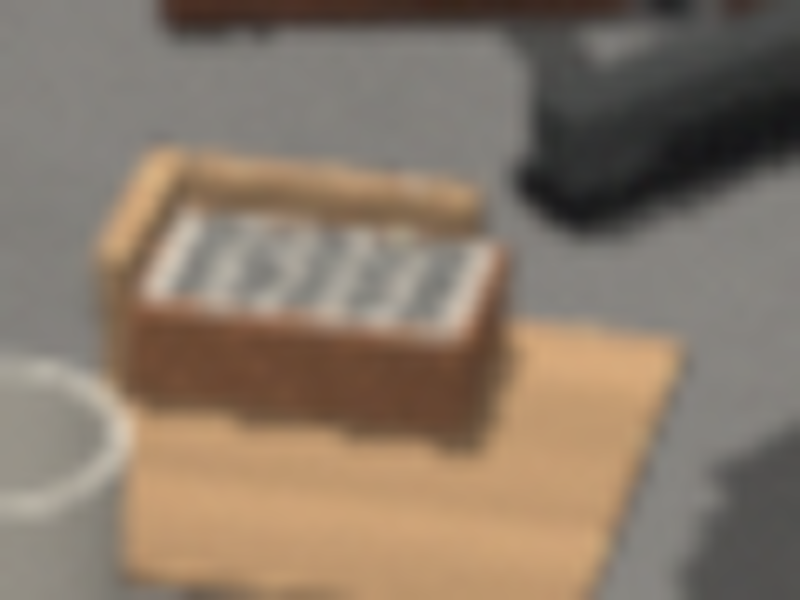

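View pics/b24t.png

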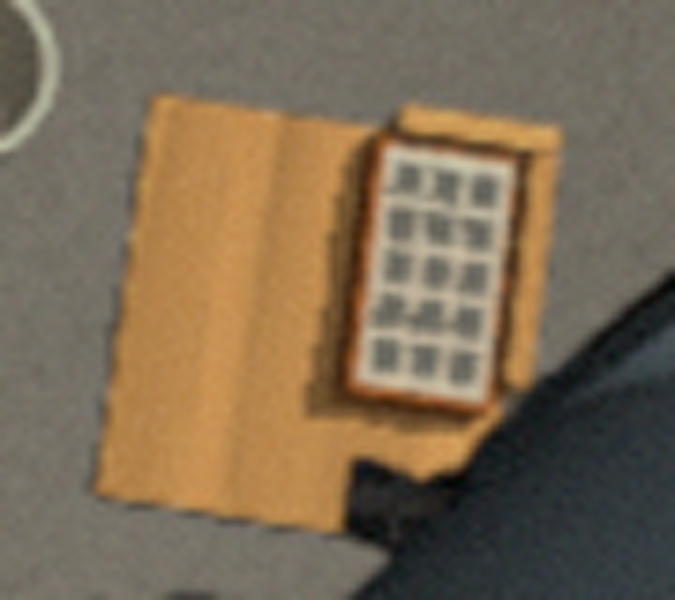

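```bash
python3 -c "
from h import *
go(*rk(-62,-22),40,-7.8)"
```

```text
p [ 522.9 -304.3  133.5] yaw 172.16 gap 1.6 F [ 0.1 -0.3  0.1] t 53.0
 turn [-0.04  0.07 -0.29]  shift now-axes [93.7 29.  -6.7]  shift after-turn axes [93.5 29.4 -6.5]
```

Request:
arm_command --pt "0.01 0.022 -0.006 0 0 -0.3 1" --pt "0.03 0 0 0 0 0 1" --pt "0.03 0 0 0 0 0 1" --pt "0.02 0 0 0 0 0 1" --pt "0 0 0 0 0 0 1" --pt "0 0 0 0 0 0 1"

```text
t: 53.65
position: [0.5496, -0.3035, 0.0481]
tool_rot: [1.313, 1.131, -1.305]
contact_force: [0.4, -0.9, 0.3]
finger_gap: -0.0
```

```bash
python3 -c "
from h import *
print(inv(monitor.get_obs()['position']*1000))
go(*rk(-55,-22),14,-7.8)"
```

```text
[[-65.03262673 -24.17677492]]
p [ 549.6 -303.5   48.1] yaw 172.03 gap -0.0 F [ 0.4 -0.9  0.3] t 53.6
 turn [-0.17  0.16 -0.55]  shift now-axes [34.2  9.7 -2.3]  shift after-turn axes [34.1 10.  -2.2]
```

Request:
arm_command --pt "0.015 0.003 -0.002 0 0 0 1" --pt "0.015 0 0 0 0 0 1" --pt "0.004 0 0 0 0 0 1" --pt "0 0 0 0 0 0 1" --pt "0 0.006 0 0 0 0 1" --pt "0 0.005 0 0 0 0 1" --pt "0 0 0 0 0 0 1"

```text
t: 54.35
position: [0.5676, -0.3048, 0.0152]
tool_rot: [1.313, 1.126, -1.302]
contact_force: [-0.4, 0.8, -0.1]
finger_gap: 0.004
```

```bash
python3 -c "
from h import *
print(inv(monitor.get_obs()['position']*1000))
go(*rk(-45,-22),14,-7.8)"
```

```text
[[-47.06738812 -22.95526805]]
p [ 567.6 -304.8   15.2] yaw 172.04 gap 0.3 F [-0.4  0.8 -0.1] t 54.4
 turn [-0.16  0.25 -0.84]  shift now-axes [ 1.2  2.  -1. ]  shift after-turn axes [ 1.2  2.1 -1. ]
```

Request:
arm_command --pt "0 0.003 -0.001 0 0 0 1" --pt "0 0.003 0 0 0 0 1" --pt "0 0 0 0 0 0 1"

```text
t: 54.65
position: [0.5726, -0.3043, 0.0156]
tool_rot: [1.313, 1.128, -1.304]
contact_force: [0.4, 0.2, -0.3]
finger_gap: 0.001
```

Request:
arm_command --pt "0 0.003 0 0 0 0 1" --pt "0 0.003 0 0 0 0 1"

```text
t: 54.85
position: [0.5727, -0.3043, 0.0154]
tool_rot: [1.313, 1.137, -1.311]
contact_force: [-12.4, 3.6, 9.1]
finger_gap: -0.0
```

```bash
python3 -c "
from h import *
print(inv(monitor.get_obs()['position']*1000))
go(*rk(-45,-22),14,-7.8)"
```

```text
[[-42.00989235 -21.77474598]]
p [ 572.7 -304.3   15.4] yaw 171.92 gap -0.0 F [-12.4   3.6   9.1] t 54.9
 turn [-0.28  0.05 -0.12]  shift now-axes [ 1.4 -3.   0.2]  shift after-turn axes [ 1.4 -3.   0.2]
```

Request:
arm_command --pt "0 -0.02 0 0 0 0 1" --pt "-0.03 -0.02 0 0 0 0 1" --pt "-0.045 0 0 0 0 0 1" --pt "-0.045 0 -0.02 0 0 0 1" --pt "0 0 -0.045 0 0 0 1" --pt "0 0 -0.045 0 0 0 1" --pt "0 0 -0.045 0 0 0 1" --pt "0 0 0 0 0 0 1"

```text
t: 55.65
position: [0.5563, -0.1419, 0.1409]
tool_rot: [1.319, 1.131, -1.311]
contact_force: [0.3, -0.4, -0.5]
finger_gap: -0.002
```

```bash
cat >> h.py <<'E'
LO=np.array([713.2,159.9]);LA=4.8
def rl(x,y): return rk(x,y,LO,LA)
def linv(P):
    a=np.radians(LA);d=np.atleast_2d(P)[:,:2]-LO;c,s=np.cos(a),np.sin(a)
    return np.c_[c*d[:,0]+s*d[:,1],-s*d[:,0]+c*d[:,1]]
def tub(s):
    im=s["img"][140:260,100:300].astype(int);m=(im.max(2)<45).astype(np.uint8)
    m=cv2.morphologyEx(m,cv2.MORPH_OPEN,np.ones((5,5)))
    out=[]
    for c in cv2.findContours(m,cv2.RETR_EXTERNAL,cv2.CHAIN_APPROX_NONE)[0]:
        if cv2.contourArea(c)<400:continue
        e=cv2.fitEllipse(c);p=np.array(e[0])+[100,140];w=onz(s,p,.08)[0]*1000;out.append((p.round(1),np.round(e[1],1),w.round(1),linv(w).round(1)))
    return out
E
python3 -c "
from h import *
go(*rl(-50,-110),120,4.8)
s=snapshot('top');cv2.imwrite('pics/t1.png',cv2.resize(s['img'][:,:,::-1],(800,600)))
print(tub(s))
s=snapshot('side');crop(s,160,140,330,268,'t2.png')"
```

```text
p [ 556.3 -141.9  140.9] yaw 171.64 gap -0.2 F [ 0.3 -0.4 -0.5] t 55.6
 turn [-13.16   0.07  -0.42]  shift now-axes [  21.5   87.6 -203. ]  shift after-turn axes [  20.9  131.6 -177.7]
[(array([194.4, 177.9]), array([31. , 31.9]), array([652.4, 146.5,  80. ]), array([[-61.7,  -8.3]]))]
scale 4.6875
```

View pics/t1.png

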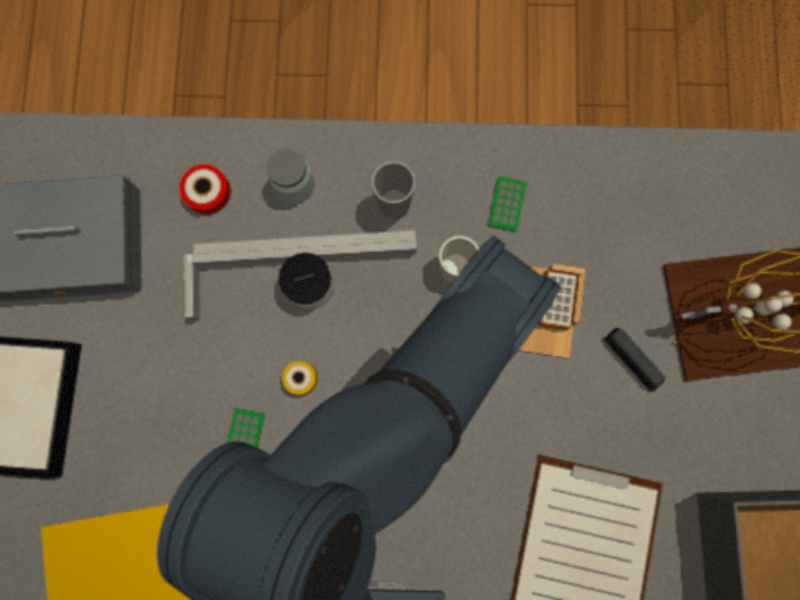

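View pics/t2.png

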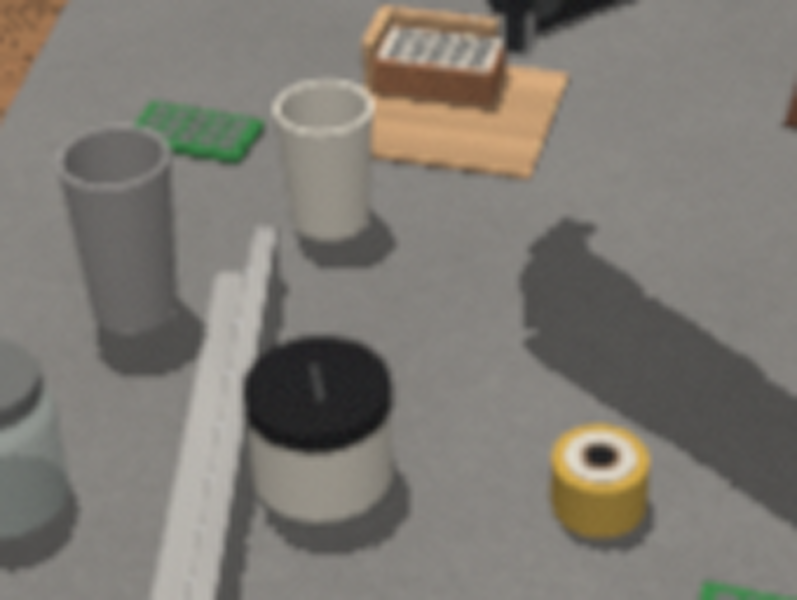

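```bash
python3 -c "
from h import *
go(*rl(-140,-8),120,4.8)"
```

```text
p [ 555.1 -148.3  141.6] yaw 171.31 gap -0.2 F [-0.6 -0.4  0.2] t 55.8
 turn [-13.49   0.31  -0.45]  shift now-axes [  20.1  -24.7 -288.2]  shift after-turn axes [  21.6   43.3 -285.9]
```

Request:
arm_command --pt "0 0 -0.02 -6.7 0 0 1" --pt "0 0 -0.035 -6.7 0.3 -0.4 1" --pt "0 0.005 -0.045 0 0 0 1" --pt "0 0.005 -0.045 0 0 0 1" --pt "0 0.005 -0.045 0 0 0 1" --pt "0 0.005 -0.045 0 0 0 1" --pt "0 0.005 -0.04 0 0 0 1" --pt "0 0 0 0 0 0 1" --pt "0 0 0 0 0 0 1"

```text
t: 56.65
position: [0.5708, 0.1205, 0.1412]
tool_rot: [1.154, 1.229, -1.157]
contact_force: [0.8, -0.5, 0.2]
finger_gap: -0.003
```

```bash
python3 -c "
from h import *
go(*rl(-140,-8),40,4.8);print(tub(snapshot('top')))"
```

```text
p [570.8 120.5 141.2] yaw -176.03 gap -0.2 F [ 0.8 -0.5  0.2] t 56.6
 turn [-0.82  0.56 -0.37]  shift now-axes [101.1   4.2 -20.4]  shift after-turn axes [101.2   5.1 -19.3]
[(array([197.4, 188.4]), array([15.7, 57.4]), array([623. , 136.9,  80. ]), array([[-91.8, -15.4]]))]
```

Request:
arm_command --pt "0.01 0.003 -0.016 -0.82 0.5 0 1" --pt "0.03 0 0 0 0 0 1" --pt "0.04 0 0 0 0 0 1" --pt "0.03 0 0 0 0 0 1" --pt "0.008 0 0 0 0 0 1" --pt "0 0 0 0 0 0 1" --pt "0 0 0 0 0 0 1"

```text
t: 57.4
position: [0.5775, 0.132, 0.019]
tool_rot: [1.161, 1.237, -1.146]
contact_force: [-0.6, -0.8, 0.3]
finger_gap: 0.002
```

```bash
python3 -c "
from h import *
print(linv(monitor.get_obs()['position']*1000))
go(*rl(-125,-8),20,4.8);s=snapshot('side');crop(s,160,160,330,288,'t3.png')"
```

```text
[[-137.58925161  -16.42871599]]
p [577.5 132.   19. ] yaw -175.76 gap 0.1 F [-0.6 -0.8  0.3] t 57.4
 turn [-0.56 -0.08 -0.6 ]  shift now-axes [-0.9 12.5 -8.6]  shift after-turn axes [-1.  12.6 -8.4]
scale 4.6875
```

View pics/t3.png

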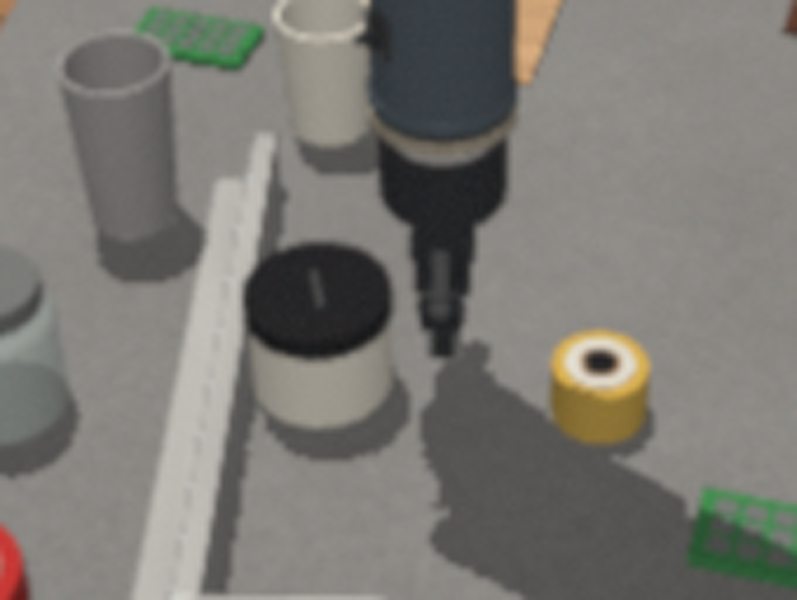

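Request:
arm_command --pt "0 0.006 -0.006 0 0 0 1" --pt "0 0.006 0 0 0 0 1" --pt "0 0.005 0 0 0 0 1" --pt "0 0.004 0 0 0 0 1" --pt "0 0 0 0 0 0 1"

```text
t: 57.95
position: [0.5955, 0.1417, 0.0225]
tool_rot: [1.158, 1.245, -1.148]
contact_force: [0.6, -0.7, -0.2]
finger_gap: 0.001
```

Request:
arm_command --pt "0 0.004 0 0 0 0 1" --pt "0 0.004 0 0 0 0 1" --pt "0 0 0 0 0 0 1"

```text
t: 58.25
position: [0.5947, 0.1426, 0.0214]
tool_rot: [1.149, 1.26, -1.16]
contact_force: [1.0, 1.3, -0.1]
finger_gap: 0.004
```

```bash
python3 -c "
from h import *
print(linv(monitor.get_obs()['position']*1000))
go(*rl(-103,-8),20,4.8);s=snapshot('side');crop(s,160,160,330,288,'t4.png')"
```

```text
[[-119.56160688   -7.27140045]]
p [594.7 142.6  21.4] yaw -175.56 gap 0.3 F [ 1.   1.3 -0.1] t 58.2
 turn [-0.36 -0.39  0.82]  shift now-axes [ 1.1 16.6  0.6]  shift after-turn axes [ 1.4 16.6  0.7]
scale 4.6875
```

View pics/t4.png

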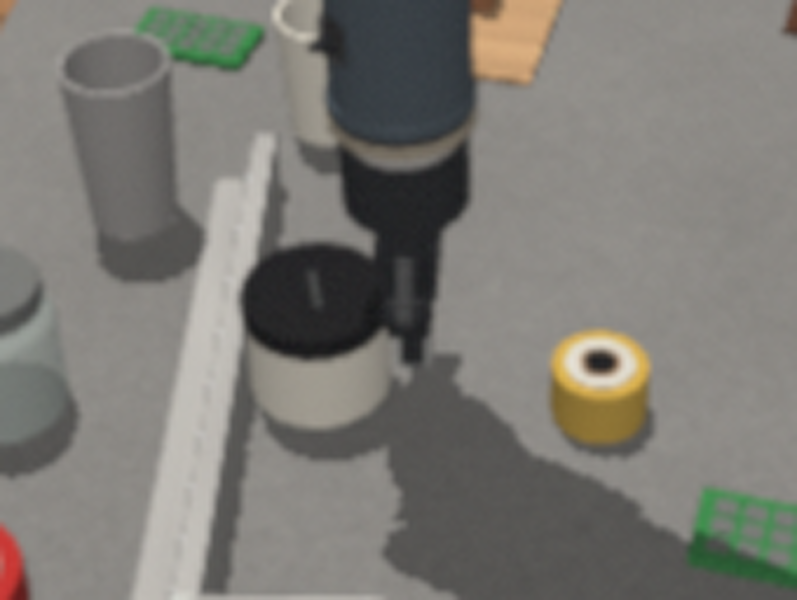

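Request:
arm_command --pt "0 -0.02 0 0 0 -0.8 1" --pt "0 -0.01 0.03 -8 0 0 1" --pt "0 -0.005 0.03 -8 0 0 1" --pt "0 0 0.01 -8.3 0 0 1" --pt "0 0 0 -8.3 0 0 1" --pt "0 0 0 -8.3 0 0 1" --pt "0 0 0 -8.3 0 0 1" --pt "0 0 0 0 0 7.5 1" --pt "0 0 0 0 0 7.5 1" --pt "0 0 0 0 0 0 1"

```text
t: 59.3
position: [0.5853, 0.0685, 0.0245]
tool_rot: [0.652, 1.443, -0.277]
contact_force: [-0.1, -2.5, -0.1]
finger_gap: -0.001
```

```bash
python3 -c "
from h import *
print(linv(monitor.get_obs()['position']*1000), monitor.get_obs()['q'])
M=R.from_rotvec(monitor.get_obs()['tool_rot']).as_matrix();print(M.round(2), 'heading local',np.degrees(np.arctan2(M[1,1],M[0,1]))-4.8)
go(*rl(-112,-68),22,4.8);s=snapshot('side');crop(s,160,160,330,288,'t5.png')
print(tub(snapshot('top')))"
```

```text
[[-135.09792132  -80.41646102]] [-0.01342182  0.66932428 -0.09598533  2.01823451 -0.42689795  0.33107296
 -0.29014248]
[[ 0.13  0.55  0.82]
 [ 0.21  0.8  -0.57]
 [-0.97  0.24 -0.01]] heading local 50.674780494488154
p [585.3  68.5  24.5] yaw -124.44 gap -0.1 F [-0.1 -2.5 -0.1] t 59.3
 turn [ 50.45  -6.6  -13.07]  shift now-axes [ 8.3 22.9 10.1]  shift after-turn axes [  2.5  23.1 -12.4]
scale 4.6875
[(array([194.4, 177.4]), array([31.4, 31.8]), array([653.5, 146.6,  80. ]), array([[-60.6,  -8.2]]))]
```

View pics/t5.png

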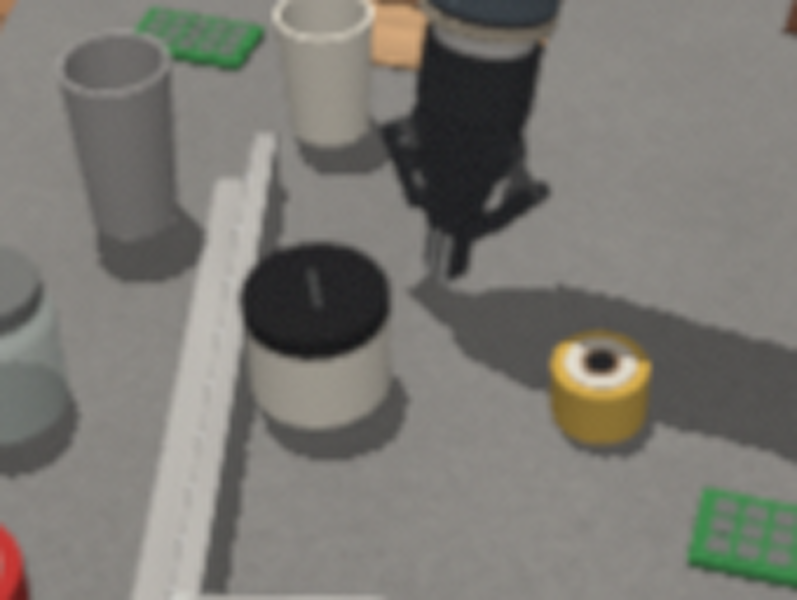

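Request:
arm_command --pt "0.0025 0.0097 0.01 0 0 0 1" --pt "0.0025 0.0097 0 0 0 0 1" --pt "0.0025 0.0097 0 0 0 0 1" --pt "0 0 0 0 0 0 1"

```text
t: 59.8
position: [0.6145, 0.1007, 0.0252]
tool_rot: [0.633, 1.447, -0.27]
contact_force: [-0.1, 0.2, 0.2]
finger_gap: -0.002
```

```bash
cat >> h.py <<'E'
def th():
    o=monitor.get_obs();p=o['position']*1000;l=linv(p)[0]
    M=R.from_rotvec(o['tool_rot']);m=M.as_matrix()
    print('t',round(o['t'],1),'tool local',l.round(1),'z',round(p[2],1),'heading',round(np.degrees(np.arctan2(m[1,1],m[0,1]))-LA,1),'tilt',np.degrees(np.arcsin(m[2,1])).round(1),'F',o['contact_force'].round(1),'q',o['q'].round(2))
    a=np.radians(LA)
    print(' 10mm local +x in tool:',M.inv().apply([10*np.cos(a),10*np.sin(a),0]).round(1),' +y:',M.inv().apply([-10*np.sin(a),10*np.cos(a),0]).round(1),' up:',M.inv().apply([0,0,10]).round(1))
E
python3 -c "
from h import *
th();s=snapshot('side');crop(s,160,160,330,288,'t6.png')
print(tub(snapshot('top')))"
```

```text
t 59.8 tool local [-103.3  -50.7] z 25.2 heading 51.7 tilt 13.8 F [-0.1  0.2  0.2] q [-0.1   0.69 -0.05  1.94 -0.42  0.38 -0.34]
 10mm local +x in tool: [1.5 6.  7.8]  +y: [ 1.9  7.6 -6.2]  up: [-9.7  2.4 -0. ]
scale 4.6875
[(array([194. , 177.3]), array([30.5, 32.2]), array([653.8, 147.8,  80. ]), array([[-60.2,  -7.1]]))]
```

View pics/t6.png

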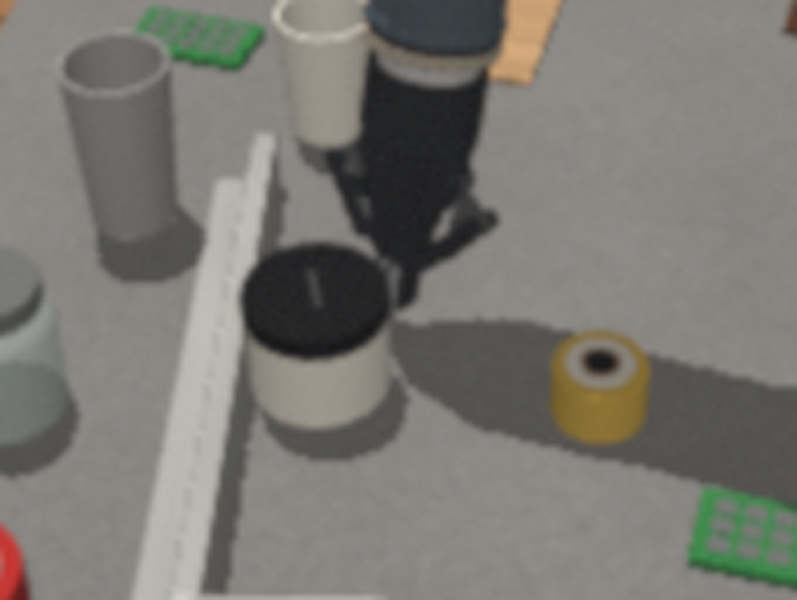

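Request:
arm_command --pt "0.0015 0.006 0 0 0 0 1" --pt "0.0015 0.006 0 0 0 0 1" --pt "0.0015 0.006 0 0 0 0 1"

```text
t: 60.2
position: [0.6174, 0.1076, 0.0232]
tool_rot: [0.631, 1.457, -0.285]
contact_force: [-20.8, -24.4, 25.7]
finger_gap: 0.003
```

```bash
python3 -c "
from h import *
th();s=snapshot('side');crop(s,160,160,330,288,'t7.png')
print(tub(snapshot('top')))"
```

```text
t 60.2 tool local [-99.9 -44.1] z 23.2 heading 51.2 tilt 13.0 F [-20.8 -24.4  25.7] q [-0.13  0.7  -0.02  1.92 -0.41  0.4  -0.37]
 10mm local +x in tool: [1.3 6.1 7.8]  +y: [ 1.8  7.6 -6.2]  up: [-9.7  2.2 -0.1]
scale 4.6875
[(array([196.3, 188.6]), array([30. , 54.8]), array([622.5, 140.1,  80. ]), array([[-92. , -12.2]]))]
```

```bash
python3 -c "
from h import *
s=snapshot('top')
w=cr(s,[(68,133),(757,93)],4.8485,110,140,.045)[:,:2]; print(w, np.linalg.norm(w[0]-w[1]), np.degrees(np.arctan2(*(w[0]-w[1])[::-1]))-90)
w=cr(s,[(68,154),(757,113)],4.8485,110,140,.0)[:,:2]; print(w)
print(cr(s,[(66,135),(67,303),(40,118),(40,305)],4.8485,110,140,.045)[:,:2])
"
```

```text
[[685.65388824 355.20514294]
 [719.80532508 -49.25022598]] 405.89464899905573 4.826496994860605
[[682.41596378 368.57277478]
 [718.36032886 -50.0600407 ]]
[[684.42338487 356.29265515]
 [584.82417118 348.33503493]
 [694.26755261 372.36210566]
 [583.26218636 363.92415108]]
```

View pics/t7.png

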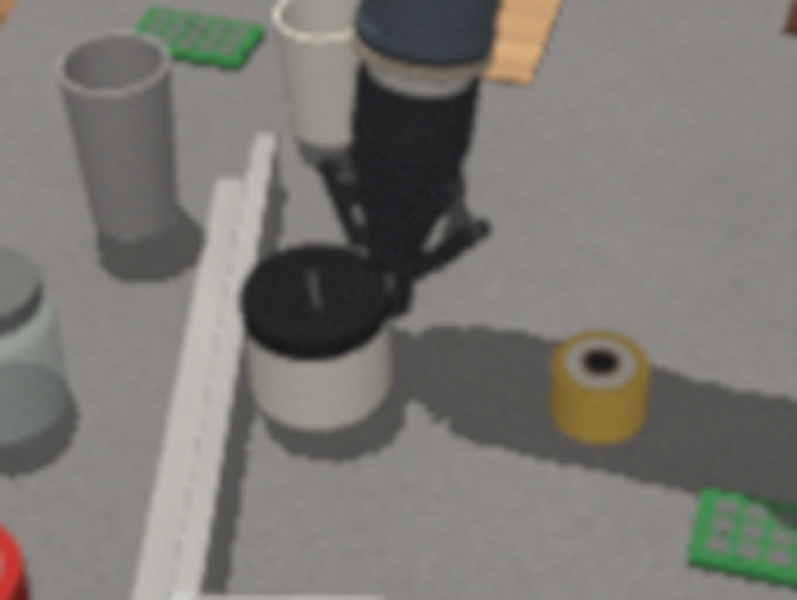

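```bash
sed -i 's/LO=np.array(\[713.2,159.9\])/LO=np.array([702.0,158.7])/' h.py; python3 -c "
from h import *
th()"
```

```text
t 60.4 tool local [-88.7 -44.1] z 23.4 heading 51.2 tilt 13.0 F [-14.8 -16.3  14.2] q [-0.13  0.7  -0.02  1.92 -0.41  0.4  -0.37]
 10mm local +x in tool: [1.3 6.1 7.8]  +y: [ 1.8  7.6 -6.2]  up: [-9.7  2.2 -0.1]
```

Request:
arm_command --pt "-0.003 -0.015 0 0 0 0 1" --pt "-0.003 -0.012 0 0 0 0 1" --pt "0 0 0 -7.5 0 0 1" --pt "0 0 0 -7.5 0 0 1" --pt "0 0 0 -6 0 0 1" --pt "0 0 0 0 0 0 1"

```text
t: 60.95
position: [0.5998, 0.0802, 0.0234]
tool_rot: [0.325, 1.461, -0.009]
contact_force: [0.2, -0.5, 0.9]
finger_gap: 0.0
```

```bash
python3 -c "
from h import *
th();print(tub(snapshot('top')));s=snapshot('side');crop(s,160,160,330,288,'t8.png')"
```

```text
t 61.0 tool local [-108.4  -69.7] z 23.4 heading 73.3 tilt 12.2 F [ 0.2 -0.5  0.9] q [-0.02  0.69 -0.13  1.96 -0.26  0.37 -0.09]
 10mm local +x in tool: [1.3 2.8 9.5]  +y: [ 1.8  9.4 -3. ]  up: [-9.7  2.1  0.7]
[(array([193.9, 177.4]), array([31.4, 32.2]), array([653.6, 147.9,  80. ]), array([[-49.1,  -6.7]]))]
scale 4.6875
```

View pics/t8.png

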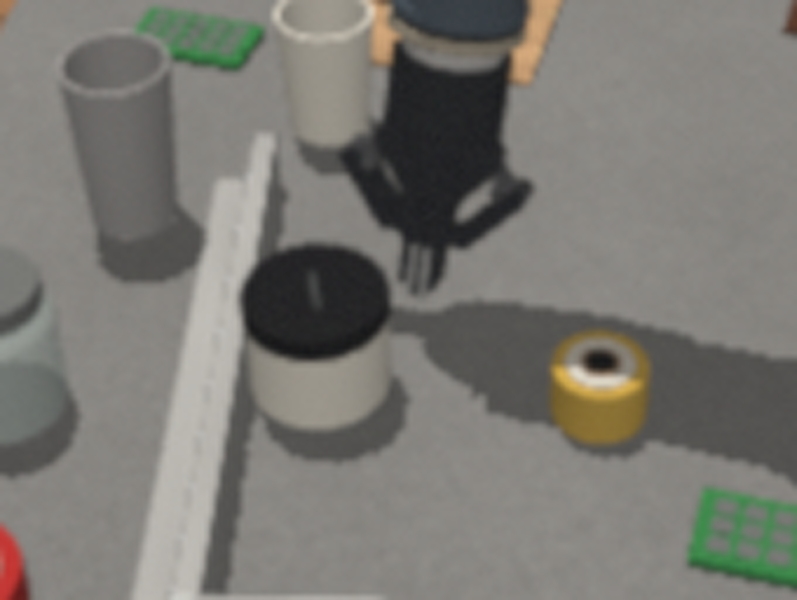

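Request:
arm_command --pt "0.002 -0.005 0.015 0 0 0 1" --pt "0.002 0.004 0.015 0 0 0 1" --pt "0.001 0.004 0.012 0 0 0 1" --pt "0 0 0 0 0 0 1" --pt "0 0 0 0 0 0 1"

```text
t: 61.55
position: [0.6421, 0.0747, 0.0219]
tool_rot: [0.341, 1.463, -0.022]
contact_force: [0.1, -0.0, -0.3]
finger_gap: 0.002
```

```bash
python3 -c "
from h import *
th();s=snapshot('side');crop(s,160,160,330,288,'t9.png')"
```

```text
t 61.5 tool local [-66.7 -78.7] z 21.9 heading 72.2 tilt 12.3 F [ 0.1 -0.  -0.3] q [-0.02  0.73 -0.11  1.85 -0.26  0.44 -0.11]
 10mm local +x in tool: [1.3 3.  9.5]  +y: [ 1.8  9.3 -3.2]  up: [-9.7  2.1  0.7]
scale 4.6875
```

View pics/t9.png

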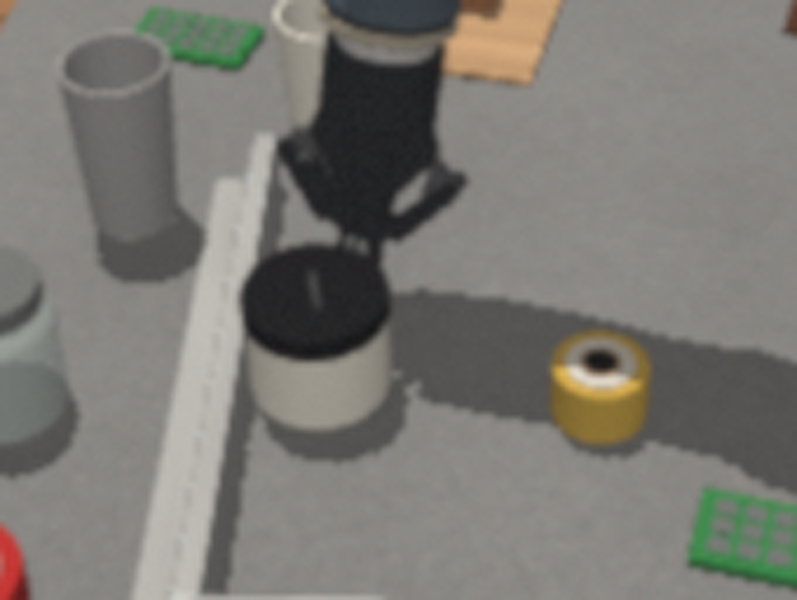

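Request:
arm_command --pt "0.0018 0.0093 -0.0032 0 0 0 1" --pt "0.0018 0.0093 -0.0032 0 0 0 1" --pt "0.0015 0.0093 -0.0032 0 0 0 1" --pt "0.0015 0.0093 -0.0032 0 0 0 1"

```text
t: 62.0
position: [0.6334, 0.1095, 0.0214]
tool_rot: [0.34, 1.469, -0.034]
contact_force: [-10.4, -19.8, 14.3]
finger_gap: 0.001
```

```bash
python3 -c "
from h import *
th();print(tub(snapshot('top')));s=snapshot('side');crop(s,160,160,330,288,'t10.png')"
```

```text
t 62.0 tool local [-72.4 -43.3] z 21.4 heading 71.7 tilt 11.8 F [-10.4 -19.8  14.3] q [-0.1   0.72 -0.08  1.87 -0.26  0.43 -0.17]
 10mm local +x in tool: [1.3 3.1 9.4]  +y: [ 1.7  9.3 -3.3]  up: [-9.8  2.   0.6]
[(array([190.1, 181.1]), array([28.6, 45.7]), array([642.9, 157.9,  80. ]), array([[-58.9,   4.2]]))]
scale 4.6875
```

View pics/t10.png

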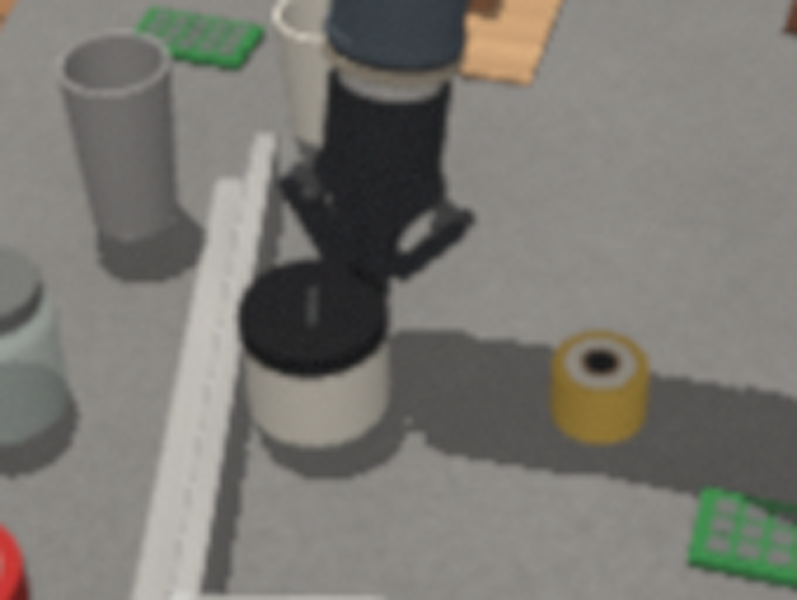

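Request:
arm_command --pt "0.001 0.0097 -0.0015 0 0 0 1" --pt "0.001 0.0097 -0.0015 0 0 0 1" --pt "0.001 0.0097 -0.0015 0 0 0 1" --pt "0.001 0.0097 -0.0015 0 0 0 1"

```text
t: 62.5
position: [0.6216, 0.1294, 0.0215]
tool_rot: [0.332, 1.492, -0.066]
contact_force: [-12.7, -20.4, 14.8]
finger_gap: -0.0
```

```bash
python3 -c "
from h import *
th();s=snapshot('side');crop(s,160,160,330,288,'t11.png')"
```

```text
t 62.5 tool local [-82.5 -22.5] z 21.5 heading 70.7 tilt 10.2 F [-12.7 -20.4  14.8] q [-0.17  0.72 -0.04  1.87 -0.26  0.45 -0.23]
 10mm local +x in tool: [1.  3.3 9.4]  +y: [ 1.5  9.3 -3.4]  up: [-9.8  1.8  0.4]
scale 4.6875
```

View pics/t11.png

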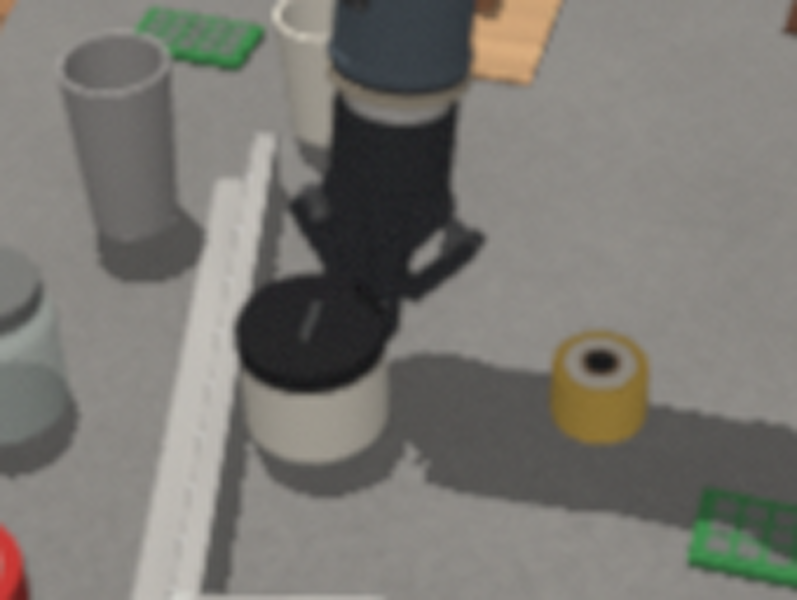

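Request:
arm_command --pt "-0.003 -0.018 0.006 0 0 0 1" --pt "-0.001 -0.014 0.012 -6 0 1 1" --pt "0.001 0.001 0.012 -6 0 1 1" --pt "0.001 0.001 0.01 0 0 0 1" --pt "0 0 0 0 0 0 1" --pt "0 0 0 0 0 0 1"

```text
t: 63.15
position: [0.6486, 0.0998, 0.0206]
tool_rot: [0.185, 1.484, 0.124]
contact_force: [-0.1, 1.1, 0.4]
finger_gap: 0.001
```

```bash
python3 -c "
from h import *
th();print(tub(snapshot('top')));s=snapshot('side');crop(s,160,160,330,288,'t12.png')"
```

```text
t 63.1 tool local [-58.1 -54.3] z 20.6 heading 83.4 tilt 11.5 F [-0.1  1.1  0.4] q [-0.04  0.75 -0.14  1.8  -0.19  0.5  -0.01]
 10mm local +x in tool: [1.  1.1 9.9]  +y: [ 1.9  9.7 -1.3]  up: [-9.8  2.   0.8]
[(array([183.5, 178.2]), array([31.2, 32. ]), array([650.8, 176.6,  80. ]), array([[-49.6,  22.2]]))]
scale 4.6875
```

View pics/t12.png

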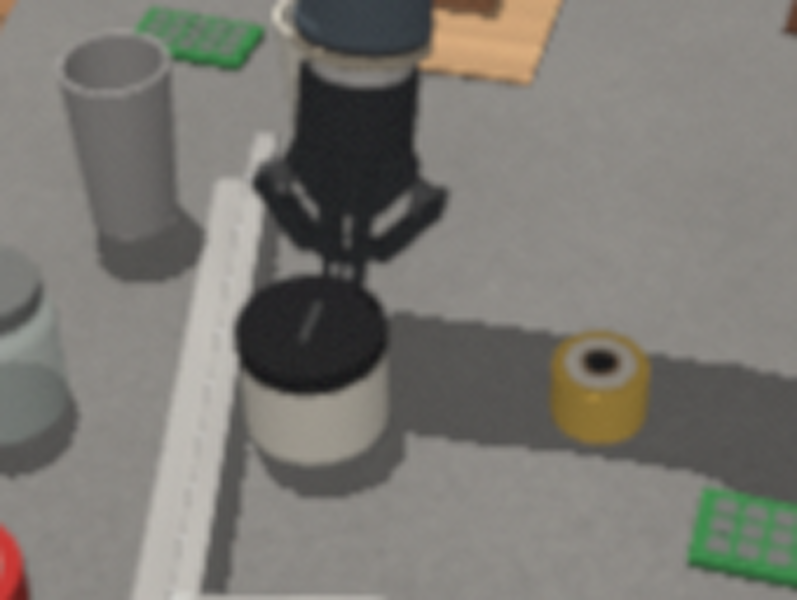

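Request:
arm_command --pt "0.0019 0.0097 -0.0008 0 0 0 1" --pt "0.0019 0.0097 -0.0008 0 0 0 1" --pt "0.0015 0.0097 -0.0008 0 0 0 1" --pt "0.0015 0.0097 -0.0008 0 0 0 1" --pt "0.0015 0.0097 -0.0008 0 0 0 1"

```text
t: 63.75
position: [0.6438, 0.1521, 0.021]
tool_rot: [0.183, 1.488, 0.121]
contact_force: [-1.0, -2.7, -1.1]
finger_gap: 0.004
```

```bash
python3 -c "
from h import *
th();s=snapshot('side');crop(s,160,160,330,288,'t13.png')"
```

```text
t 63.8 tool local [-58.5  -1.7] z 21.0 heading 83.3 tilt 11.3 F [-1.  -2.7 -1.1] q [-0.14  0.75 -0.12  1.8  -0.2   0.49 -0.09]
 10mm local +x in tool: [1.  1.1 9.9]  +y: [ 1.9  9.7 -1.3]  up: [-9.8  2.   0.7]
scale 4.6875
```

View pics/t13.png

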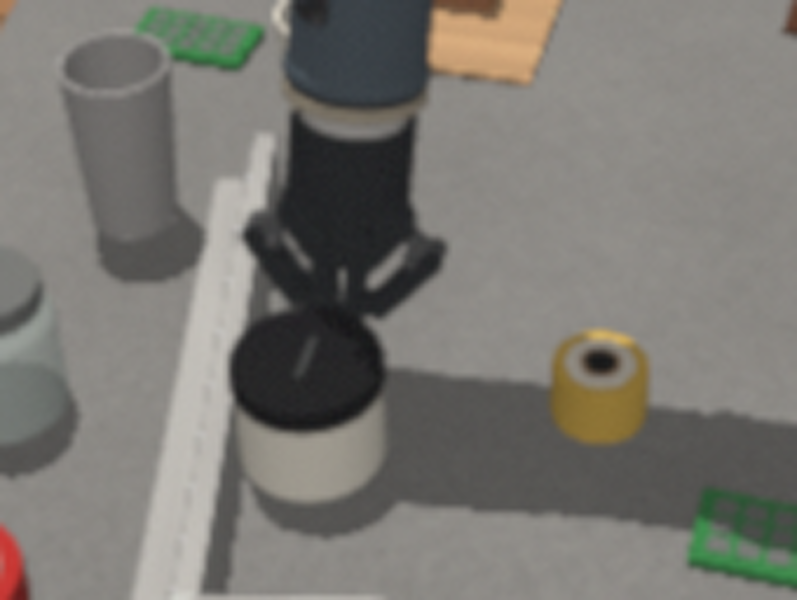

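Request:
arm_command --pt "0.0019 0.0097 -0.0008 0 0 0 1" --pt "0.0019 0.0097 -0.0008 0 0 0 1" --pt "0.0019 0.0097 -0.0008 0 0 0 1" --pt "0.0019 0.0097 -0.0008 0 0 0 1" --pt "0.0019 0.0097 -0.0008 0 0 0 1"

```text
t: 64.3
position: [0.641, 0.1959, 0.0211]
tool_rot: [0.18, 1.491, 0.109]
contact_force: [-3.9, -11.9, 7.8]
finger_gap: 0.003
```

```bash
python3 -c "
from h import *
th();s=snapshot('side');crop(s,160,180,330,308,'t14.png');print(tub(snapshot('top')))"
```

```text
t 64.3 tool local [-57.7  42.2] z 21.1 heading 83.0 tilt 10.7 F [ -3.9 -11.9   7.8] q [-0.23  0.75 -0.09  1.78 -0.2   0.49 -0.16]
 10mm local +x in tool: [0.9 1.2 9.9]  +y: [ 1.8  9.8 -1.4]  up: [-9.8  1.9  0.7]
scale 4.6875
[]
```

View pics/t14.png

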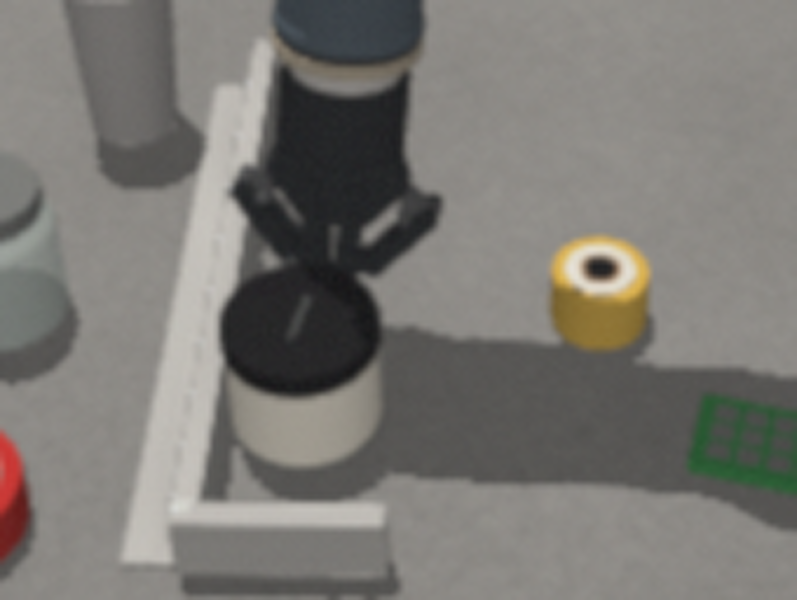

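Request:
arm_command --pt "0.0018 0.0097 -0.0008 0 0 0 1" --pt "0.0018 0.0097 -0.0008 0 0 0 1" --pt "0.0018 0.0097 -0.0008 0 0 0 1" --pt "0.0018 0.0097 -0.0008 0 0 0 1"

```text
t: 64.8
position: [0.6389, 0.2286, 0.0211]
tool_rot: [0.177, 1.494, 0.098]
contact_force: [-4.3, -11.8, 8.3]
finger_gap: -0.0
```

```bash
python3 -c "
from h import *
th();s=snapshot('side');crop(s,160,180,330,308,'t15.png')"
```

```text
t 64.8 tool local [-57.1  75. ] z 21.1 heading 82.6 tilt 10.2 F [ -4.3 -11.8   8.3] q [-0.3   0.76 -0.06  1.76 -0.21  0.5  -0.22]
 10mm local +x in tool: [0.9 1.3 9.9]  +y: [ 1.7  9.8 -1.4]  up: [-9.8  1.8  0.7]
scale 4.6875
```

View pics/t15.png

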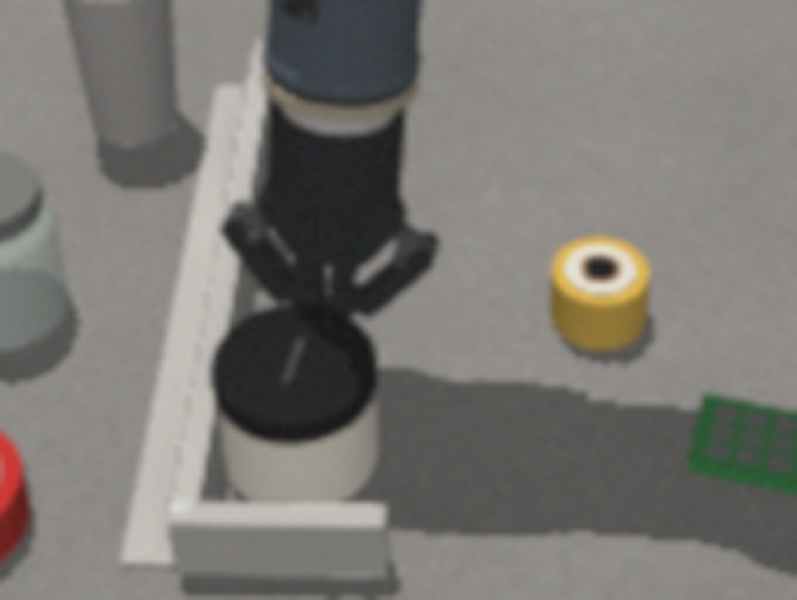

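Request:
arm_command --pt "0.0015 0.008 -0.0005 0 0 0 1" --pt "0.0015 0.008 -0.0005 0 0 0 1"

```text
t: 65.05
position: [0.638, 0.2417, 0.0211]
tool_rot: [0.176, 1.496, 0.092]
contact_force: [-4.9, -12.1, 8.1]
finger_gap: -0.003
```

Request:
arm_command --pt "0.0015 0.007 -0.0005 0 0 0 1" --pt "0.0015 0.007 -0.0005 0 0 0 1"

```text
t: 65.25
position: [0.6375, 0.2493, 0.021]
tool_rot: [0.173, 1.498, 0.082]
contact_force: [-6.7, -17.0, 14.2]
finger_gap: -0.002
```

```bash
python3 -c "
from h import *
th();s=snapshot('side');crop(s,160,180,330,308,'t16.png')"
```

```text
t 65.2 tool local [-56.7  95.7] z 21.0 heading 82.1 tilt 9.5 F [ -6.7 -17.   14.2] q [-0.36  0.76 -0.03  1.74 -0.2   0.52 -0.27]
 10mm local +x in tool: [0.9 1.4 9.9]  +y: [ 1.5  9.8 -1.5]  up: [-9.8  1.6  0.6]
scale 4.6875
```

View pics/t16.png

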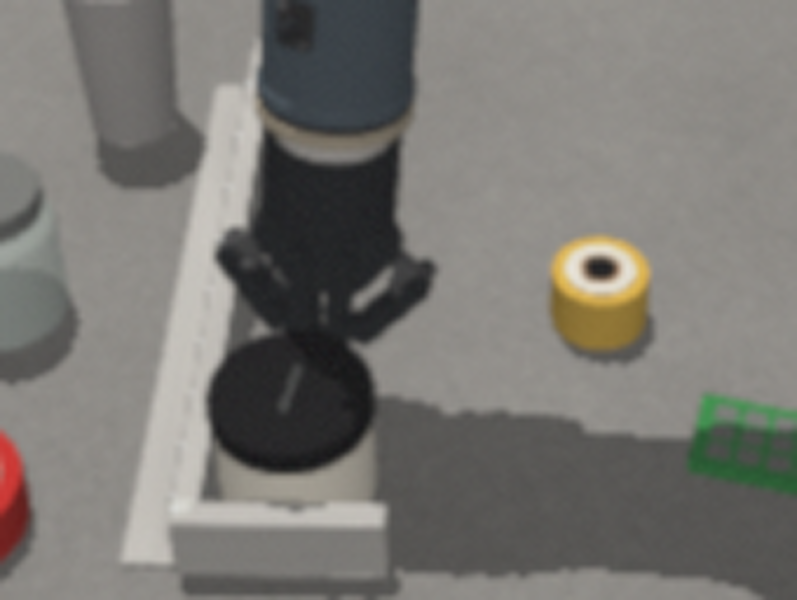

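Request:
arm_command --pt "0.0005 0.006 0 0 0 0 1" --pt "0.0005 0.005 0 0 0 0 1"

```text
t: 65.5
position: [0.6373, 0.2515, 0.0211]
tool_rot: [0.169, 1.501, 0.069]
contact_force: [-3.9, -16.6, 7.5]
finger_gap: 0.005
```

```bash
python3 -c "
from h import *
th()"
```

```text
t 65.5 tool local [-56.7  97.9] z 21.1 heading 81.8 tilt 8.9 F [ -3.9 -16.6   7.5] q [-0.37  0.76 -0.02  1.73 -0.2   0.53 -0.28]
 10mm local +x in tool: [0.8 1.4 9.9]  +y: [ 1.4  9.8 -1.5]  up: [-9.9  1.5  0.6]
```

Request:
arm_command --pt "0.001 0.01 0 0 0 1 1" --pt "0.001 0.008 0 0 0 0 1"

```text
t: 65.7
position: [0.6375, 0.2517, 0.0207]
tool_rot: [0.176, 1.506, 0.059]
contact_force: [-7.2, -22.6, 12.6]
finger_gap: 0.002
```

```bash
python3 -c "
from h import *
th()
s=snapshot('side');crop(s,190,215,290,290,'t17.png')"
```

```text
t 65.7 tool local [-56.5  98. ] z 20.7 heading 81.1 tilt 8.7 F [ -7.2 -22.6  12.6] q [-0.38  0.77 -0.01  1.73 -0.2   0.54 -0.29]
 10mm local +x in tool: [0.8 1.5 9.9]  +y: [ 1.4  9.8 -1.6]  up: [-9.9  1.5  0.6]
scale 8.0
```

View pics/t17.png

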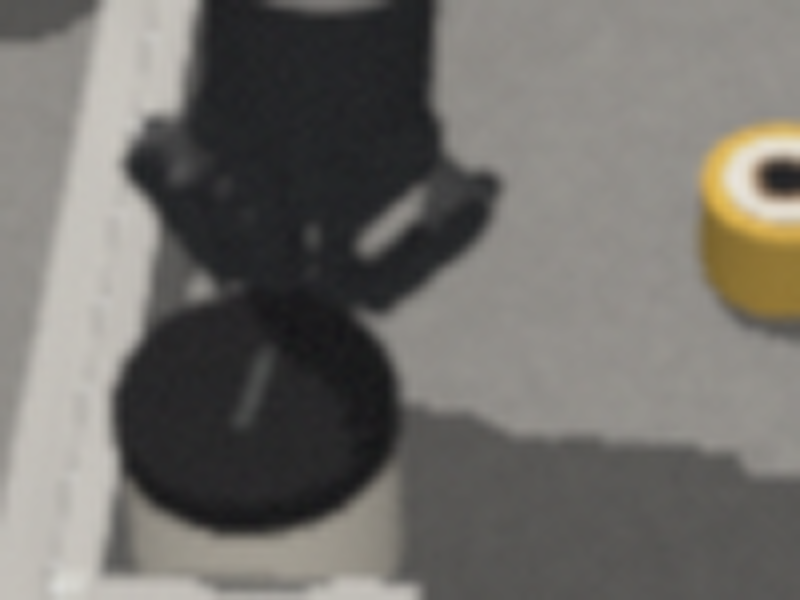

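Request:
arm_command --pt "-0.003 -0.02 0 0 0 0 1" --pt "-0.01 -0.03 -0.02 0 0 -4 1" --pt "-0.045 0 -0.03 6 0 -4.5 1" --pt "-0.045 0 -0.04 8 0 0 1" --pt "-0.03 0 -0.03 8 0 0 1" --pt "0 0 0 8 0 0 1" --pt "0 0 0 8 0 0 1" --pt "0 0 0 8 0 0 1" --pt "0 0 0 8 0 0 1" --pt "0 0 0 8 0 0 1"

```text
t: 66.75
position: [0.5152, 0.2236, 0.1388]
tool_rot: [0.96, 1.314, -0.896]
contact_force: [-0.2, -0.4, 0.5]
finger_gap: 0.001
```

```bash
python3 -c "
from h import *
th();go(*rl(-140,150),60,4.8)
s=snapshot('top');crop(s,100,140,260,260,'t18t.png');print(tub(s))
s=snapshot('side');crop(s,190,215,290,290,'t18.png')"
```

```text
t 66.8 tool local [-180.7   80.3] z 138.8 heading 16.3 tilt 3.3 F [-0.2 -0.4  0.5] q [-0.85  0.54  0.53  1.92 -0.38  0.72 -1.32]
 10mm local +x in tool: [0.6 9.6 2.8]  +y: [ 0.   2.8 -9.6]  up: [-10.    0.6   0.2]
p [515.2 223.6 138.8] yaw -158.96 gap 0.1 F [-0.2 -0.4  0.5] t 66.8
 turn [16.26  0.41 -3.43]  shift now-axes [ 81.2  53.9 -56.8]  shift after-turn axes [ 78.8  40.7 -69.7]
scale 5.0
[(array([136.7, 208.2]), array([36. , 85.2]), array([564.1, 299.9,  80. ]), array([[-125.6,  152.2]]))]
scale 8.0
```

View pics/t18t.png

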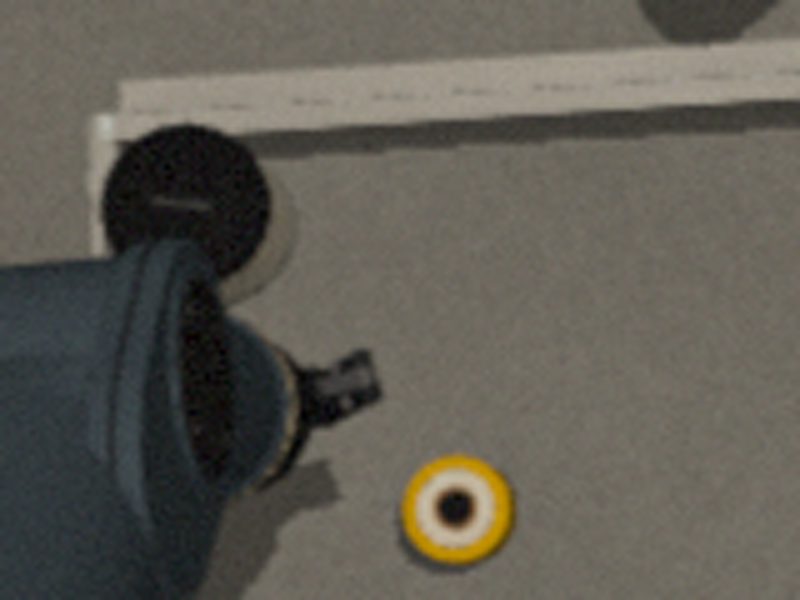

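View pics/t18.png

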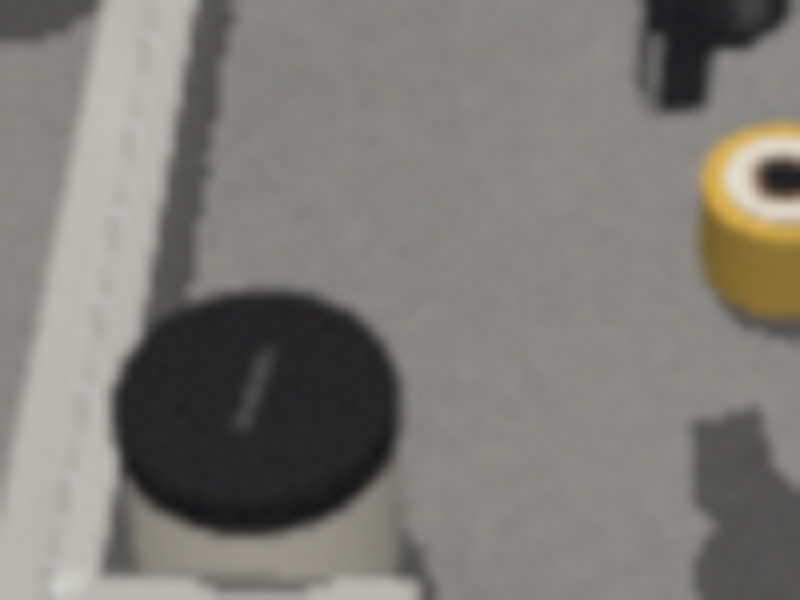

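```bash
python3 -c "
from h import *
s=snapshot('top')
c=cr(s,[(187,207),(103,207),(271,207),(187,123)],5,100,140,.08);print(c.round(1),linv(c).round(1))
print(proj(s,[[.6433,.3083,.08]])) 
"
```

```text
[[639.6 304.3  80. ]
 [638.5 350.6  80. ]
 [640.8 258.   80. ]
 [687.  307.6  80. ]] [[-50.  150.3]
 [-47.3 196.5]
 [-52.7 104.1]
 [ -2.5 149.6]]
[[135.64337705 179.65299012]]
```

Request:
arm_command --pt "0 0.01 -0.02 8 0 0 1" --pt "0 0.01 -0.03 8 0 -3 1" --pt "0.02 0.01 -0.02 0 0 0 1" --pt "0.04 0 0 0 0 0 1" --pt "0.03 0 0 0 0 7 1" --pt "0.01 0 0 0 0 6 1" --pt "0 0 0 0 0 0 1" --pt "0 0 0 0 0 0 1"

```text
t: 67.7
position: [0.5316, 0.3042, 0.0402]
tool_rot: [1.226, 1.106, -0.951]
contact_force: [-0.2, -0.1, 0.0]
finger_gap: -0.005
```

```bash
python3 -c "
from h import *
th();s=snapshot('side');crop(s,190,215,310,305,'t19.png')"
```

```text
t 67.7 tool local [-157.6  159.3] z 40.2 heading 2.2 tilt 12.9 F [-0.2 -0.1  0. ] q [-0.96  0.7   0.47  2.02 -0.6   0.33 -1.51]
 10mm local +x in tool: [2.2 9.7 0.4]  +y: [  0.1   0.4 -10. ]  up: [-9.7  2.2  0. ]
scale 6.666666666666667
```

View pics/t19.png

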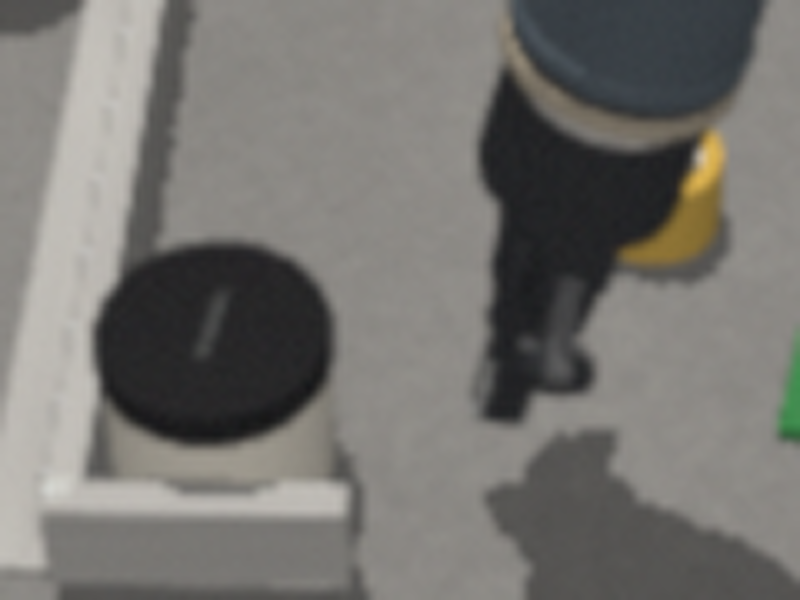

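Request:
arm_command --pt "0.012 -0.003 0.007 0 0 0 1" --pt "0.003 0.01 0 0 0 0 1" --pt "0.002 0.01 0 0 0 0 1" --pt "0.002 0.01 0 0 0 0 1" --pt "0 0 0 0 0 0 1"

```text
t: 68.25
position: [0.5717, 0.3037, 0.0328]
tool_rot: [1.23, 1.109, -0.945]
contact_force: [0.4, -0.5, -0.0]
finger_gap: 0.0
```

```bash
python3 -c "
from h import *
th()"
```

```text
t 68.2 tool local [-117.7  155.4] z 32.8 heading 2.3 tilt 13.0 F [ 0.4 -0.5 -0. ] q [-0.9   0.74  0.45  1.94 -0.6   0.36 -1.49]
 10mm local +x in tool: [2.3 9.7 0.4]  +y: [  0.1   0.4 -10. ]  up: [-9.7  2.3 -0. ]
```

Request:
arm_command --pt "0.0025 0.006 0.003 0 0 0 1" --pt "0.002 0.006 0 0 0 0 1"

```text
t: 68.45
position: [0.5851, 0.3024, 0.0314]
tool_rot: [1.229, 1.11, -0.946]
contact_force: [-18.3, -6.7, 13.3]
finger_gap: 0.002
```

Request:
arm_command --pt "0.001 0.006 0 0 0 0 1" --pt "0.001 0.006 0 0 0 0 1"

```text
t: 68.65
position: [0.5852, 0.3023, 0.0286]
tool_rot: [1.216, 1.128, -0.963]
contact_force: [-21.3, -3.2, 14.1]
finger_gap: -0.0
```

```bash
python3 -c "
from h import *
th();s=snapshot('side');crop(s,190,215,310,305,'t20.png')"
```

```text
t 68.7 tool local [-104.4  152.9] z 28.6 heading 2.4 tilt 11.5 F [-21.3  -3.2  14.1] q [-0.88  0.76  0.46  1.89 -0.59  0.42 -1.48]
 10mm local +x in tool: [2.  9.8 0.4]  +y: [  0.1   0.4 -10. ]  up: [-9.8  2.  -0. ]
scale 6.666666666666667
```

View pics/t20.png

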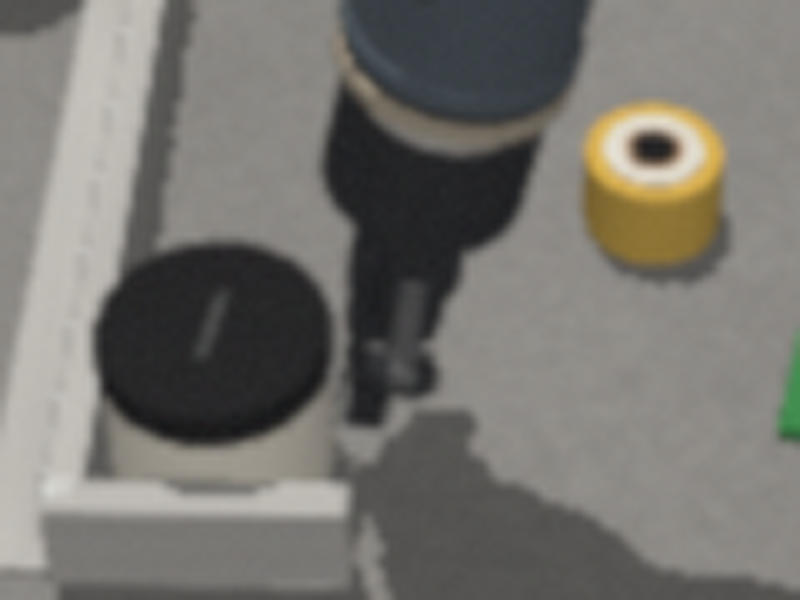

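Request:
arm_command --pt "-0.005 -0.02 0 0 0 0 1" --pt "-0.02 -0.02 0 0 0 -5 1" --pt "-0.045 0 0 0 0 -6 1" --pt "-0.045 0 0 0 0 0 1" --pt "-0.045 0 0 0 0 0 1" --pt "-0.03 -0.02 0 0 0 0 1" --pt "0 -0.03 -0.03 0 0 0 1" --pt "0 -0.03 -0.03 0 0 0 1" --pt "0 0 0 0 0 0 1" --pt "0 0 0 0 0 0 1"

```text
t: 69.7
position: [0.4439, 0.3454, 0.2107]
tool_rot: [1.121, 1.262, -1.11]
contact_force: [-0.2, 0.5, -1.0]
finger_gap: -0.001
```

```bash
python3 -c "
from h import *
th()
s=snapshot('top');cv2.imwrite('pics/f1.png',cv2.resize(s['img'][:,:,::-1],(800,600)));crop(s,300,155,390,235,'f2.png')
s=snapshot('side');cv2.imwrite('pics/f3.png',cv2.resize(s['img'][:,:,::-1],(800,600)))"
```

```text
t 69.7 tool local [-241.6  207.6] z 210.7 heading 2.4 tilt 0.4 F [-0.2  0.5 -1. ] q [-1.19  0.5   0.68  1.79 -0.38  0.97 -1.8 ]
 10mm local +x in tool: [ 0.1 10.   0.4]  +y: [  0.    0.4 -10. ]  up: [-10.    0.1  -0. ]
scale 7.5
```

View pics/f1.png

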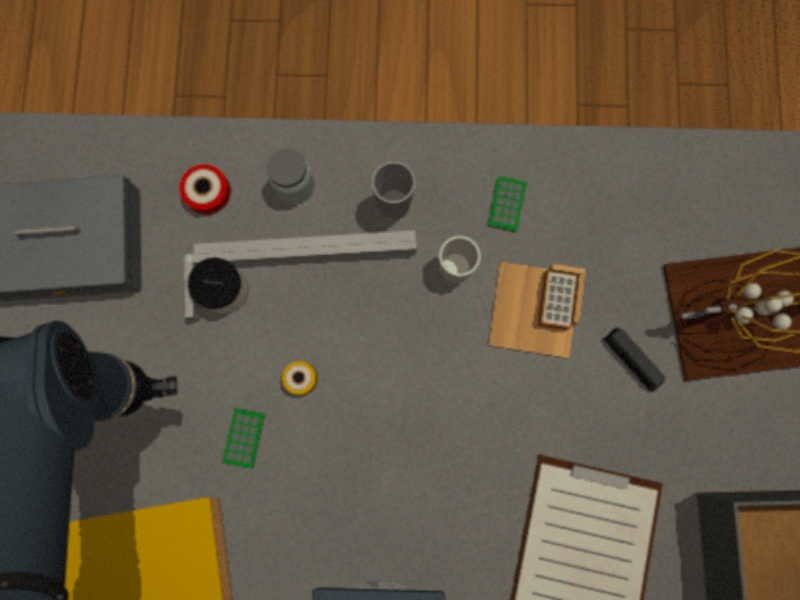

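View pics/f2.png

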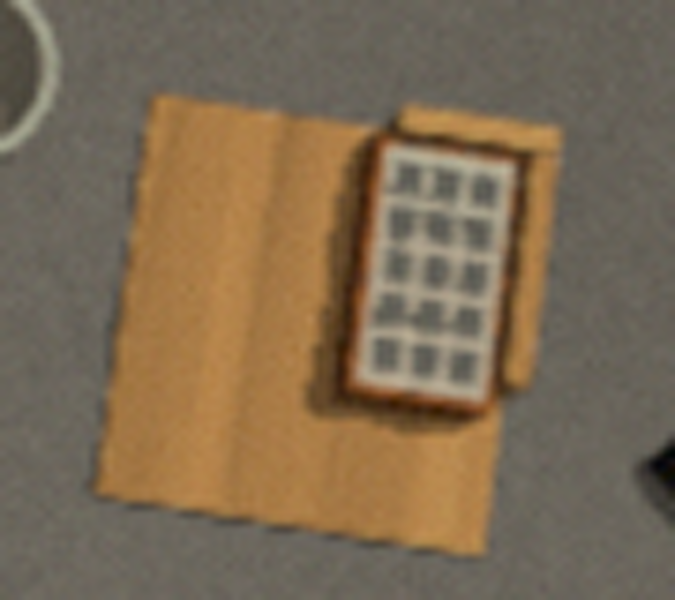

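View pics/f3.png

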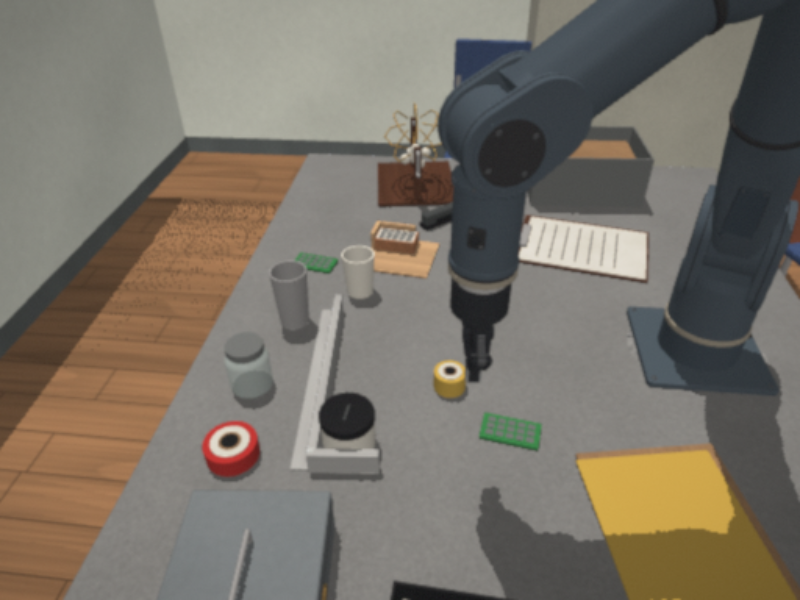

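The final pictures show the stack squared in the rack's corner at (560,298), the tub in the rail's corner at (214,283), and the roll (298,378), cup (459,257) and stapler (633,358) where they started. I'm handing the job in.

```bash
python3 -c "
from h import *
print(tub(snapshot('top')))
from workcell import finish_job
print(finish_job())"
```

```text
[(array([136.7, 181. ]), array([31.5, 32.6]), array([639.5, 305. ,  80. ]), array([[-50., 151.]]))]
the job is handed in; nothing more can be done
None
```

I stacked the four loose boards flat in the rack and squared the stack to both fences. Then I pushed the tub along the wall until it stopped in the rail's corner. The job was handed in at about 70 s.

**Boards:** For the right-hand fence, I squeezed the stack against it twice; the second time the gripper closed to 64.6 mm, about right for the 66 mm of stack and fence allowing for pad give. For the far fence, I pushed the lower three boards in, each meeting a hard stop of about 20 N at the same place. On the top board the fingertip caught its edge, with about 45 N on the wrist, so I repeated that with an upright push. The stack stopped hard at once, and the side view shows its near face straight. At hand-in I judged the stack only by eye and did not re-measure it.

**Tub:** It stopped hard against both the end stop (about 23 N) and the wall (about 21 N). It had been knocked about 20 mm along the rail earlier.

**Disagreements and mistakes:**
- The last camera reading puts the tub at (-50, 151) mm in the rail's frame, while its place is (-46, 154). The tub read about 3 mm off the same way while it was already against the wall, so I trusted the contact.
- I first placed the wall about 11 mm too far back and pressed the tub against it before correcting that. The tub stayed upright.

In the last top view the ticket roll, cup, stapler and green boards are where they started.

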